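Pack the violin maker's tool tray for a repair call

TASK

Pack the tool tray for a repair call: lift the retaining bar off its two saddles and lay it aside on the bench, then set the block plane, the mallet and the try square each fully down into the red-lined pocket cut to its shape, and nest the two or three glue cups, upright, one inside the other as a single stack standing in the tray's round pocket. When the three tools are home, lay the retaining bar flat across both saddles again, about centred, so that it holds the inner ends of the tools down for the journey. Leave the other things on the bench where they are.

Things in the scene. Friction and masses are not known exactly. Their poses are not given: they have to be found in the camera images.
- tray: Fixed wooden tool tray, 230 mm deep (its x) by 344 mm wide (its y). Origin: centre of its underside; x points away from the robot, y to its left, at a small yaw. Red pocket floors lie 10 mm above the bench, the top of the pocket board 24 mm (pockets 14 mm deep, about 3 mm wider than the tool on every side). Two dark saddles at its near and far edge carry the bar.
- plane_pocket (a point): Centre, on the floor, of the rectangular pocket for the block plane (near right): 51 mm along tray x by 146 mm along tray y. Axes as the tray's. A seated plane has its origin here, its length along tray y, either end inward.
- mallet_pocket (a point): Point on the floor of the T-shaped pocket for the mallet (far right) where the origin of the seated mallet lies; the head is then at the outer (right) end, i.e. the mallet's x axis points along the tray's -y. Axes as the tray's.
- square_pocket (a point): Point on the floor of the L-shaped pocket for the try square (far left) where the origin of the seated square lies; the square's axes are then parallel to the tray's (blade pointing away from the robot, at the left end of the stock). Axes as the tray's.
- cup_pocket (a point): Centre, on the floor, of the round pocket for the cup stack (near left), inner diameter 49 mm, in a dark turned ring 76 mm across whose top is 27 mm above the bench. A cup seated in it has its origin here; each further nested cup sits 18 mm higher. Axes as the tray's.
- bar_seat (a point): Middle point between the two saddles at the height of their seats: where the origin of the laid bar belongs, its length along tray x. The saddles stand at tray x = -103 and +103 mm; seats 20 mm long (x), 48 mm above the bench, each between cheeks 44 mm apart (y) that rise to 62 mm. Axes as the tray's.
- plane: Small block plane of steel with brass lever cap and knob, 500 g. Origin: centre of its sole's underside; x along its length, z up. Sole 140 x 45 x 8 mm; side cheeks 45 mm apart over their outer faces (flat, along x from -52 to +48 mm, 30 mm high) are the place to grip; lever cap up to 47 mm high.
- mallet: Wooden mallet lying on its side, 260 g, 147 mm long. Origin: half-way along, at underside level; x towards the head (handle's end at -73.5 mm, head's face at +73.5), z up. Head 42 (x) x 90 (y) x 42 mm high, centred at x = +52.5. Handle pale, rectangular, 24 mm wide (y), 8 to 34 mm above the underside. Centre of mass near x = +40; grip the handle near x = +17.
- square: Try square, 220 g: dark wooden stock 24 mm (x) x 90 mm (y) x 28 mm high, brass-faced, and a steel blade 28 mm wide and 4 mm thick that stands out 65 mm along +x, flush with the stock's +y end (x 12 to 77, y 17 to 45, z 8 to 12 mm). Origin: centre of the stock's underside; z up. Grip the stock across its 24 mm.
- cup1: Off-white stacking glue cup, 70 g, open at the top; may be absent. Origin: centre of its underside, z up its axis. 50 mm tall: tapered body 38 mm across at the foot, 52 mm at 32 mm height, then a collar 63 mm across from 32 to 50 mm, wall 2 mm. Nested, the upper cup's collar rests on the lower cup's rim, 18 mm higher, with about 2 mm of side play.
- cup2: Another cup like cup1, may be absent.
- cup3: Another cup like cup1, may be absent.
- bar: Retaining bar of pale plywood, 240 mm long (x) x 36 mm wide (y) x 18 mm thick, 120 g, brass dots near its ends. Origin: centre of its underside; z up. At the start it lies on the tray's two saddles; the bench between robot and tray (about 50 mm of depth in front of the tray, over its middle) is free to lay it aside, lengthwise along y.
- glue_bottle: White glue bottle with red cap, 52 mm across, 130 mm tall; a bystander. Origin: underside centre.
- oil_bottle: Amber bottle with yellow cap, 48 mm across, 100 mm tall; a bystander. Origin: underside centre.
- mug: Dark blue mug, 80 mm across, 85 mm tall, handle at +y; a bystander. Origin: underside centre.
- offcut: Maple offcut 70 x 45 x 35 mm; a bystander. Origin: underside centre.
- screwdriver: Orange-handled screwdriver, 180 mm long, lying along its x; a bystander.
- brush: Glue brush, 170 mm long, lying along its x; a bystander.
Mind the look-alikes: they are no part of the job. What is meant by the mallet is not green, and is the smaller of those in its own colour.

How it is judged:
By the outcome, as a careful person would: the job done as asked, in the order asked, and still so for the second after the job is handed in, with the robot touching nothing.
Of cup1, cup2, cup3 only 2 to 3 are there at a start; the rules pass over those that are not, and their reading is None.
At some moment in a run one of plane, mallet, square, cup1, cup2, cup3 may be knocked a few centimetres aside while the robot is not near it.
Once in a run the grip may slacken for a moment while it holds something.
It also fails if it takes over 200 s, if anything falls off the work surface, if the arm or the gripper's body presses on something with over 40 N, if the wrist force passes 120 N, or if a joint passes its speed limit or range.

ROBOT

A 7-joint arm with a two-finger parallel gripper is mounted at the origin on the work surface. World frame = base frame: x ahead of the robot, y to its left, z up, the work surface at z = 0. Lengths are in m, angles in rad, forces in N, time in s.
With the tool pointing down it reaches from about 0.35 to 0.9 m from the base axis. Payload 8.1 kg.
Tool frame: the origin (TCP) lies on the centre line of the jaws, within the pads' length; the fingertips stand 14 mm ahead of it and the grasp point (between the pads) lies 5 mm behind it (arm.tip_reach is the distance from the TCP to the fingertips, in m); z points along the fingers, y is the direction in which the jaws open and shut (so a half turn about z gives the same grasp; the last joint's range is limited). The gripper opens to 92 mm and grips with 3 to 60 N. Pads are 19 mm wide; open, the fingers measure 130 mm over their backs; the gripper's body (75 mm by 190 mm) begins 47 mm behind the grasp point.
Start: joints at [-1.351, 0.434, 0.025, 1.573, -0.012, 1.134, -0.075], TCP at [0.198, 0.593, 0.241] pointing down, gripper open.
Joint ranges: [-2.62, 2.62], [-0.44, 2.09], [-1.27, 1.32], [0.08, 2.57], [-1.32, 4.46], [0.12, 2], [-2.74, 2.74]. Speed limits (rad/s): [2.22, 2.22, 3.01, 3.01, 3.14, 3.14, 3.14].

INTERFACE

Orientations are given as a rotation vector (axis times angle).
In Python, from cell import sensors, vision, arm, nets gives the robot as it stands.
- The arm moves only by the shell command python3 -m handwheel 'ROWS' [FORCE]. ROWS is JSON, a list of rows, each an object of numbers: "tx", "ty", "tz": the shift along the tool's x, y, z in cm; "wx", "wy", "wz": the turn, a rotation vector about the tool's x, y, z in degrees; "claw": the opening, from 0 (shut) to 1 (fully open). A call has 1 to 12 rows; each row is the pose to reach, as a shift and turn from the pose commanded when the call began, along the tool's axes at that moment; what a row does not reach only later rows make up. A row lasts 1/12 s, in which the tool goes at most 41.7 mm and 7.16 degrees, less where a joint would pass 70% of its speed; a pose out of reach is approached as far as the arm can. A call with a gripper value outside its range is refused whole. The fingers move at their own pace and stop on an object; FORCE is the grip in N (left out, the last holds). Time passes only in rows, so rows that repeat a pose let the fingers close. It gives the time, the measured TCP pose, the force and the opening at its end, in the units of the state.
- sensors.observe(): the state, without advancing time (a new reading comes with each control period).
- vision.get_image(name): name is "side" or "top"; returns (picture, depth): 420x560x3 uint8, blue, green, red; 420x560 float32, m along the optical axis (not along the pixel's ray), 0 where there is no reading.
- vision.camera_model(name): a dict with "K" (3x3 intrinsics, pixels), "xyz" and "attitude" of the camera in the world. Camera axes: x right, y down, z forward; pixel columns grow to the right and rows downward; lengths in m; the calibration is good to about 2 mm. A picture is of the moment at which its call begins. camera_model takes no time and is no camera call.
- arm.sign_off(): hands the job in, once; it reports no verdict.
Trained networks look in the newest picture that a camera, given by its name, has taken for a name from the list of things; names that differ only in an ending like _2 or _b are one class to them, and where a whole thing is asked for, a point or a joint stands for the part that bears it (a point fixed in the world has none). Each returns a list of dicts, best first, with "score" (0 to 1); they miss things now and then, are a little off and sometimes report something else, mostly with a low value. They report only what shows in the picture. A call takes as long as a camera call. They do not tell look-alikes from the thing itself.
- nets.cut_out(label, camera): "region" (420x560 bool, what is visible of it) and "uv" ([column, row] in pixels, amid what is visible of it).
The state is a dict: "clock": time; "joints": joint angles; "dq": joint speeds; "joint_efforts": joint torques, N m; "position": TCP position; "ee_rot": TCP orientation; "force": force on the tool from outside, world axes, zero at the start; "ft_torque": the same for the moment, N m; "width": opening from 0.0 (shut) to 1.0 (fully open).
Only numpy, scipy, OpenCV 4.12 (cv2) and the standard library are available. Lean on these libraries where they do the work, as an engineer would, in place of code of your own. Each camera call takes 0.05 s, during which the arm holds its last target.

## Working session

There is one attempt and no reset: what is moved stays moved. The work goes in short steps, Python scripts to look and compute and a shell command to move; the robot and the scene stay as the last step left them, time stands still between calls to the robot, and variables do not carry over. Pictures are saved under pics/ and viewed, and the job is handed in when it is done.

```bash
ls -la; mkdir -p pics; cat > h.py <<'E'
import numpy as np, cv2
from scipy.spatial.transform import Rotation as R
from cell import sensors, vision, arm, nets
def grab(name, f=None):
    im,d=vision.get_image(name)
    if f: cv2.imwrite('pics/'+f+'.png',im)
    return im,d
def cam(name):
    m=vision.camera_model(name); K=np.array(m['K']); a=np.array(m['attitude'])
    Rm=R.from_rotvec(a).as_matrix() if a.size==3 else (a if a.shape==(3,3) else R.from_quat(a).as_matrix())
    return K,np.array(m['xyz']),Rm
def cloud(name,d):
    K,t,Rm=cam(name); v,u=np.mgrid[0:d.shape[0],0:d.shape[1]]
    P=np.stack([(u-K[0,2])/K[0,0]*d,(v-K[1,2])/K[1,1]*d,d],-1)
    W=P@Rm.T+t; W[d<=0]=np.nan
    return W
def proj(name,p):
    K,t,Rm=cam(name); c=(np.atleast_2d(p)-t)@Rm; q=c@K.T
    return q[:,:2]/q[:,2:]
E
python3 - <<'E'
from h import *
for n in ('top','side'):
    print(vision.camera_model(n)); im,d=grab(n,n+'0'); np.save(n+'0.npy',d)
s=sensors.observe(); print(s)
E
```

```text
total 12
drwxr-xr-x  3 agent agent 4096 Dec  7 03:56 .
drwxr-xr-x 23 root  root  4096 Dec  7 03:56 ..
drwxr-xr-x  2 agent agent 4096 Dec  7 03:56 pics
{'K': array([[490.21876019,   0.        , 282.94096618],
       [  0.        , 490.21876019, 209.70027734],
       [  0.        ,   0.        ,   1.        ]]), 'xyz': array([0.21579326, 0.00309701, 1.69752282]), 'attitude': array([-2.1326022 ,  2.13923335, -0.1438237 ])}
{'K': array([[477.70162118,   0.        , 281.75339533],
       [  0.        , 477.70162118, 212.5002246 ],
       [  0.        ,   0.        ,   1.        ]]), 'xyz': array([-0.21251472, -0.91714537,  1.10363209]), 'attitude': array([-2.22460146,  0.71095727, -0.33021447])}
{'clock': 0.1, 'joints': array([-1.35059126,  0.43512942,  0.02496223,  1.57402201, -0.01159148,
        1.13396792, -0.07506973]), 'dq': array([-0.00042271, -0.00040134,  0.00080024, -0.0008136 ,  0.00227773,
       -0.00116703,  0.00074669]), 'joint_efforts': array([ 2.36968124e-03, -6.69124818e+01,  9.87553485e-01, -3.15144897e+01,
       -6.05875324e-02,  3.73442844e-02,  7.68085329e-05]), 'position': array([0.19817381, 0.59228879, 0.24003198]), 'ee_rot': array([-5.04886444e-01, -3.10066097e+00,  2.16557923e-03]), 'force': array([0.18447806, 0.16766731, 0.98339985]), 'ft_torque': array([-0.03795776, -0.03529395,  0.02248266]), 'width': 0.9990170713116292}
```

View pics/top0.png

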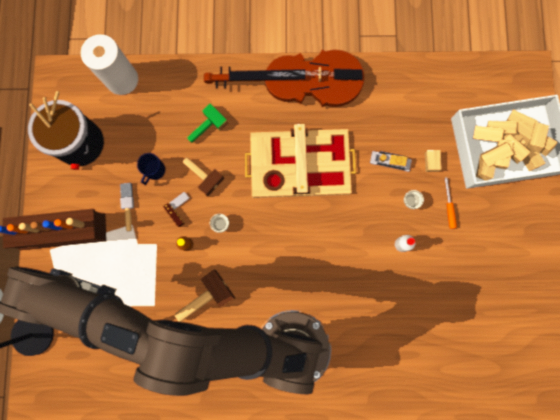

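View pics/side0.png

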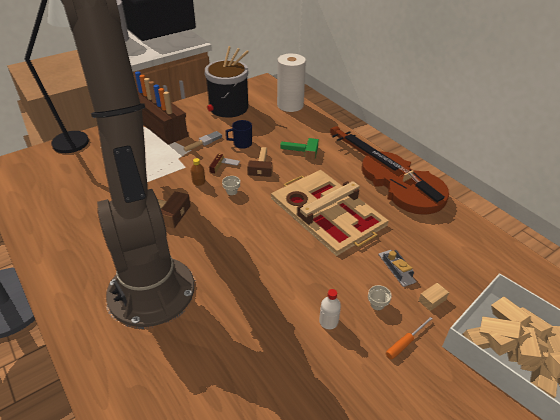

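The top view is clear. The tray is at about (300,162), with the bar at (300,158), the plane at (391,160) and the small mallet at (203,175). The square is at (175,207) and the cups are at (219,223) and (414,200). The large mallet (205,298) and the green one (208,122) are decoys. Next I'll measure.

```bash
python3 - <<'E'
from h import *
im=cv2.imread('pics/top0.png'); d=np.load('top0.npy'); W=cloud('top',d)
c=im[110:260,140:450]; cv2.imwrite('pics/c0.png',cv2.resize(c,None,fx=2.58,fy=2.58,interpolation=cv2.INTER_CUBIC))
for u,v in [(300,158),(270,160),(230,205),(325,178),(391,160),(212,183),(195,168),(173,215),(181,199),(219,223),(414,200),(274,180),(300,230)]:
    print(u,v,W[v,u].round(4))
for n in ['plane','mallet','square','cup1','bar','tray']:
    for r in nets.cut_out(n,'top'):
        m=r['region']; P=W[m]; print(n,round(r['score'],2),np.round(r['uv'],1),m.sum(),np.nanmean(P,0).round(3),np.nanpercentile(P[:,2],[5,50,95]).round(3))
E
```

```text
300 158 [ 0.641  -0.0297  0.0681]
270 160 [0.6459 0.0746 0.0241]
230 205 [0.4904 0.2159 0.0008]
325 178 [ 0.5827 -0.1179  0.0136]
391 160 [ 0.6416 -0.347   0.0308]
212 183 [0.5601 0.2734 0.046 ]
195 168 [0.617  0.3365 0.0309]
173 215 [0.4512 0.408  0.0327]
181 199 [0.5098 0.3856 0.0164]
219 223 [ 4.270e-01  2.536e-01 -2.000e-04]
414 200 [ 0.5047 -0.4276  0.0039]
274 180 [0.5768 0.061  0.0118]
300 230 [ 0.4011 -0.0292  0.0018]
plane 0.9 [390.8 159.7] 563 [ 0.643 -0.345  0.024] [0.003 0.026 0.048]
mallet 0.81 [205.5 122.6] 610 [0.783 0.295 0.034] [0.005 0.037 0.047]
mallet 0.76 [212.5 295. ] 1072 [0.182 0.278 0.05 ] [0.034 0.052 0.062]
mallet 0.64 [202.6 173.4] 582 [0.583 0.301 0.036] [0.014 0.038 0.048]
mallet 0.4 [175.  206.1] 307 [0.473 0.406 0.022] [0.008 0.025 0.034]
square 0.78 [175.6 205.8] 402 [0.478 0.405 0.019] [0.002 0.018 0.033]
square 0.41 [412.8 197.7] 268 [ 0.505 -0.418  0.024] [-0.     0.026  0.05 ]
square 0.18 [187.6 244. ] 205 [0.351 0.359 0.066] [0.014 0.069 0.103]
cup1 0.81 [411.7 198.7] 276 [ 0.504 -0.419  0.025] [-0.     0.026  0.051]
cup1 0.8 [215.8 220.5] 252 [0.427 0.252 0.022] [-0.     0.022  0.049]
cup1 0.72 [186.  242.9] 174 [0.352 0.358 0.072] [0.032 0.071 0.103]
bar 0.93 [299.8 158.1] 736 [ 0.641 -0.03   0.066] [0.059 0.066 0.073]
tray 0.72 [292.1 164. ] 6039 [ 0.635 -0.028  0.021] [0.006 0.022 0.032]
```

View pics/c0.png

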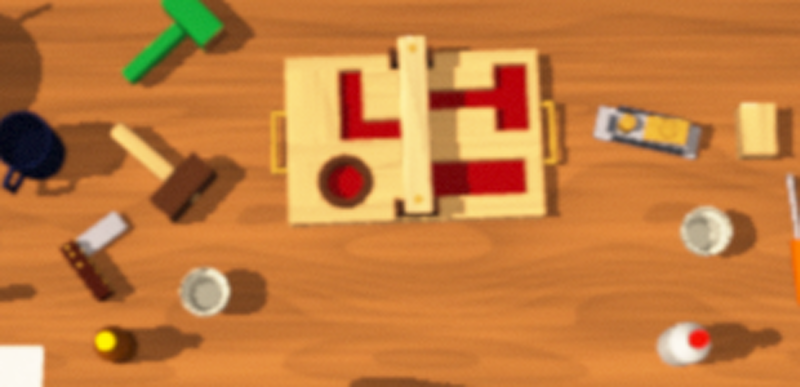

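```bash
cat > fit.py <<'E'
from h import *
from scipy.optimize import minimize
# models: boxes (x0,x1,y0,y1,z0,z1)
M={'plane':[(-.07,.07,-.0225,.0225,0,.008),(-.052,.048,-.0225,.0225,0,.030)],
 'mallet':[(.0315,.0735,-.045,.045,0,.042),(-.0735,.04,-.012,.012,.008,.034)],
 'square':[(-.012,.012,-.045,.045,0,.028),(.012,.077,.017,.045,.008,.012)],
 'bar':[(-.12,.12,-.018,.018,0,.018)],
 'trayb':[(-.115,.115,-.172,.172,0,.024)]}
def render(name,cm,boxes,pose,z0,win,cyl=None,ground=0.0):
    u0,u1,v0,v1=win; K,t,Rm=cm
    v,u=np.mgrid[v0:v1,u0:u1]
    D=np.stack([(u-K[0,2])/K[0,0],(v-K[1,2])/K[1,1],np.ones_like(u,float)],-1)@Rm.T
    dep=(ground-t[2])/D[...,2]; hit=np.zeros(u.shape,bool)
    x,y,th=pose; c,s=np.cos(th),np.sin(th); Rz=np.array([[c,-s,0],[s,c,0],[0,0,1]])
    o=(t-np.array([x,y,z0]))@Rz; Dl=D@Rz
    for b in boxes:
        lo=np.array(b[0::2]);hi=np.array(b[1::2])
        with np.errstate(all='ignore'):
            a=(lo-o)/Dl; e=(hi-o)/Dl
        tn=np.minimum(a,e).max(-1); tf=np.maximum(a,e).min(-1)
        ok=(tn<tf)&(tn<dep); dep=np.where(ok,tn,dep); hit|=ok
    return dep,hit
def fit(name,d,boxes,guess,z0=0.,ground=0.,pad=.03,mask=None,yaws=None,clip=.012,r=None):
    cm=cam(name)
    ext=max(np.hypot(*[max(abs(b[0]),abs(b[1])),max(abs(b[2]),abs(b[3]))]) for b in boxes)+pad
    if r: ext=r
    g=np.array(guess,float); P=np.array([[g[0]+sx*ext,g[1]+sy*ext,z0+h] for sx in(-1,1) for sy in (-1,1) for h in (0,.04)])
    q=proj(name,P); lo=np.floor(q.min(0)).astype(int);hi=np.ceil(q.max(0)).astype(int)
    win=(max(lo[0],0),min(hi[0],560),max(lo[1],0),min(hi[1],420))
    dd=d[win[2]:win[3],win[0]:win[1]]; ok=dd>0
    if mask is not None: ok&=mask[win[2]:win[3],win[0]:win[1]]
    def cost(p):
        r,_=render(name,cm,boxes,p,z0,win,ground=ground)
        return np.minimum(np.abs(r-dd)[ok],clip).mean()*1e3
    best=None
    for y in (yaws if yaws is not None else [g[2]]):
        for k in range(2):
            st=np.array([g[0],g[1],y]) if k==0 else res.x
            S=np.array([st]+[st+np.eye(3)[i]*[.01,.01,.15][i]*(1-1.6*k) for i in range(3)])
            res=minimize(cost,st,method='Nelder-Mead',options=dict(initial_simplex=S,xatol=1e-5,fatol=1e-5,maxiter=300))
        if best is None or res.fun<best[1]: best=(res.x,res.fun)
    return best
def pr(n,b): print(n,b[0][:2].round(4),'yaw',np.degrees(b[0][2]).round(2),'cost',round(b[1],3))
def fitcup(d,g,name='top',r=.05,zr=(.038,.052)):
    # rim centre from cloud points
    W=cloud(name,d); m=(np.hypot(W[...,0]-g[0],W[...,1]-g[1])<r)&(W[...,2]>zr[0])&(W[...,2]<zr[1])
    P=W[m][:,:2]
    f=lambda c:np.minimum(np.abs(np.hypot(*(P-c).T)-.0305),.006).mean()
    c=minimize(f,P.mean(0),method='Nelder-Mead',options=dict(xatol=1e-5,fatol=1e-7)); return c.x,c.fun,len(P)
E
python3 - <<'E'
from fit import *
d=np.load('top0.npy')
Y=np.radians(np.arange(0,360,45))
pr('plane',fit('top',d,M['plane'],(.643,-.345,0),yaws=Y))
pr('mallet',fit('top',d,M['mallet'],(.583,.30,0),yaws=Y))
pr('square',fit('top',d,M['square'],(.478,.405,0),yaws=Y))
pr('bar',fit('top',d,M['bar'],(.641,-.03,.0),z0=.048,ground=.024,pad=0,yaws=[0,.05,-.05]))
pr('tray',fit('top',d,M['trayb'],(.64,-.03,.0),yaws=[0,.05,-.05]))
for g in [(.505,-.42),(.427,.252)]: print(fitcup(d,g))
print(sensors.observe()['position'],R.from_rotvec(sensors.observe()['ee_rot']).as_matrix().round(3))
E
```

```text
plane [ 0.6454 -0.348 ] yaw 77.08 cost 3.74
mallet [0.6032 0.3229] yaw 228.57 cost 3.705
square [0.4561 0.4125] yaw 307.58 cost 4.182
bar [ 0.6447 -0.0302] yaw 1.84 cost 6.386
tray [ 0.6382 -0.0285] yaw 1.69 cost 4.774
(array([ 0.50102822, -0.41261244]), np.float64(0.0016921398301159994), 66)
(array([0.42302535, 0.24804474]), np.float64(0.0016700381804436058), 54)
[0.19828511 0.59265215 0.24062321] [[-0.948  0.317 -0.   ]
 [ 0.317  0.948 -0.   ]
 [-0.    -0.    -1.   ]]
```

```bash
cat >> fit.py <<'E'
def overlay(im,name,items,f,crop,sc):
    u0,u1,v0,v1=crop; o=cv2.resize(im[v0:v1,u0:u1],None,fx=sc,fy=sc,interpolation=cv2.INTER_CUBIC)
    for boxes,p,z0 in items:
        c,s=np.cos(p[2]),np.sin(p[2])
        for b in boxes:
            for z in b[4:6]:
                Q=[(p[0]+c*x-s*y,p[1]+s*x+c*y,z0+z) for x,y in((b[0],b[2]),(b[1],b[2]),(b[1],b[3]),(b[0],b[3]))]
                q=(proj(name,np.array(Q))-[u0-.5,v0-.5])*sc
                cv2.polylines(o,[q.round().astype(int)],True,(255,255,0) if z==b[5] else (0,255,0),1)
    cv2.imwrite('pics/'+f+'.png',o)
E
python3 - <<'E'
from fit import *
im=cv2.imread('pics/top0.png');d=np.load('top0.npy');W=cloud('top',d)
print(W[225:240,270:330,2].std(),W[225:240,270:330,2].mean())
D=np.radians
overlay(im,'top',[(M['plane'],(.6454,-.348,D(77.08)),0),(M['mallet'],(.6032,.3229,D(228.6)),0),(M['square'],(.4561,.4125,D(307.6)),0),(M['bar'],(.6447,-.0302,D(1.84)),.048),(M['trayb'],(.6382,-.0285,D(1.69)),0)],'o1',(150,430,115,245),2.85)
E
```

```text
nan nan
```

View pics/o1.png

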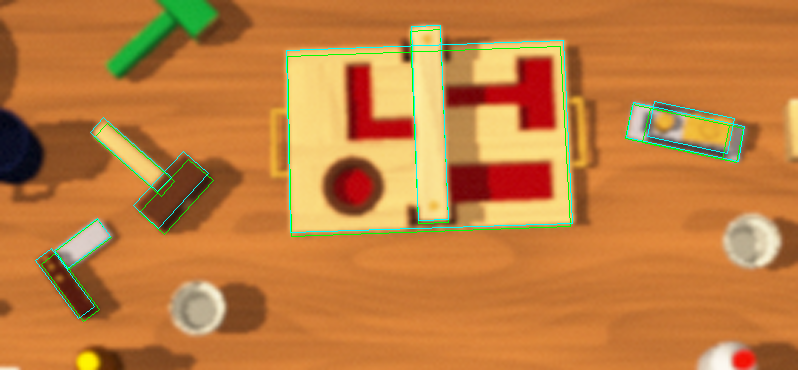

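```bash
cat > go.py <<'E'
import sys
from h import *
# usage: go.py x y z jawdeg  -> deltas in tool axes
def go(x,y,z,a):
    s=sensors.observe(); p=np.array(s['position']); R0=R.from_rotvec(s['ee_rot']).as_matrix()
    a0=np.degrees(np.arctan2(R0[1,1],R0[0,1])); a=a0+((a-a0+90)%180-90) if '-f' not in sys.argv else a
    t=np.radians(a); yt=np.array([np.cos(t),np.sin(t),0]); zt=np.array([0,0,-1.]); R1=np.c_[np.cross(yt,zt),yt,zt]
    dt=R0.T@(np.array([x,y,z])-p)*100; w=np.degrees(R.from_matrix(R0.T@R1).as_rotvec())
    print('clock %.2f pos %s jaw %.1f width %.3f f %s q7 %.2f'%(s['clock'],p.round(4),a0,s['width'],np.round(s['force'],1),s['joints'][6]))
    print('"tx":%.2f,"ty":%.2f,"tz":%.2f,"wx":%.1f,"wy":%.1f,"wz":%.1f'%(*dt,*w))
if __name__=='__main__': go(*map(float,sys.argv[1:5]))
E
python3 go.py .6447 -.0302 .2 91.8
```

```text
clock 0.40 pos [0.1983 0.5927 0.2406] jaw 71.5 width 0.999 f [-0.2  0.4  0.6] q7 -0.08
"tx":-62.10,"ty":-44.90,"tz":4.07,"wx":-0.0,"wy":0.0,"wz":-20.3
```

```bash
python3 -m handwheel '[{"tx":-62.1,"ty":-44.9,"tz":4.07,"wz":-20.3,"claw":0.7},{"tx":-62.1,"ty":-44.9,"tz":4.07,"wz":-20.3,"claw":0.7},{"tx":-62.1,"ty":-44.9,"tz":4.07,"wz":-20.3,"claw":0.7},{"tx":-62.1,"ty":-44.9,"tz":4.07,"wz":-20.3,"claw":0.7},{"tx":-62.1,"ty":-44.9,"tz":4.07,"wz":-20.3,"claw":0.7},{"tx":-62.1,"ty":-44.9,"tz":4.07,"wz":-20.3,"claw":0.7},{"tx":-62.1,"ty":-44.9,"tz":4.07,"wz":-20.3,"claw":0.7},{"tx":-62.1,"ty":-44.9,"tz":4.07,"wz":-20.3,"claw":0.7},{"tx":-62.1,"ty":-44.9,"tz":4.07,"wz":-20.3,"claw":0.7},{"tx":-62.1,"ty":-44.9,"tz":4.07,"wz":-20.3,"claw":0.7},{"tx":-62.1,"ty":-44.9,"tz":4.07,"wz":-20.3,"claw":0.7},{"tx":-62.1,"ty":-44.9,"tz":4.07,"wz":-20.3,"claw":0.7}]' 20; python3 go.py .6447 -.0302 .2 91.8
```

```text
clock 0.40 pos [0.1983 0.5927 0.2406] jaw 71.5 width 0.999 f [-0.2  0.4  0.6] q7 -0.08
"tx":-62.10,"ty":-44.90,"tz":4.07,"wx":-0.0,"wy":0.0,"wz":-20.3invalid input
```

```bash
python3 -m handwheel '[{"tx":-62.1,"ty":-44.9,"tz":4.07,"wx":0,"wy":0,"wz":-20.3,"claw":0.7},{"tx":-62.1,"ty":-44.9,"tz":4.07,"wx":0,"wy":0,"wz":-20.3,"claw":0.7}]'; python3 go.py .6447 -.0302 .2 91.8
```

```text
clock: 0.57
position: [0.245, 0.5261, 0.2359]
ee_rot: [-0.098, -3.14, -0.001]
force: [1.9, 0.2, 0.1]
width: 0.9
clock 0.57 pos [0.245  0.5261 0.2359] jaw 86.4 width 0.900 f [1.9 0.2 0.1] q7 0.27
"tx":-43.37,"ty":-53.02,"tz":3.53,"wx":0.0,"wy":-0.0,"wz":-5.4
```

```bash
python3 -m handwheel '[{"tx":-43.4,"ty":-53,"tz":3.5,"wx":0,"wy":0,"wz":-5.4,"claw":0.7},{"tx":-43.4,"ty":-53,"tz":3.5,"wx":0,"wy":0,"wz":-5.4,"claw":0.7},{"tx":-43.4,"ty":-53,"tz":3.5,"wx":0,"wy":0,"wz":-5.4,"claw":0.7},{"tx":-43.4,"ty":-53,"tz":3.5,"wx":0,"wy":0,"wz":-5.4,"claw":0.7},{"tx":-43.4,"ty":-53,"tz":3.5,"wx":0,"wy":0,"wz":-5.4,"claw":0.7},{"tx":-43.4,"ty":-53,"tz":3.5,"wx":0,"wy":0,"wz":-5.4,"claw":0.7},{"tx":-43.4,"ty":-53,"tz":3.5,"wx":0,"wy":0,"wz":-5.4,"claw":0.7},{"tx":-43.4,"ty":-53,"tz":3.5,"wx":0,"wy":0,"wz":-5.4,"claw":0.7},{"tx":-43.4,"ty":-53,"tz":3.5,"wx":0,"wy":0,"wz":-5.4,"claw":0.7},{"tx":-43.4,"ty":-53,"tz":3.5,"wx":0,"wy":0,"wz":-5.4,"claw":0.7},{"tx":-43.4,"ty":-53,"tz":3.5,"wx":0,"wy":0,"wz":-5.4,"claw":0.7},{"tx":-43.4,"ty":-53,"tz":3.5,"wx":0,"wy":0,"wz":-5.4,"claw":0.7}]'; python3 go.py .6447 -.0302 .2 91.8
```

```text
clock: 1.57
position: [0.5351, 0.1149, 0.211]
ee_rot: [-0.034, 3.141, 0.001]
force: [1.2, 1.2, -0.1]
width: 0.696
clock 1.57 pos [0.5351 0.1149 0.211 ] jaw 91.2 width 0.696 f [ 1.2  1.2 -0.1] q7 1.35
"tx":-10.64,"ty":-14.74,"tz":1.10,"wx":0.0,"wy":0.0,"wz":-0.6
```

```bash
python3 -m handwheel '[{"tx":-10.6,"ty":-14.7,"tz":1.1,"wx":0,"wy":0,"wz":-0.6,"claw":0.7},{"tx":-10.6,"ty":-14.7,"tz":1.1,"wx":0,"wy":0,"wz":-0.6,"claw":0.7},{"tx":-10.6,"ty":-14.7,"tz":1.1,"wx":0,"wy":0,"wz":-0.6,"claw":0.7},{"tx":-10.6,"ty":-14.7,"tz":1.1,"wx":0,"wy":0,"wz":-0.6,"claw":0.7},{"tx":-10.6,"ty":-14.7,"tz":1.1,"wx":0,"wy":0,"wz":-0.6,"claw":0.7},{"tx":-10.6,"ty":-14.7,"tz":1.1,"wx":0,"wy":0,"wz":-0.6,"claw":0.7},{"tx":-10.6,"ty":-14.7,"tz":1.1,"wx":0,"wy":0,"wz":-0.6,"claw":0.7}]'; python3 go.py .6447 -.0302 .065 91.8
python3 - <<'E'
from fit import *
im,d=grab('top','t1'); np.save('t1.npy',d); grab('side','s1')
c=im[110:260,140:450]; cv2.imwrite('pics/c1.png',cv2.resize(c,None,fx=2.58,fy=2.58,interpolation=cv2.INTER_CUBIC))
E
```

```text
clock: 2.15
position: [0.6433, -0.0287, 0.1993]
ee_rot: [0.047, -3.141, -0.0]
force: [-0.8, 1.2, -1.2]
width: 0.702
clock 2.15 pos [ 0.6433 -0.0287  0.1993] jaw 91.7 width 0.702 f [-0.8  1.2 -1.2] q7 1.66
"tx":-0.15,"ty":-0.16,"tz":13.43,"wx":0.0,"wy":-0.0,"wz":-0.1
```

View pics/t1.png

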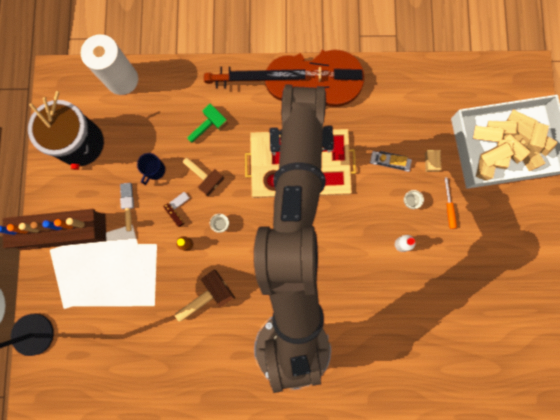

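View pics/s1.png

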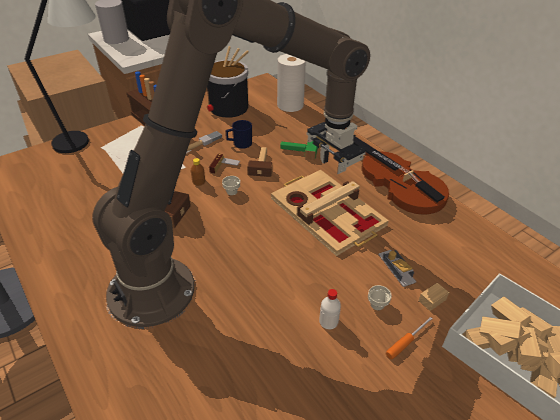

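```bash
python3 -m handwheel '[{"tx":-0.1,"ty":-0.1,"tz":4,"wx":0,"wy":0,"wz":0,"claw":0.7},{"tx":-0.1,"ty":-0.1,"tz":7,"wx":0,"wy":0,"wz":0,"claw":0.7},{"tx":-0.1,"ty":-0.1,"tz":10,"wx":0,"wy":0,"wz":0,"claw":0.7},{"tx":-0.1,"ty":-0.1,"tz":10,"wx":0,"wy":0,"wz":0,"claw":0.7}]'; python3 go.py .6447 -.0302 .065 91.8
python3 - <<'E'
from fit import *
im,d=grab('side','s2')
c=im[110:250,240:420]; cv2.imwrite('pics/c2.png',cv2.resize(c,None,fx=4,fy=4,interpolation=cv2.INTER_CUBIC))
E
```

```text
clock: 2.58
position: [0.64, -0.0264, 0.0945]
ee_rot: [0.054, -3.132, -0.002]
force: [-2.0, 0.5, -0.2]
width: 0.701
clock 2.58 pos [ 0.64   -0.0264  0.0945] jaw 92.0 width 0.701 f [-2.   0.5 -0.2] q7 1.69
"tx":-0.48,"ty":-0.40,"tz":2.95,"wx":0.1,"wy":-0.5,"wz":0.2
```

View pics/c2.png

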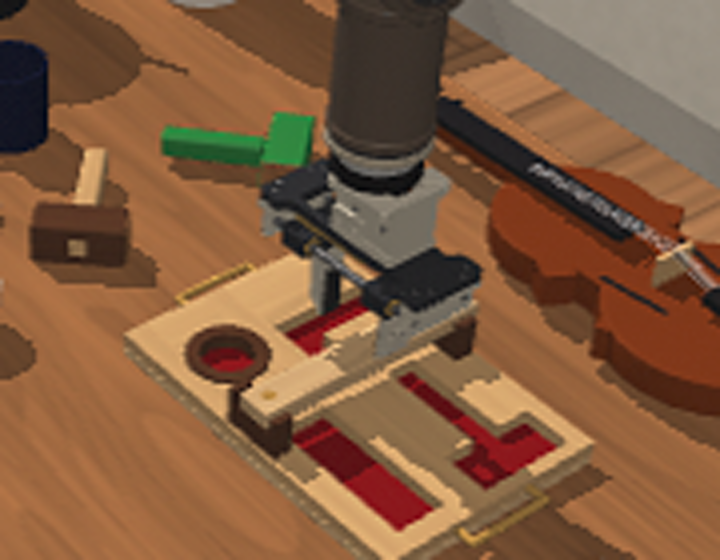

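```bash
python3 -m handwheel '[{"tx":-0.1,"ty":-0.1,"tz":2,"wx":0,"wy":0,"wz":0,"claw":0.7},{"tx":-0.1,"ty":-0.1,"tz":3,"wx":0,"wy":0,"wz":0,"claw":0.7},{"tx":-0.1,"ty":-0.1,"tz":3,"wx":0,"wy":0,"wz":0,"claw":0.7},{"tx":-0.1,"ty":-0.1,"tz":3,"wx":0,"wy":0,"wz":0,"claw":0.7}]'; python3 go.py .6447 -.0302 .065 91.8
```

```text
clock: 2.97
position: [0.6456, -0.0293, 0.0709]
ee_rot: [-0.051, 3.141, 0.0]
force: [0.3, -0.1, -0.1]
width: 0.701
clock 2.97 pos [ 0.6456 -0.0293  0.0709] jaw 91.9 width 0.701 f [ 0.3 -0.1 -0.1] q7 1.69
"tx":0.09,"ty":-0.08,"tz":0.59,"wx":0.0,"wy":0.0,"wz":0.1
```

```bash
python3 -m handwheel '[{"tx":0,"ty":0,"tz":0.5,"wx":0,"wy":0,"wz":0,"claw":0.7},{"tx":0,"ty":0,"tz":0.5,"wx":0,"wy":0,"wz":0,"claw":0.3},{"tx":0,"ty":0,"tz":0.5,"wx":0,"wy":0,"wz":0,"claw":0.2},{"tx":0,"ty":0,"tz":0.5,"wx":0,"wy":0,"wz":0,"claw":0.2},{"tx":0,"ty":0,"tz":0.5,"wx":0,"wy":0,"wz":0,"claw":0.2},{"tx":0,"ty":0,"tz":0.5,"wx":0,"wy":0,"wz":0,"claw":0.2},{"tx":0,"ty":0,"tz":0.5,"wx":0,"wy":0,"wz":0,"claw":0.2}]' 30; python3 go.py .6447 -.0302 .16 91.8
```

```text
clock: 3.55
position: [0.6455, -0.0301, 0.0651]
ee_rot: [-0.05, 3.141, -0.0]
force: [-0.9, -0.6, 2.9]
width: 0.393
clock 3.55 pos [ 0.6455 -0.0301  0.0651] jaw 91.8 width 0.393 f [-0.9 -0.6  2.9] q7 1.70
"tx":0.08,"ty":-0.01,"tz":-9.49,"wx":-0.0,"wy":0.0,"wz":0.0
```

```bash
python3 -m handwheel '[{"tx":0,"ty":0,"tz":-2,"wx":0,"wy":0,"wz":0,"claw":0.2},{"tx":0,"ty":0,"tz":-5,"wx":0,"wy":0,"wz":0,"claw":0.2},{"tx":0,"ty":0,"tz":-9,"wx":0,"wy":0,"wz":0,"claw":0.2},{"tx":4,"ty":0,"tz":-9.5,"wx":0,"wy":0,"wz":7,"claw":0.2},{"tx":8,"ty":0,"tz":-9.5,"wx":0,"wy":0,"wz":14,"claw":0.2},{"tx":12,"ty":0,"tz":-9.5,"wx":0,"wy":0,"wz":21,"claw":0.2},{"tx":16,"ty":0,"tz":-9.5,"wx":0,"wy":0,"wz":28,"claw":0.2},{"tx":18,"ty":0,"tz":-9.5,"wx":0,"wy":0,"wz":35,"claw":0.2},{"tx":18,"ty":0,"tz":-9.5,"wx":0,"wy":0,"wz":42,"claw":0.2},{"tx":18,"ty":0,"tz":-9.5,"wx":0,"wy":0,"wz":49,"claw":0.2},{"tx":18,"ty":0,"tz":-9.5,"wx":0,"wy":0,"wz":56,"claw":0.2},{"tx":18,"ty":0,"tz":-9.5,"wx":0,"wy":0,"wz":63,"claw":0.2}]'; python3 go.py .463 -.03 .06 0 -f
```

```text
clock: 4.55
position: [0.4652, -0.0355, 0.16]
ee_rot: [1.607, 2.7, 0.001]
force: [-0.3, -0.2, -1.1]
width: 0.388
clock 4.55 pos [ 0.4652 -0.0355  0.16  ] jaw 28.5 width 0.388 f [-0.3 -0.2 -1.1] q7 0.66
"tx":0.59,"ty":0.06,"tz":10.00,"wx":0.0,"wy":-0.0,"wz":28.5
```

```bash
python3 -m handwheel '[{"tx":0.6,"ty":0,"tz":2,"wx":0,"wy":0,"wz":7,"claw":0.2},{"tx":0.6,"ty":0,"tz":4,"wx":0,"wy":0,"wz":14,"claw":0.2},{"tx":0.6,"ty":0,"tz":6,"wx":0,"wy":0,"wz":21,"claw":0.2},{"tx":0.6,"ty":0,"tz":8,"wx":0,"wy":0,"wz":28.5,"claw":0.2},{"tx":0.6,"ty":0,"tz":10,"wx":0,"wy":0,"wz":28.5,"claw":0.2},{"tx":0.6,"ty":0,"tz":10,"wx":0,"wy":0,"wz":28.5,"claw":0.2},{"tx":0.6,"ty":0,"tz":10,"wx":0,"wy":0,"wz":28.5,"claw":0.2}]'; python3 go.py .463 -.03 .018 0 -f
```

```text
clock: 5.13
position: [0.4618, -0.0305, 0.0594]
ee_rot: [-2.213, -2.228, 0.003]
force: [0.1, -0.1, -1.0]
width: 0.392
clock 5.13 pos [ 0.4618 -0.0305  0.0594] jaw 0.4 width 0.392 f [ 0.1 -0.1 -1. ] q7 0.37
"tx":0.05,"ty":0.13,"tz":4.14,"wx":-0.1,"wy":0.0,"wz":0.4
```

```bash
python3 -m handwheel '[{"tx":0,"ty":0,"tz":2,"wx":0,"wy":0,"wz":0,"claw":0.2},{"tx":0,"ty":0,"tz":3.2,"wx":0,"wy":0,"wz":0,"claw":0.2},{"tx":0,"ty":0,"tz":3.7,"wx":0,"wy":0,"wz":0,"claw":0.2},{"tx":0,"ty":0,"tz":4.1,"wx":0,"wy":0,"wz":0,"claw":0.2},{"tx":0,"ty":0,"tz":4.1,"wx":0,"wy":0,"wz":0,"claw":0.2}]'; python3 go.py .463 -.03 .018 0 -f
```

```text
clock: 5.55
position: [0.4629, -0.0304, 0.0192]
ee_rot: [2.215, 2.228, 0.001]
force: [-0.2, -0.4, -1.7]
width: 0.388
clock 5.55 pos [ 0.4629 -0.0304  0.0192] jaw 0.3 width 0.388 f [-0.2 -0.4 -1.7] q7 0.43
"tx":0.04,"ty":0.01,"tz":0.12,"wx":0.0,"wy":-0.0,"wz":0.3
```

```bash
python3 -m handwheel '[{"tx":0,"ty":0,"tz":0.15,"wx":0,"wy":0,"wz":0,"claw":0.2},{"tx":0,"ty":0,"tz":0.15,"wx":0,"wy":0,"wz":0,"claw":0.5},{"tx":0,"ty":0,"tz":0.15,"wx":0,"wy":0,"wz":0,"claw":0.5},{"tx":0,"ty":0,"tz":-2,"wx":0,"wy":0,"wz":0,"claw":0.5},{"tx":0,"ty":0,"tz":-6,"wx":0,"wy":0,"wz":0,"claw":0.5},{"tx":0,"ty":0,"tz":-10,"wx":0,"wy":0,"wz":0,"claw":0.7},{"tx":0,"ty":0,"tz":-14,"wx":0,"wy":0,"wz":0,"claw":0.8}]'; python3 go.py .6454 -.348 .2 -13 -f
```

```text
clock: 6.13
position: [0.4619, -0.0308, 0.1606]
ee_rot: [-2.216, -2.227, 0.002]
force: [1.2, 1.4, 0.3]
width: 0.599
clock 6.13 pos [ 0.4619 -0.0308  0.1606] jaw 0.3 width 0.599 f [1.2 1.4 0.3] q7 0.23
"tx":-31.81,"ty":18.19,"tz":-3.94,"wx":-0.1,"wy":0.0,"wz":13.3
```

```bash
python3 -m handwheel '[{"tx":-31.8,"ty":18.2,"tz":-4,"wx":0,"wy":0,"wz":13.3,"claw":0.8},{"tx":-31.8,"ty":18.2,"tz":-4,"wx":0,"wy":0,"wz":13.3,"claw":0.8},{"tx":-31.8,"ty":18.2,"tz":-4,"wx":0,"wy":0,"wz":13.3,"claw":0.8},{"tx":-31.8,"ty":18.2,"tz":-4,"wx":0,"wy":0,"wz":13.3,"claw":0.8},{"tx":-31.8,"ty":18.2,"tz":-4,"wx":0,"wy":0,"wz":13.3,"claw":0.8},{"tx":-31.8,"ty":18.2,"tz":-4,"wx":0,"wy":0,"wz":13.3,"claw":0.8},{"tx":-31.8,"ty":18.2,"tz":-4,"wx":0,"wy":0,"wz":13.3,"claw":0.8},{"tx":-31.8,"ty":18.2,"tz":-4,"wx":0,"wy":0,"wz":13.3,"claw":0.8},{"tx":-31.8,"ty":18.2,"tz":-4,"wx":0,"wy":0,"wz":13.3,"claw":0.8},{"tx":-31.8,"ty":18.2,"tz":-4,"wx":0,"wy":0,"wz":13.3,"claw":0.8},{"tx":-31.8,"ty":18.2,"tz":-4,"wx":0,"wy":0,"wz":13.3,"claw":0.8},{"tx":-31.8,"ty":18.2,"tz":-4,"wx":0,"wy":0,"wz":13.3,"claw":0.8}]'; python3 go.py .6454 -.348 .2 -13 -f
python3 - <<'E'
from fit import *
im,d=grab('top','t3'); np.save('t3.npy',d); im2,d2=grab('side','s3'); np.save('s3.npy',d2)
c=im[115:235,180:380]; cv2.imwrite('pics/c3.png',cv2.resize(c,None,fx=4,fy=4,interpolation=cv2.INTER_CUBIC))
E
```

```text
clock: 7.13
position: [0.646, -0.347, 0.1985]
ee_rot: [-2.458, -1.955, 0.0]
force: [0.3, 1.1, -0.6]
width: 0.799
clock 7.13 pos [ 0.646  -0.347   0.1985] jaw -13.0 width 0.799 f [ 0.3  1.1 -0.6] q7 0.52
"tx":-0.11,"ty":-0.03,"tz":-0.15,"wx":-0.0,"wy":-0.0,"wz":0.0
```

View pics/t3.png

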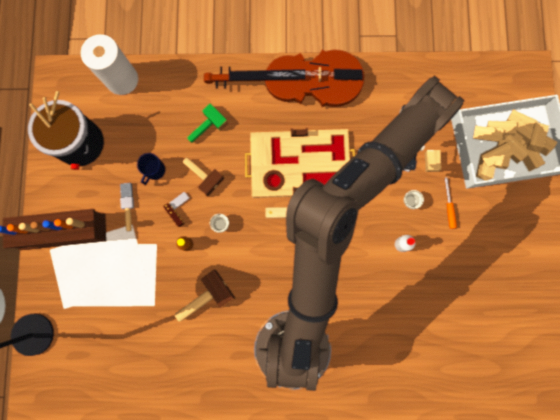

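View pics/c3.png

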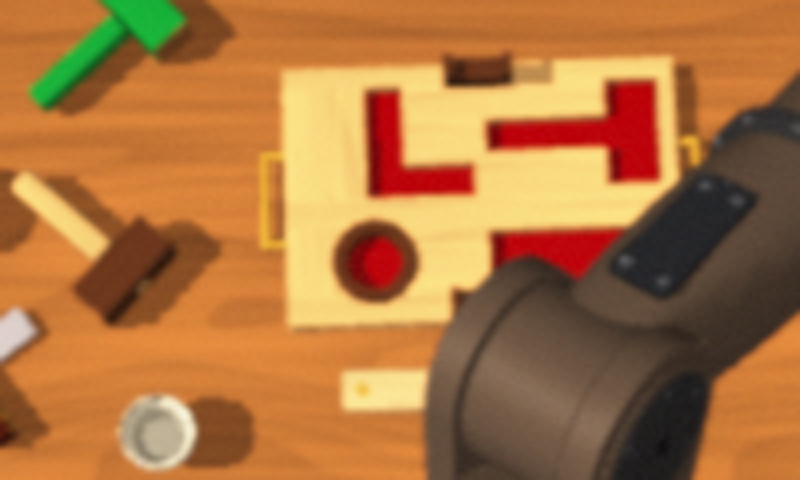

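```bash
cat > pock.py <<'E'
from fit import *
PK={'plane':[(-.0255,.0255,-.073,.073)],
 # mallet in mallet frame
 'mallet':[(.0285,.0765,-.048,.048),(-.0765,.04,-.015,.015)],
 'square':[(-.015,.015,-.048,.048),(-.015,.080,.014,.048)]}
def cover(boxes,p,zz,win,ss=4,name='top'):
    u0,u1,v0,v1=win; o=np.zeros(((v1-v0)*ss,(u1-u0)*ss),np.uint8); c,s=np.cos(p[2]),np.sin(p[2])
    sh=4
    for b in boxes:
        Q=[(p[0]+c*x-s*y,p[1]+s*x+c*y,zz) for x,y in((b[0],b[2]),(b[1],b[2]),(b[1],b[3]),(b[0],b[3]))]
        q=(proj(name,np.array(Q))-[u0-.5,v0-.5])*ss-.5
        cv2.fillPoly(o,[np.round(q*2**sh).astype(np.int32)],1,shift=sh)
    return cv2.resize(o.astype(np.float32),None,fx=1/ss,fy=1/ss,interpolation=cv2.INTER_AREA)
def red(im):
    f=im.astype(np.float32); return np.clip(1-(f[...,1])/120.,0,1)*(f[...,2]>60)
def fitp(im,boxes,g,win,zz=.024,ok=None):
    r=red(im)[win[2]:win[3],win[0]:win[1]]
    k=np.ones_like(r,bool) if ok is None else ok[win[2]:win[3],win[0]:win[1]]
    def cost(p): return np.abs(cv2.GaussianBlur(cover(boxes,p,zz,win),(0,0),.5)-r)[k].mean()
    st=np.array(g,float)
    for it in range(3):
        S=np.array([st]+[st+np.eye(3)[i]*[.006,.006,.05][i]*(-1)**it for i in range(3)])
        res=minimize(cost,st,method='Nelder-Mead',options=dict(initial_simplex=S,xatol=1e-5,fatol=1e-6)); st=res.x
    return res.x,res.fun
E
python3 - <<'E'
from pock import *
im=cv2.imread('pics/t3.png'); d=np.load('t3.npy'); im0=cv2.imread('pics/top0.png')
r=red(im); print(r[145:175:3,265:285:3].round(1))
t=np.radians(1.7)
a=fitp(im,PK['square'],(.643,.04,t),(262,305,132,167)); pr('sq',a)
b=fitp(im,PK['mallet'],(.67,-.11,t-np.pi/2),(298,348,132,165)); pr('mal',b)
ok=np.ones(im.shape[:2],bool); ok[:,:316]=False
c=fitp(im0,PK['plane'],(.585,-.11,t),(300,350,165,190),ok=ok); pr('pl0',c)
# combined plane: left end from t3
ok3=np.ones(im.shape[:2],bool); ok3[:,325:]=False; ok3[185:,:]=False
e=fitp(im,PK['plane'],(.585,-.11,t),(296,326,165,184),ok=ok3); pr('pl3',e)
tr=fit('top',d,M['trayb'],(.638,-.0285,t),mask=None); 
dep=cloud('top',d); 
B=lambda L:[(*q,0.,.014) for q in L]
overlay(im,'top',[(B(PK['square']),a[0],.01),(B(PK['mallet']),b[0],.01),(B(PK['plane']),c[0],.01),(B(PK['plane']),e[0],.01)],'o3',(230,370,115,215),5.6)
overlay(im0,'top',[(B(PK['square']),a[0],.01),(B(PK['mallet']),b[0],.01),(B(PK['plane']),c[0],.01)],'o30',(230,370,115,215),5.6)
E
```

```text
[[0.  0.  0.1 1.  1.  0.  0. ]
 [0.  0.  0.  1.  1.  0.  0. ]
 [0.  0.  0.  1.  1.  0.1 0. ]
 [0.  0.  0.  1.  1.  0.1 0. ]
 [0.  0.  0.  0.9 1.  0.8 0.5]
 [0.  0.  0.  0.9 0.9 1.  1. ]
 [0.  0.  0.  0.6 0.5 0.4 0.4]
 [0.  0.  0.  0.  0.  0.  0. ]
 [0.  0.  0.  0.  0.  0.  0. ]
 [0.  0.3 0.6 0.6 0.5 0.  0. ]]
sq [0.6497 0.0226] yaw 1.54 cost 0.117
mal [ 0.6891 -0.1116] yaw -88.07 cost 0.131
pl0 [ 0.581  -0.1038] yaw 0.92 cost 0.095
pl3 [ 0.5734 -0.1139] yaw 1.52 cost 0.081
```

View pics/o3.png

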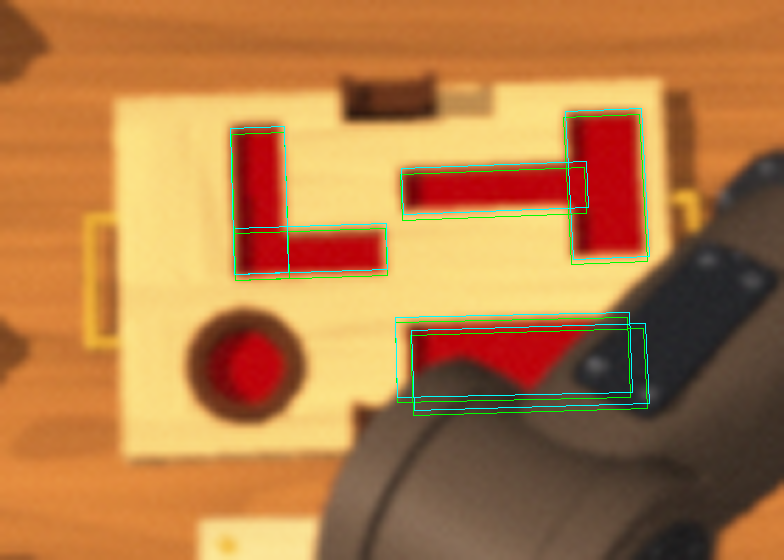

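View pics/o30.png

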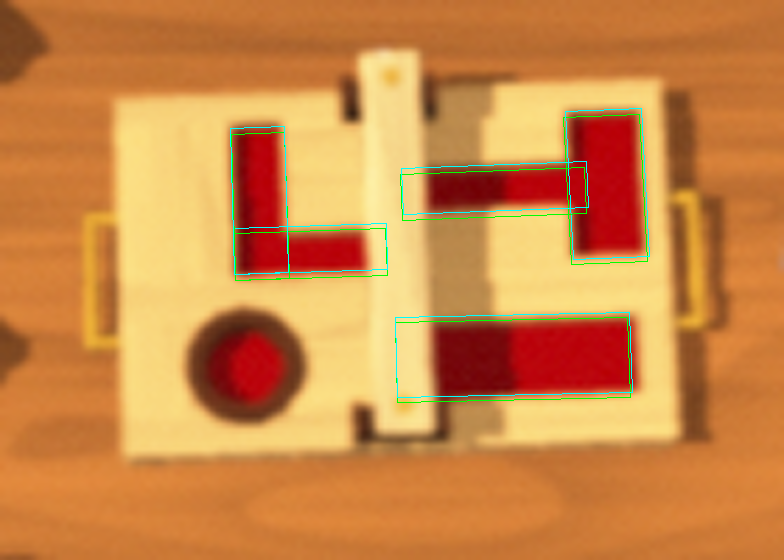

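```bash
cat >> pock.py <<'E'
def fitq(im,boxes,g,win,ok=None,fy=None):
    r=red(im)[win[2]:win[3],win[0]:win[1]]
    k=np.ones_like(r,bool) if ok is None else ok[win[2]:win[3],win[0]:win[1]]
    def cost(p):
        q=np.array([p[0],p[1],fy if fy is not None else p[2]])
        return np.abs(cv2.GaussianBlur(np.minimum(cover(boxes,q,.010,win),cover(boxes,q,.024,win)),(0,0),.5)-r)[k].mean()
    st=np.array(g,float)
    for it in range(4):
        S=np.array([st]+[st+np.eye(3)[i]*[.006,.006,.05][i]*(-1)**it for i in range(3)])
        res=minimize(cost,st,method='Nelder-Mead',options=dict(initial_simplex=S,xatol=1e-5,fatol=1e-6)); st=res.x
    return res.x,res.fun
E
python3 - <<'E'
from pock import *
im=cv2.imread('pics/t3.png'); d=np.load('t3.npy'); im0=cv2.imread('pics/top0.png')
t=np.radians(1.7)
a=fitq(im,PK['square'],(.645,.022,t),(262,305,132,167)); pr('sq',a)
b=fitq(im,PK['mallet'],(.687,-.11,t-np.pi/2),(298,351,132,165)); pr('mal',b)
ok=np.ones(im.shape[:2],bool); ok[:,:308]=False
c=fitq(im0,PK['plane'],(.581,-.104,t),(300,350,165,190),ok=ok); pr('pl0',c)
# merged
mer=im0.copy(); mer[:,:312]=im[:,:312]
ok3=np.ones(im.shape[:2],bool); ok3[176:,:313]=False; ok3[:,309:316]=False
e=fitq(mer,PK['plane'],(.581,-.108,t),(298,350,165,190),ok=ok3); pr('plm',e)
B=lambda L:[(*q,0.,.014) for q in L]
overlay(mer,'top',[(B(PK['square']),a[0],.01),(B(PK['mallet']),b[0],.01),(B(PK['plane']),e[0],.01)],'o4',(230,370,115,215),5.6)
for n,x in (('tr',(.6382,-.0285)),):
    for q in (a,b,e):
        dv=q[0][:2]-x; Rt=np.array([[np.cos(t),np.sin(t)],[-np.sin(t),np.cos(t)]]); print((Rt@dv*1000).round(1))
# cup ring: dark brown
W=cloud('top',d); 
f=im.astype(int); ring=(f[...,2]<130)&(f[...,1]<80)|((f[...,1]<60)); ring[:, :258]=0; ring[:,292:]=0; ring[:167]=0; ring[196:]=0
k=np.argwhere(ring); print(len(k)); (cx,cy),rad=cv2.minEnclosingCircle(k[:,::-1].astype(np.float32)); print(cx,cy,rad, k.mean(0))
K,tt,Rm=cam('top'); D=Rm@np.array([(cx-K[0,2])/K[0,0],(cy-K[1,2])/K[1,1],1]); print(tt+D*(.027-tt[2])/D[2], rad/490*1.67)
E
```

```text
sq [0.6494 0.025 ] yaw -1.51 cost 0.095Traceback (most recent call last):
  File "<stdin>", line 5, in <module>
  File "pock.py", line 34, in fitq
    res=minimize(cost,st,method='Nelder-Mead',options=dict(initial_simplex=S,xatol=1e-5,fatol=1e-6)); st=res.x
    res = _minimize_neldermead(fun, x0, args, callback, bounds=bounds,
                               **options)
    fxcc = func(xcc)
    fx = function(np.copy(x), *(wrapper_args + args))
  File "pock.py", line 30, in cost
    return np.abs(cv2.GaussianBlur(np.minimum(cover(boxes,q,.010,win),cover(boxes,q,.024,win)),(0,0),.5)-r)[k].mean()
                                              ~~~~~^^^^^^^^^^^^^^^^^^
  File "pock.py", line 11, in cover
    q=(proj(name,np.array(Q))-[u0-.5,v0-.5])*ss-.5
       ~~~~^^^^^^^^^^^^^^^^^^
  File "h.py", line 18, in proj
    K,t,Rm=cam(name); c=(np.atleast_2d(p)-t)@Rm; q=c@K.T
           ~~~^^^^^^
  File "h.py", line 9, in cam
    m=vision.camera_model(name); K=np.array(m['K']); a=np.array(m['attitude'])
ValueError: time passes only in moves, steps and waits
```

```bash
sed -i 's/^def cam(name):/from functools import lru_cache\n@lru_cache\ndef cam(name):/' h.py
cat > p4.py <<'E'
from pock import *
im=cv2.imread('pics/t3.png'); d=np.load('t3.npy'); im0=cv2.imread('pics/top0.png')
t=np.radians(1.7)
for fy in (None,t):
    a=fitq(im,PK['square'],(.645,.022,t),(262,305,132,167),fy=fy); pr('sq',a)
    b=fitq(im,PK['mallet'],(.687,-.11,t-np.pi/2),(298,351,132,165),fy=None if fy is None else fy-np.pi/2); pr('mal',b)
    ok=np.ones(im.shape[:2],bool); ok[:,:308]=False
    mer=im0.copy(); mer[:,:312]=im[:,:312]
    ok3=np.ones(im.shape[:2],bool); ok3[176:,:313]=False; ok3[:,309:316]=False
    e=fitq(mer,PK['plane'],(.581,-.108,t),(298,350,165,190),ok=ok3,fy=fy); pr('plm',e)
a[0][2]=t;b[0][2]=t-np.pi/2;e[0][2]=t
B=lambda L:[(*q,0.,.014) for q in L]
overlay(mer,'top',[(B(PK['square']),a[0],.01),(B(PK['mallet']),b[0],.01),(B(PK['plane']),e[0],.01)],'o4',(230,370,115,215),5.6)
for n,x in (('tr',(.6382,-.0285)),):
    for q in (a,b,e):
        dv=q[0][:2]-x; Rt=np.array([[np.cos(t),np.sin(t)],[-np.sin(t),np.cos(t)]]); print((Rt@dv*1000).round(1))
f=im.astype(int); ring=(f[...,2]<130)&(f[...,1]<80)|((f[...,1]<60)); ring[:, :258]=0; ring[:,292:]=0; ring[:167]=0; ring[196:]=0
k=np.argwhere(ring); print(len(k)); (cx,cy),rad=cv2.minEnclosingCircle(k[:,::-1].astype(np.float32)); print(cx,cy,rad, k.mean(0))
K,tt,Rm=cam('top'); D=Rm@np.array([(cx-K[0,2])/K[0,0],(cy-K[1,2])/K[1,1],1]); print(tt+D*(.027-tt[2])/D[2], rad/490*1.67)
E
python3 p4.py
```

```text
sq [0.6494 0.025 ] yaw -1.51 cost 0.095
mal [ 0.6912 -0.1134] yaw -88.62 cost 0.095
plm [ 0.579  -0.1065] yaw 3.55 cost 0.065
sq [0.6507 0.0224] yaw 0.35 cost 0.095
mal [ 0.6918 -0.111 ] yaw -90.21 cost 0.096
plm [ 0.5786 -0.1063] yaw 1.22 cost 0.067
[14.  50.5]
[ 51.1 -84.1]
[-61.9 -76. ]
289
273.5 180.0 9.708344459533691 [179.94809689 273.48442907]
[0.57359184 0.06217356 0.027     ] 0.033087622953920946
```

View pics/o4.png

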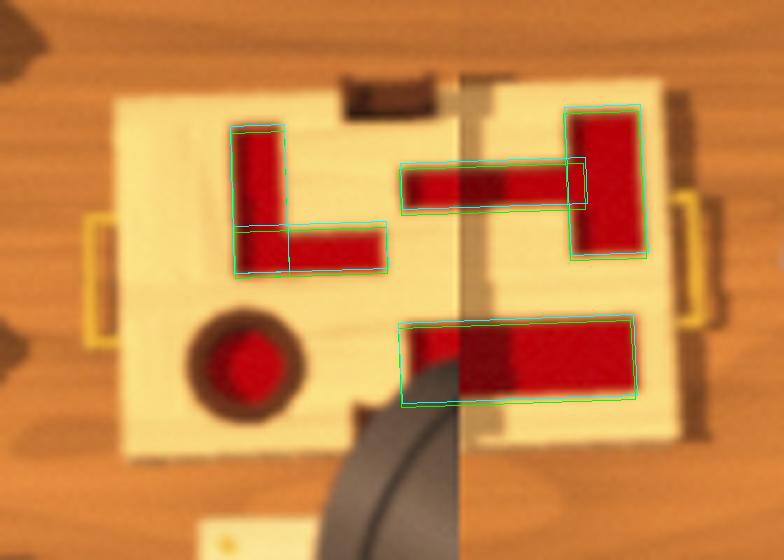

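```bash
python3 - <<'E'
from fit import *
im=cv2.imread('pics/t3.png'); im0=cv2.imread('pics/top0.png');d=np.load('t3.npy');d0=np.load('top0.npy')
print('row173 t3 G,R', [(u,int(im[171,u,1]),int(im[171,u,2])) for u in range(298,312)])
print('row180 t0', [(u,int(im0[178,u,1]),int(im0[178,u,2])) for u in range(336,352)])
W=cloud('top',d);W0=cloud('top',d0)
print((W[171,298:314,2]*1000).round(0)); print((W0[178,336:352,2]*1000).round(0)); print((W0[178,336:352,1]*1000).round(0))
print((W[171,298:314,1]*1000).round(0))
print('mallet row 148', [(u,int(im[148,u,1]),int(im[148,u,2])) for u in range(297,308)],[(u,int(im[148,u,1]),int(im[148,u,2])) for u in range(338,350)])
print((W[148,297:308]*1000).round(0).tolist()); print((W[148,338:350]*1000).round(0).tolist())
E
```

```text
row173 t3 G,R [(298, 217, 250), (299, 216, 250), (300, 214, 249), (301, 214, 248), (302, 209, 247), (303, 204, 245), (304, 204, 245), (305, 203, 244), (306, 204, 245), (307, 205, 245), (308, 203, 245), (309, 202, 244), (310, 196, 241), (311, 191, 238)]
row180 t0 [(336, 5, 187), (337, 5, 186), (338, 0, 185), (339, 2, 186), (340, 6, 187), (341, 6, 187), (342, 22, 186), (343, 88, 205), (344, 167, 236), (345, 206, 247), (346, 216, 249), (347, 215, 249), (348, 213, 248), (349, 201, 244), (350, 160, 220), (351, 104, 164)]
[24. 22. 25. 28. 20. 30. 26. 12. 19. 25. 22. 20. 30. 21. 17. 28.]
[15.  8. 11.  4. 11. 10. 10. 12. 21. 24. 24. 28. 20. 29.  0.  7.]
[-156. -160. -164. -168. -171. -174. -178. -181. -184. -187. -190. -193.
 -198. -200. -207. -210.]
[-23. -27. -30. -34. -37. -41. -44. -48. -51. -55. -58. -62. -65. -69.
 -72. -75.]
mallet row 148 [(297, 218, 250), (298, 218, 250), (299, 213, 249), (300, 187, 242), (301, 122, 202), (302, 47, 141), (303, 7, 120), (304, 4, 129), (305, 3, 162), (306, 0, 183), (307, 2, 189)] [(338, 3, 189), (339, 2, 188), (340, 0, 189), (341, 1, 188), (342, 6, 189), (343, 41, 194), (344, 114, 217), (345, 181, 240), (346, 211, 248), (347, 209, 247), (348, 178, 232), (349, 125, 183)]
[[688.0, -20.0, 28.0], [691.0, -24.0, 17.0], [689.0, -27.0, 24.0], [687.0, -31.0, 30.0], [693.0, -35.0, 7.0], [693.0, -38.0, 9.0], [692.0, -42.0, 11.0], [693.0, -45.0, 9.0], [692.0, -49.0, 12.0], [692.0, -52.0, 10.0], [693.0, -56.0, 10.0]]
[[691.0, -165.0, 13.0], [690.0, -169.0, 16.0], [691.0, -173.0, 12.0], [692.0, -176.0, 9.0], [692.0, -180.0, 10.0], [692.0, -183.0, 10.0], [691.0, -187.0, 13.0], [688.0, -189.0, 22.0], [687.0, -192.0, 26.0], [688.0, -196.0, 23.0], [696.0, -203.0, -7.0], [693.0, -205.0, 3.0]]
```

```bash
python3 - <<'E'
s=open('pock.py').read()
i=s.index('def red'); j=s.index('def fitp')
s=s[:i]+'''def red(im):
    f=im.astype(np.float32); rho=f[...,1]/np.maximum(f[...,2],1)
    return np.clip((215-250*rho)/(215-62*rho),0,1)
'''+s[j:]
s=s.replace('(0,0),.5)','(0,0),1.0)')
open('pock.py','w').write(s)
E
python3 p4.py
```

```text
sq [0.6477 0.0245] yaw 0.17 cost 0.07
mal [ 0.6911 -0.1113] yaw -88.11 cost 0.062
plm [ 0.5795 -0.1083] yaw 2.53 cost 0.032
sq [0.6489 0.0232] yaw 2.82 cost 0.071
mal [ 0.6909 -0.1118] yaw -89.02 cost 0.063
plm [ 0.5804 -0.1085] yaw 2.28 cost 0.034
[12.2 51.4]
[ 50.2 -84.8]
[-60.2 -78.2]
289
273.5 180.0 9.708344459533691 [179.94809689 273.48442907]
[0.57359184 0.06217356 0.027     ] 0.033087622953920946
```

View pics/o4.png

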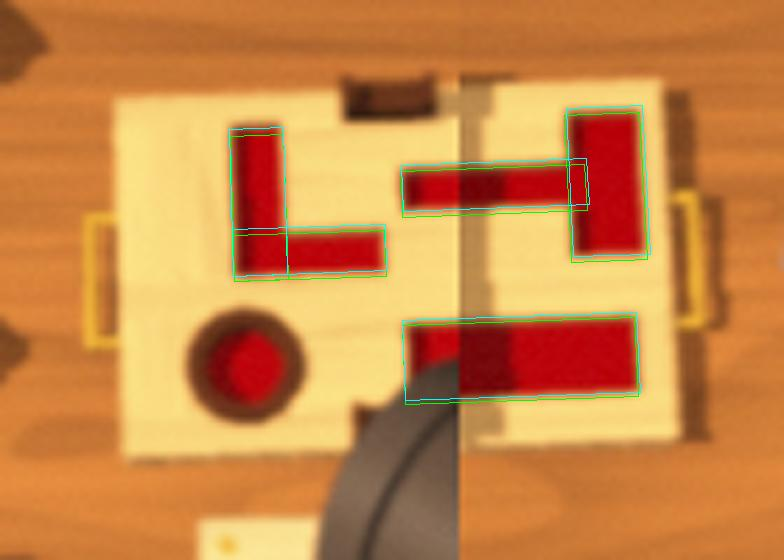

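```bash
sed -i 's/(262,305,132,167)/(262,298,134,166)/; s/(298,351,132,165)/(300,347,133,164)/; s/(298,350,165,190)/(298,347,166,190)/' p4.py; python3 p4.py
```

```text
sq [0.649  0.0227] yaw 0.16 cost 0.05
mal [ 0.6912 -0.1117] yaw -88.59 cost 0.049
plm [ 0.5794 -0.1084] yaw 3.16 cost 0.035
sq [0.6486 0.0223] yaw 2.23 cost 0.052
mal [ 0.6909 -0.112 ] yaw -88.79 cost 0.051
plm [ 0.5795 -0.1086] yaw 2.13 cost 0.034
[11.9 50.5]
[ 50.2 -85. ]
[-61.1 -78.4]
289
273.5 180.0 9.708344459533691 [179.94809689 273.48442907]
[0.57359184 0.06217356 0.027     ] 0.033087622953920946
```

View pics/o4.png

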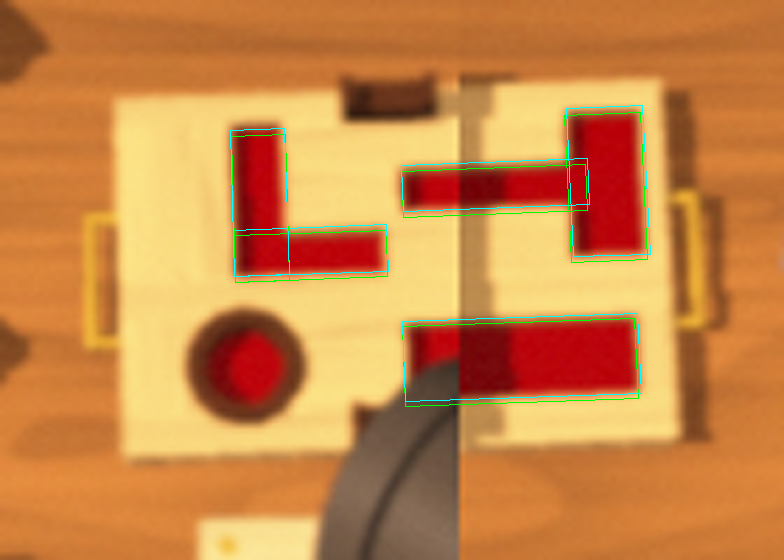

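```bash
python3 - <<'E'
from pock import *
im=cv2.imread('pics/t3.png'); im0=cv2.imread('pics/top0.png'); r3=red(im); r0=red(im0)
def cr(a,off):
    o=[]
    for i in range(len(a)-1):
        if (a[i]-.5)*(a[i+1]-.5)<0: o.append(round(off+i+(a[i]-.5)/(a[i]-a[i+1]),2))
    return o
def w(u,v,z):
    K,t,Rm=cam('top'); D=Rm@np.array([(u-K[0,2])/K[0,0],(v-K[1,2])/K[1,1],1]); return ((t+D*(z-t[2])/D[2])*1000).round(1)[:2]
for u in (320,328,336):
    c=cr(r0[164:194,u],164); print('plane col',u,c,w(u,c[0],.010),w(u,c[0],.024),w(u,c[-1],.024))
for v in (173,176,180,):
    c=cr(r0[v,312:348],312);c3=cr(r3[v,298:309],298);print('plane row',v,c3,c,w(c[-1],v,.01),w(c[-1],v,.024),[w(x,v,.024) for x in c3])
for u in (334,338,341):
    c=cr(r3[131:167,u],131); print('head col',u,c,w(u,c[0],.010),w(u,c[-1],.024))
for u in (308,314,322):
    c=cr(r3[134:164,u],134); print('handle col',u,c,w(u,c[0],.010),w(u,c[-1],.024))
for v in (147,149):
    c=cr(r3[v,298:347],298); print('mal row',v,c,w(c[0],v,.024),w(c[-1],v,.010),w(c[-1],v,.024))
for v in (140,144,148,158,160):
    c=cr(r3[v,262:299],262); print('sq row',v,c,[(w(x,v,.01),w(x,v,.024)) for x in c])
for u in (275,276,284,290):
    c=cr(r3[134:166,u],134); print('sq col',u,c,[(w(u,x,.01),w(u,x,.024)) for x in c])
E
```

```text
plane col 320 [np.float32(172.36), np.float32(184.89)] [ 603.8 -100.9] [ 600.6 -100. ] [556.  -99.4]
plane col 328 [np.float32(171.8), np.float32(184.89)] [ 605.7 -129. ] [ 602.4 -127.9] [ 555.9 -127.2]
plane col 336 [np.float32(171.6), np.float32(184.63)] [ 606.2 -157.1] [ 603.  -155.8] [ 556.7 -155. ]
plane row 173 [np.float32(303.87)] [np.float32(342.87)] [ 601.  -181.1] [ 597.9 -179.6] [array([598.6, -43.7])]
plane row 176 [np.float32(302.73)] [np.float32(343.09)] [ 590.3 -181.7] [ 587.2 -180.2] [array([587.9, -39.7])]
plane row 180 [np.float32(302.82), np.float32(307.88)] [np.float32(343.25)] [ 575.9 -182. ] [ 572.9 -180.4] [array([573.7, -39.9]), array([573.6, -57.5])]
head col 334 [np.float32(135.12), np.float32(159.9)] [ 739.1 -152.4] [ 644.9 -149.6]
head col 338 [np.float32(134.79), np.float32(159.85)] [ 740.2 -166.7] [ 645.  -163.5]
head col 341 [np.float32(134.73), np.float32(159.85)] [ 740.4 -177.3] [ 645. -174.]
handle col 308 [np.float32(144.87), np.float32(151.87)] [703.9 -59.6] [674.5 -58.9]
handle col 314 [np.float32(144.65), np.float32(151.51)] [704.6 -80.9] [675.6 
[... 930 characters left out ...]
297.84)] [(array([649.5,  68.8]), array([645.9,  68.2])), (array([648.9, -23.2]), array([645.3, -23. ]))]
sq col 275 [np.float32(137.36), np.float32(163.79)] [(array([732.3,  57.6]), array([728. ,  57.1])), (array([635.7,  57.5]), array([632.2,  57.1]))]
sq col 276 [np.float32(137.35), np.float32(163.82)] [(array([732.3,  54. ]), array([728. ,  53.6])), (array([635.5,  54. ]), array([632.1,  53.6]))]
sq col 284 [np.float32(156.46), np.float32(163.3)] [(array([662.1,  25.7]), array([658.4,  25.5])), (array([637.3,  25.7]), array([633.8,  25.5]))]
sq col 290 [np.float32(156.16), np.float32(163.18)] [(array([663.1,   4.4]), array([659.4,   4.4])), (array([637.6,   4.5]), array([634.1,   4.5]))]
```

```bash
python3 - <<'E'
from fit import *
d=np.load('s3.npy'); im=cv2.imread('pics/s3.png')
a=fit('side',d,M['plane'],(.6454,-.348,np.radians(77))); pr('plane',a)
overlay(im,'side',[(M['plane'],(.6454,-.348,np.radians(77)),0),(M['plane'],a[0],0),([(-.0225,.0225,-.07,.07,0,.014)],(.5808,-.110,np.radians(1.7)),.01),([(-.115,.115,-.172,.172,0,.024)],(.6382,-.0285,np.radians(1.7)),0)],'o5',(260,440,150,300),4.4)
E
```

```text
plane [ 0.6432 -0.3501] yaw 76.86 cost 4.993
```

View pics/o5.png

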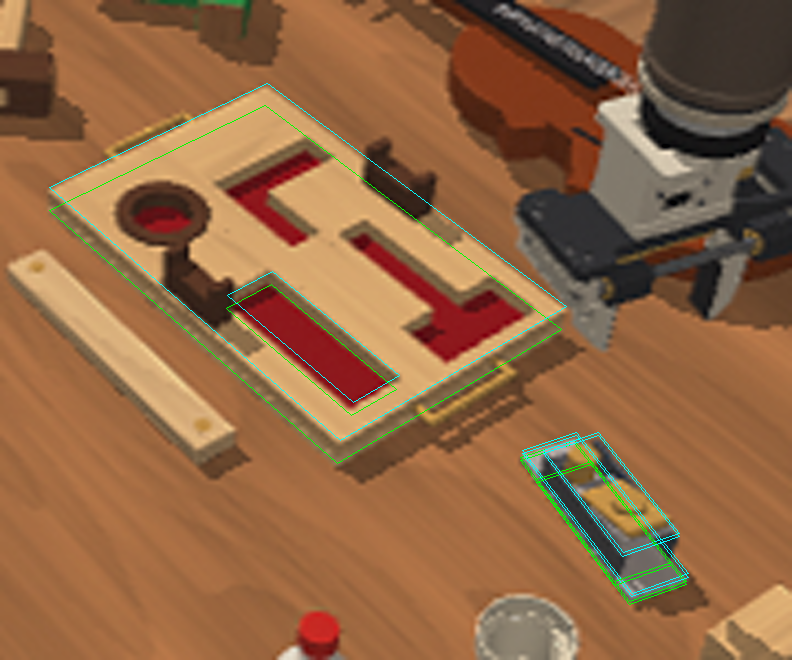

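```bash
python3 -m handwheel '[{"tx":-0.1,"ty":0,"tz":4,"wx":0,"wy":0,"wz":0,"claw":0.8},{"tx":-0.1,"ty":0,"tz":8,"wx":0,"wy":0,"wz":0,"claw":0.8},{"tx":-0.1,"ty":0,"tz":12,"wx":0,"wy":0,"wz":0,"claw":0.8},{"tx":-0.1,"ty":0,"tz":14,"wx":0,"wy":0,"wz":0,"claw":0.8},{"tx":-0.1,"ty":0,"tz":14.5,"wx":0,"wy":0,"wz":0,"claw":0.8},{"tx":-0.1,"ty":0,"tz":14.5,"wx":0,"wy":0,"wz":0,"claw":0.8}]'; python3 go.py .6454 -.348 .030 -12.9 -f
```

```text
clock: 7.73
position: [0.6455, -0.3464, 0.0527]
ee_rot: [-2.455, -1.956, 0.001]
force: [-0.7, -0.4, 0.3]
width: 0.806
clock 7.73 pos [ 0.6455 -0.3464  0.0527] jaw -12.9 width 0.806 f [-0.7 -0.4  0.3] q7 0.59
"tx":-0.16,"ty":0.03,"tz":2.27,"wx":-0.2,"wy":-0.1,"wz":-0.0
```

```bash
python3 -m handwheel '[{"tx":-0.15,"ty":0,"tz":1.3,"wx":0,"wy":0,"wz":0,"claw":0.8},{"tx":-0.15,"ty":0,"tz":2.2,"wx":0,"wy":0,"wz":0,"claw":0.8},{"tx":-0.15,"ty":0,"tz":2.2,"wx":0,"wy":0,"wz":0,"claw":0.6},{"tx":-0.15,"ty":0,"tz":2.2,"wx":0,"wy":0,"wz":0,"claw":0.3},{"tx":-0.15,"ty":0,"tz":2.2,"wx":0,"wy":0,"wz":0,"claw":0.3},{"tx":-0.15,"ty":0,"tz":2.2,"wx":0,"wy":0,"wz":0,"claw":0.3},{"tx":-0.15,"ty":0,"tz":2.2,"wx":0,"wy":0,"wz":0,"claw":0.3}]' 40; python3 go.py .6454 -.348 .150 -13 -f
```

```text
clock: 8.32
position: [0.6458, -0.35, 0.0324]
ee_rot: [2.458, 1.956, 0.0]
force: [-1.3, 0.8, 5.6]
width: 0.486
clock 8.32 pos [ 0.6458 -0.35    0.0324] jaw -13.0 width 0.486 f [-1.3  0.8  5.6] q7 0.60
"tx":0.18,"ty":-0.08,"tz":-11.76,"wx":0.0,"wy":0.0,"wz":0.0
```

```bash
python3 -m handwheel '[{"tx":0,"ty":0,"tz":-1,"wx":0,"wy":0,"wz":0,"claw":0.3},{"tx":0,"ty":0,"tz":-3,"wx":0,"wy":0,"wz":0,"claw":0.3},{"tx":0,"ty":0,"tz":-6,"wx":0,"wy":0,"wz":0,"claw":0.3},{"tx":0,"ty":0,"tz":-9,"wx":0,"wy":0,"wz":0,"claw":0.3},{"tx":0,"ty":0,"tz":-9,"wx":0,"wy":0,"wz":0,"claw":0.3}]'; python3 go.py .5808 -.1119 .12 1.7 -f
```

```text
clock: 8.73
position: [0.6482, -0.3521, 0.129]
ee_rot: [2.452, 1.951, 0.005]
force: [1.9, -0.9, -2.6]
width: 0.485
clock 8.73 pos [ 0.6482 -0.3521  0.129 ] jaw -13.0 width 0.485 f [ 1.9 -0.9 -2.6] q7 0.56
"tx":21.89,"ty":-11.97,"tz":0.74,"wx":0.5,"wy":0.2,"wz":-14.7
```

```bash
python3 -m handwheel '[{"tx":4,"ty":-2.2,"tz":0,"wx":0,"wy":0,"wz":-4,"claw":0.3},{"tx":8,"ty":-4.4,"tz":0,"wx":0,"wy":0,"wz":-8,"claw":0.3},{"tx":12,"ty":-6.6,"tz":0,"wx":0,"wy":0,"wz":-12,"claw":0.3},{"tx":16,"ty":-8.8,"tz":0,"wx":0,"wy":0,"wz":-14.7,"claw":0.3},{"tx":20,"ty":-11,"tz":0,"wx":0,"wy":0,"wz":-14.7,"claw":0.3},{"tx":21.9,"ty":-12,"tz":0,"wx":0,"wy":0,"wz":-14.7,"claw":0.3},{"tx":21.9,"ty":-12,"tz":0,"wx":0,"wy":0,"wz":-14.7,"claw":0.3},{"tx":21.9,"ty":-12,"tz":0,"wx":0,"wy":0,"wz":-14.7,"claw":0.3}]'; python3 go.py .5808 -.1119 .07 1.7 -f
```

```text
clock: 9.4
position: [0.5775, -0.1052, 0.1216]
ee_rot: [-2.18, -2.259, -0.001]
force: [0.5, -1.5, -3.2]
width: 0.486
clock 9.40 pos [ 0.5775 -0.1052  0.1216] jaw 2.1 width 0.486 f [ 0.5 -1.5 -3.2] q7 0.49
"tx":-0.69,"ty":0.31,"tz":5.16,"wx":-0.1,"wy":-0.1,"wz":0.4
```

```bash
python3 -m handwheel '[{"tx":-0.6,"ty":0.3,"tz":2.5,"wx":0,"wy":0,"wz":0.3,"claw":0.3},{"tx":-0.6,"ty":0.3,"tz":5,"wx":0,"wy":0,"wz":0.3,"claw":0.3},{"tx":-0.6,"ty":0.3,"tz":5,"wx":0,"wy":0,"wz":0.3,"claw":0.3},{"tx":-0.6,"ty":0.3,"tz":5,"wx":0,"wy":0,"wz":0.3,"claw":0.3},{"tx":-0.6,"ty":0.3,"tz":5,"wx":0,"wy":0,"wz":0.3,"claw":0.3},{"tx":-0.6,"ty":0.3,"tz":5,"wx":0,"wy":0,"wz":0.3,"claw":0.3}]'; python3 go.py .5808 -.1119 .07 1.7 -f
python3 - <<'E'
from fit import *
im,d=grab('side','s6'); np.save('s6.npy',d); s=sensors.observe(); print(s['position'])
cv2.imwrite('pics/c6.png',cv2.resize(im[170:290,260:420],None,fx=5,fy=5,interpolation=cv2.INTER_CUBIC))
z0=s['position'][2]-.0324
w=None
a=fit('side',d,M['plane'],(.5808,-.110,np.radians(91.7)),z0=z0,ground=.02,r=.06); pr('plane?',a)
overlay(im,'side',[(M['plane'],(s['position'][0],s['position'][1]+.0019,np.radians(91.7)),z0),([(-.0255,.0255,-.073,.073,0,.014)],(.5808,-.110,np.radians(1.7)),.01)],'o6',(260,420,170,290),5)
E
```

```text
clock: 9.9
position: [0.5821, -0.1162, 0.0732]
ee_rot: [2.193, 2.247, 0.002]
force: [-0.8, 0.5, -3.5]
width: 0.485
clock 9.90 pos [ 0.5821 -0.1162  0.0732] jaw 1.4 width 0.485 f [-0.8  0.5 -3.5] q7 0.53
"tx":0.43,"ty":-0.12,"tz":0.32,"wx":0.1,"wy":0.0,"wz":-0.3
[ 0.58209947 -0.1158583   0.07319403]
plane? [ 0.5799 -0.1161] yaw 91.64 cost 9.05
```

View pics/o6.png

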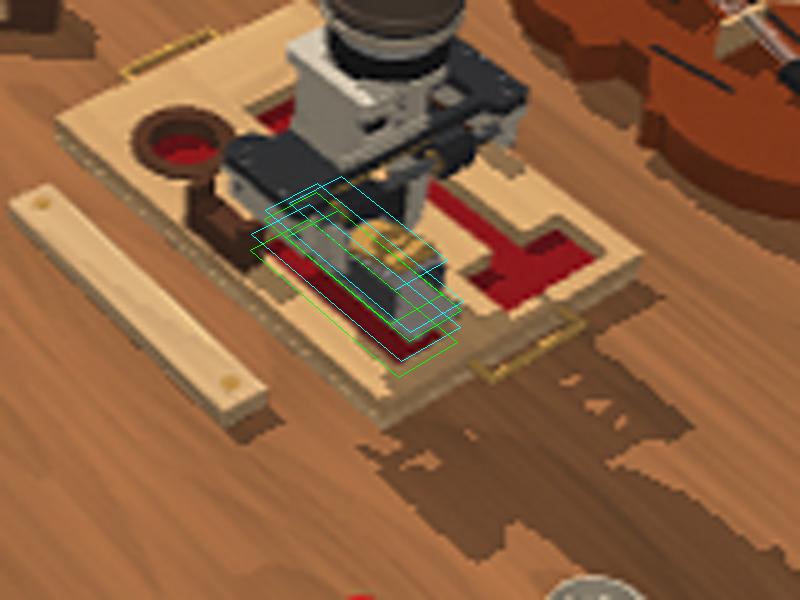

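```bash
python3 -m handwheel '[{"tx":0,"ty":0,"tz":0,"wx":0,"wy":0,"wz":0,"claw":0.3},{"tx":0,"ty":0,"tz":0,"wx":0,"wy":0,"wz":0,"claw":0.3},{"tx":0,"ty":0,"tz":0,"wx":0,"wy":0,"wz":0,"claw":0.3}]'; python3 -m handwheel '[{"tx":0,"ty":0,"tz":0,"wx":0,"wy":0,"wz":0,"claw":0.3},{"tx":0,"ty":0,"tz":0,"wx":0,"wy":0,"wz":0,"claw":0.3},{"tx":0,"ty":0,"tz":0,"wx":0,"wy":0,"wz":0,"claw":0.3}]';python3 go.py .5808 -.1119 .07 1.7 -f
```

```text
clock: 10.2
position: [0.5814, -0.1153, 0.0723]
ee_rot: [2.193, 2.249, 0.001]
force: [-0.2, -1.1, -5.1]
width: 0.482
clock: 10.45
position: [0.5812, -0.1153, 0.0718]
ee_rot: [-2.194, -2.249, -0.0]
force: [0.3, -0.6, -3.8]
width: 0.483
clock 10.45 pos [ 0.5812 -0.1153  0.0718] jaw 1.4 width 0.483 f [ 0.3 -0.6 -3.8] q7 0.53
"tx":0.34,"ty":-0.03,"tz":0.18,"wx":0.0,"wy":-0.0,"wz":-0.3
```

```bash
python3 -m handwheel '[{"tx":0.34,"ty":0,"tz":0.3,"wx":0,"wy":0,"wz":-0.3,"claw":0.3},{"tx":0.34,"ty":0,"tz":0.8,"wx":0,"wy":0,"wz":-0.3,"claw":0.3},{"tx":0.34,"ty":0,"tz":1.1,"wx":0,"wy":0,"wz":-0.3,"claw":0.3},{"tx":0.34,"ty":0,"tz":1.3,"wx":0,"wy":0,"wz":-0.3,"claw":0.3},{"tx":0.34,"ty":0,"tz":1.5,"wx":0,"wy":0,"wz":-0.3,"claw":0.3},{"tx":0.34,"ty":0,"tz":1.7,"wx":0,"wy":0,"wz":-0.3,"claw":0.3},{"tx":0.34,"ty":0,"tz":1.9,"wx":0,"wy":0,"wz":-0.3,"claw":0.3},{"tx":0.34,"ty":0,"tz":1.9,"wx":0,"wy":0,"wz":-0.3,"claw":0.3}]'; python3 go.py .5808 -.1119 .0424 1.7 -f
```

```text
clock: 11.12
position: [0.5809, -0.1119, 0.0524]
ee_rot: [-2.188, -2.254, 0.001]
force: [0.2, 0.1, -3.9]
width: 0.486
clock 11.12 pos [ 0.5809 -0.1119  0.0524] jaw 1.7 width 0.486 f [ 0.2  0.1 -3.9] q7 0.55
"tx":0.00,"ty":-0.01,"tz":1.00,"wx":-0.0,"wy":-0.0,"wz":0.0
```

```bash
python3 -m handwheel '[{"tx":0,"ty":0,"tz":0.3,"wx":0,"wy":0,"wz":0,"claw":0.3},{"tx":0,"ty":0,"tz":0.6,"wx":0,"wy":0,"wz":0,"claw":0.3},{"tx":0,"ty":0,"tz":0.8,"wx":0,"wy":0,"wz":0,"claw":0.3},{"tx":0,"ty":0,"tz":0.95,"wx":0,"wy":0,"wz":0,"claw":0.3},{"tx":0,"ty":0,"tz":0.95,"wx":0,"wy":0,"wz":0,"claw":0.3}]'; python3 go.py .5808 -.1119 .0424 1.7 -f
```

```text
clock: 11.53
position: [0.5809, -0.1119, 0.0429]
ee_rot: [-2.187, -2.254, 0.0]
force: [-0.9, -0.1, -4.3]
width: 0.483
clock 11.53 pos [ 0.5809 -0.1119  0.0429] jaw 1.7 width 0.483 f [-0.9 -0.1 -4.3] q7 0.56
"tx":-0.00,"ty":-0.01,"tz":0.05,"wx":-0.0,"wy":-0.0,"wz":0.0
```

```bash
python3 -m handwheel '[{"tx":0,"ty":0,"tz":0,"wx":0,"wy":0,"wz":0,"claw":0.6},{"tx":0,"ty":0,"tz":0,"wx":0,"wy":0,"wz":0,"claw":0.65},{"tx":0,"ty":0,"tz":0,"wx":0,"wy":0,"wz":0,"claw":0.65},{"tx":0,"ty":0,"tz":-2,"wx":0,"wy":0,"wz":0,"claw":0.65},{"tx":0,"ty":0,"tz":-5,"wx":0,"wy":0,"wz":0,"claw":0.65},{"tx":0,"ty":0,"tz":-9,"wx":0,"wy":0,"wz":0,"claw":0.65},{"tx":0,"ty":0,"tz":-13,"wx":0,"wy":0,"wz":0,"claw":0.6}]'; python3 go.py .592 .310 .2 48 
python3 - <<'E'
from fit import *
im,d=grab('side','s7'); np.save('s7.npy',d)
cv2.imwrite('pics/c7.png',cv2.resize(im[130:290,180:420],None,fx=3.3,fy=3.3,interpolation=cv2.INTER_CUBIC))
im,d=grab('top','t7'); np.save('t7.npy',d)
pr('mallet',fit('top',d,M['mallet'],(.6032,.3229,np.radians(228.6))))
pr('square',fit('top',d,M['square'],(.4561,.4125,np.radians(307.6))))
for g in [(.505,-.42),(.427,.252)]: print(fitcup(d,g))
E
```

```text
clock: 12.12
position: [0.5805, -0.1121, 0.1746]
ee_rot: [-2.188, -2.254, 0.002]
force: [1.8, -0.1, 1.0]
width: 0.62
clock 12.12 pos [ 0.5805 -0.1121  0.1746] jaw 1.7 width 0.620 f [ 1.8 -0.1  1. ] q7 0.45
"tx":42.15,"ty":2.40,"tz":-2.55,"wx":-0.1,"wy":-0.0,"wz":-46.3
mallet [0.6031 0.3227] yaw 228.24 cost 3.798
square [0.456  0.4122] yaw 307.63 cost 3.941
(array([ 0.50122085, -0.41237775]), np.float64(0.0014018211564514652), 64)
(array([0.4223815 , 0.24804329]), np.float64(0.001924214976874582), 56)
```

View pics/c7.png

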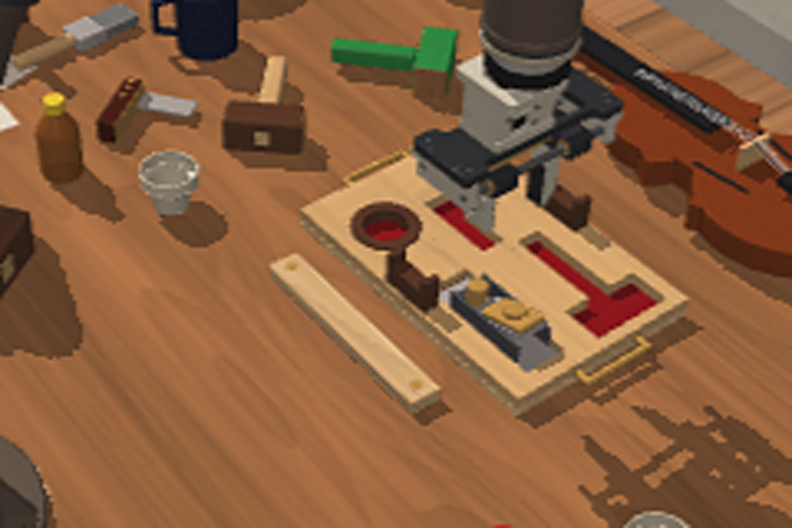

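```bash
python3 go.py .5918 .31 .18 -41.6 -f
```

```text
clock 12.22 pos [ 0.5847 -0.1135  0.18  ] jaw 1.7 width 0.604 f [ 0.  -0.2  0.1] q7 0.45
"tx":42.31,"ty":1.95,"tz":-0.04,"wx":0.6,"wy":-0.2,"wz":43.3
```

```bash
python3 -m handwheel '[{"tx":4,"ty":0.2,"tz":0,"wx":0,"wy":0,"wz":5,"claw":0.6},{"tx":8,"ty":0.4,"tz":0,"wx":0,"wy":0,"wz":10,"claw":0.6},{"tx":12,"ty":0.6,"tz":0,"wx":0,"wy":0,"wz":15,"claw":0.6},{"tx":16,"ty":0.8,"tz":0,"wx":0,"wy":0,"wz":20,"claw":0.6},{"tx":20,"ty":1,"tz":0,"wx":0,"wy":0,"wz":25,"claw":0.6},{"tx":24,"ty":1.2,"tz":0,"wx":0,"wy":0,"wz":30,"claw":0.6},{"tx":28,"ty":1.4,"tz":0,"wx":0,"wy":0,"wz":35,"claw":0.6},{"tx":32,"ty":1.6,"tz":0,"wx":0,"wy":0,"wz":40,"claw":0.6},{"tx":36,"ty":1.8,"tz":0,"wx":0,"wy":0,"wz":43.3,"claw":0.6},{"tx":40,"ty":2,"tz":0,"wx":0,"wy":0,"wz":43.3,"claw":0.6},{"tx":42.2,"ty":2,"tz":0,"wx":0,"wy":0,"wz":43.3,"claw":0.6},{"tx":42.2,"ty":2,"tz":0,"wx":0,"wy":0,"wz":43.3,"claw":0.6}]'; python3 go.py .5918 .31 .18 -41.6 -f
```

```text
clock: 13.22
position: [0.5866, 0.3186, 0.1723]
ee_rot: [-2.857, -1.301, -0.0]
force: [-0.2, 0.1, -0.1]
width: 0.601
clock 13.22 pos [0.5866 0.3186 0.1723] jaw -41.0 width 0.601 f [-0.2  0.1 -0.1] q7 -0.85
"tx":-0.31,"ty":0.95,"tz":-0.78,"wx":-0.1,"wy":-0.1,"wz":0.6
```

```bash
python3 -m handwheel '[{"tx":-0.3,"ty":0.9,"tz":3,"wx":0,"wy":0,"wz":0.5,"claw":0.6},{"tx":-0.3,"ty":0.9,"tz":6,"wx":0,"wy":0,"wz":0.5,"claw":0.6},{"tx":-0.3,"ty":0.9,"tz":9,"wx":0,"wy":0,"wz":0.5,"claw":0.6},{"tx":-0.3,"ty":0.9,"tz":10,"wx":0,"wy":0,"wz":0.5,"claw":0.6},{"tx":-0.3,"ty":0.9,"tz":10,"wx":0,"wy":0,"wz":0.5,"claw":0.6},{"tx":-0.3,"ty":0.9,"tz":10,"wx":0,"wy":0,"wz":0.5,"claw":0.6},{"tx":-0.3,"ty":0.9,"tz":10,"wx":0,"wy":0,"wz":0.5,"claw":0.6}]'; python3 go.py .5918 .31 .03 -41.6 -f
python3 - <<'E'
from fit import *
im,d=grab('side','s8')
cv2.imwrite('pics/c8.png',cv2.resize(im[100:220,180:340],None,fx=4.5,fy=4.5,interpolation=cv2.INTER_CUBIC))
E
```

```text
clock: 13.8
position: [0.5945, 0.3023, 0.0753]
ee_rot: [2.871, 1.275, 0.004]
force: [0.7, 0.7, 0.2]
width: 0.603
clock 13.80 pos [0.5945 0.3023 0.0753] jaw -42.1 width 0.603 f [0.7 0.7 0.2] q7 -0.77
"tx":0.38,"ty":-0.72,"tz":4.53,"wx":0.1,"wy":-0.1,"wz":-0.5
```

View pics/c8.png

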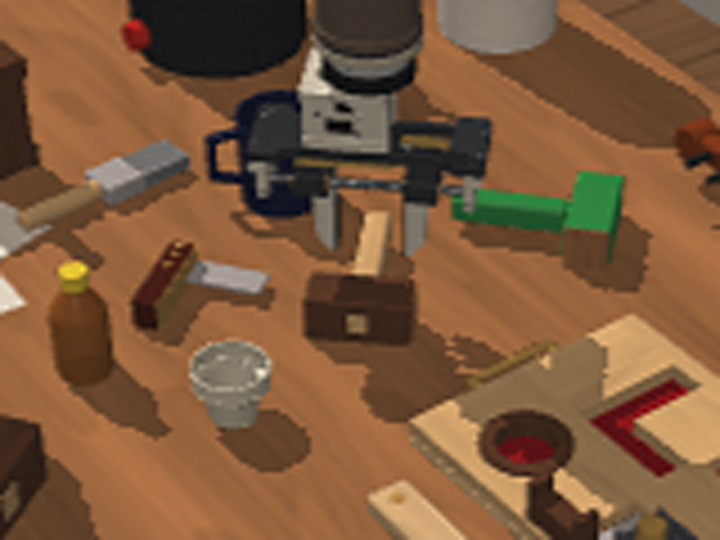

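```bash
python3 -m handwheel '[{"tx":0.4,"ty":-0.7,"tz":1,"wx":0,"wy":0,"wz":-0.5,"claw":0.6},{"tx":0.4,"ty":-0.7,"tz":2,"wx":0,"wy":0,"wz":-0.5,"claw":0.6},{"tx":0.4,"ty":-0.7,"tz":2,"wx":0,"wy":0,"wz":-0.5,"claw":0.6},{"tx":0.4,"ty":-0.7,"tz":2,"wx":0,"wy":0,"wz":-0.5,"claw":0.6},{"tx":0.4,"ty":-0.7,"tz":2,"wx":0,"wy":0,"wz":-0.5,"claw":0.6},{"tx":0.4,"ty":-0.7,"tz":2,"wx":0,"wy":0,"wz":-0.5,"claw":0.6}]'; python3 go.py .5918 .31 .03 -41.6 -f
```

```text
clock: 14.35
position: [0.5909, 0.3097, 0.0535]
ee_rot: [2.865, 1.288, 0.001]
force: [-1.0, 0.4, -1.3]
width: 0.599
clock 14.35 pos [0.5909 0.3097 0.0535] jaw -41.6 width 0.599 f [-1.   0.4 -1.3] q7 -0.76
"tx":0.08,"ty":0.05,"tz":2.35,"wx":0.0,"wy":-0.0,"wz":0.0
```

```bash
python3 -m handwheel '[{"tx":0.1,"ty":0.05,"tz":0.8,"wx":0,"wy":0,"wz":0,"claw":0.6},{"tx":0.1,"ty":0.05,"tz":1.6,"wx":0,"wy":0,"wz":0,"claw":0.6},{"tx":0.1,"ty":0.05,"tz":2.2,"wx":0,"wy":0,"wz":0,"claw":0.6},{"tx":0.1,"ty":0.05,"tz":2.2,"wx":0,"wy":0,"wz":0,"claw":0.5},{"tx":0.1,"ty":0.05,"tz":2.2,"wx":0,"wy":0,"wz":0,"claw":0.1},{"tx":0.1,"ty":0.05,"tz":2.2,"wx":0,"wy":0,"wz":0,"claw":0.1},{"tx":0.1,"ty":0.05,"tz":2.2,"wx":0,"wy":0,"wz":0,"claw":0.1},{"tx":0.1,"ty":0.05,"tz":2.2,"wx":0,"wy":0,"wz":0,"claw":0.1},{"tx":0.1,"ty":0.05,"tz":2.2,"wx":0,"wy":0,"wz":0,"claw":0.1},{"tx":0.1,"ty":0.05,"tz":2.2,"wx":0,"wy":0,"wz":0,"claw":0.1}]' 50; python3 go.py .5918 .31 .15 -41.6 -f
```

```text
clock: 15.18
position: [0.5919, 0.3104, 0.0316]
ee_rot: [-2.865, -1.288, -0.001]
force: [1.0, -0.6, 1.3]
width: 0.259
clock 15.18 pos [0.5919 0.3104 0.0316] jaw -41.6 width 0.259 f [ 1.  -0.6  1.3] q7 -0.75
"tx":-0.03,"ty":0.02,"tz":-11.84,"wx":0.0,"wy":-0.0,"wz":0.0
```

```bash
python3 go.py .6915 -.1281 .12 1.7 -f; python3 -m handwheel '[{"tx":0,"ty":0,"tz":-1,"wx":0,"wy":0,"wz":0,"claw":0.1},{"tx":0,"ty":0,"tz":-3,"wx":0,"wy":0,"wz":0,"claw":0.1},{"tx":0,"ty":0,"tz":-6,"wx":0,"wy":0,"wz":0,"claw":0.1},{"tx":0,"ty":0,"tz":-9,"wx":0,"wy":0,"wz":0,"claw":0.1},{"tx":0,"ty":0,"tz":-9,"wx":0,"wy":0,"wz":0,"claw":0.1},{"tx":0,"ty":0,"tz":-9,"wx":0,"wy":0,"wz":0,"claw":0.1}]';  python3 go.py .6915 -.1281 .12 1.7 -f
```

```text
clock 15.18 pos [0.5919 0.3104 0.0316] jaw -41.6 width 0.259 f [ 1.  -0.6  1.3] q7 -0.75
"tx":-26.18,"ty":36.55,"tz":-8.84,"wx":0.0,"wy":-0.0,"wz":-43.3
clock: 15.68
position: [0.5926, 0.3107, 0.1236]
ee_rot: [-2.865, -1.288, -0.005]
force: [0.1, 0.1, -2.8]
width: 0.258
clock 15.68 pos [0.5926 0.3107 0.1236] jaw -41.6 width 0.258 f [ 0.1  0.1 -2.8] q7 -0.81
"tx":-26.27,"ty":36.51,"tz":0.30,"wx":0.1,"wy":-0.2,"wz":-43.3
```

```bash
python3 -m handwheel '[{"tx":-2.2,"ty":3,"tz":0,"wx":0,"wy":0,"wz":-4,"claw":0.1},{"tx":-4.4,"ty":6,"tz":0,"wx":0,"wy":0,"wz":-8,"claw":0.1},{"tx":-6.6,"ty":9.2,"tz":0,"wx":0,"wy":0,"wz":-12,"claw":0.1},{"tx":-8.8,"ty":12.3,"tz":0,"wx":0,"wy":0,"wz":-16,"claw":0.1},{"tx":-11,"ty":15.4,"tz":0,"wx":0,"wy":0,"wz":-20,"claw":0.1},{"tx":-13.2,"ty":18.4,"tz":0,"wx":0,"wy":0,"wz":-24,"claw":0.1},{"tx":-15.4,"ty":21.5,"tz":0,"wx":0,"wy":0,"wz":-28,"claw":0.1},{"tx":-17.6,"ty":24.5,"tz":0,"wx":0,"wy":0,"wz":-32,"claw":0.1},{"tx":-19.8,"ty":27.6,"tz":0,"wx":0,"wy":0,"wz":-36,"claw":0.1},{"tx":-22,"ty":30.6,"tz":0,"wx":0,"wy":0,"wz":-40,"claw":0.1},{"tx":-24.2,"ty":33.7,"tz":0,"wx":0,"wy":0,"wz":-43.3,"claw":0.1},{"tx":-26.2,"ty":36.5,"tz":0,"wx":0,"wy":0,"wz":-43.3,"claw":0.1}]'; python3 -m handwheel '[{"tx":0,"ty":0,"tz":2,"wx":0,"wy":0,"wz":0,"claw":0.1},{"tx":0,"ty":0,"tz":4,"wx":0,"wy":0,"wz":0,"claw":0.1},{"tx":0,"ty":0,"tz":4,"wx":0,"wy":0,"wz":0,"claw":0.1},{"tx":0,"ty":0,"tz":4,"wx":0,"wy":0,"wz":0,"claw":0.1},{"tx":0,"ty":0,"tz":4,"wx":0,"wy":0,"wz":0,"claw":0.1},{"tx":0,"ty":0,"tz":4,"wx":0,"wy":0,"wz":0,"claw":0.1},{"tx":0,"ty":0,"tz":4,"wx":0,"wy":0,"wz":0,"claw":0.1}]'; python3 go.py .6915 -.1281 .0416 1.7 -f
python3 - <<'E'
from fit import *
im,d=grab('side','s9'); np.save('s9.npy',d); s=sensors.observe(); p=s['position']; z0=p[2]-.0316
y=np.radians(271.7); q=(p[0]-.0166*np.cos(y),p[1]-.0166*np.sin(y),y)
pr('m',fit('side',d,M['mallet'],q,z0=z0,ground=.02,r=.05))
overlay(im,'side',[(M['mallet'],q,z0),([(.0285,.0765,-.048,.048,0,.014),(-.0765,.0285,-.015,.015,0,.014)],(.691,-.1115,y),.01)],'o9',(260,440,150,290),4.4)
E
```

```text
clock: 16.68
position: [0.6898, -0.1303, 0.12]
ee_rot: [-2.183, -2.256, 0.002]
force: [1.5, -0.3, -2.4]
width: 0.257
clock: 17.27
position: [0.6916, -0.1275, 0.0825]
ee_rot: [2.186, 2.255, 0.002]
force: [0.5, -0.7, -2.9]
width: 0.259
clock 17.27 pos [ 0.6916 -0.1275  0.0825] jaw 1.8 width 0.259 f [ 0.5 -0.7 -2.9] q7 0.47
"tx":-0.06,"ty":-0.01,"tz":4.09,"wx":0.1,"wy":0.0,"wz":0.1
m [ 0.6888 -0.1116] yaw 272.33 cost 8.344
```

View pics/o9.png

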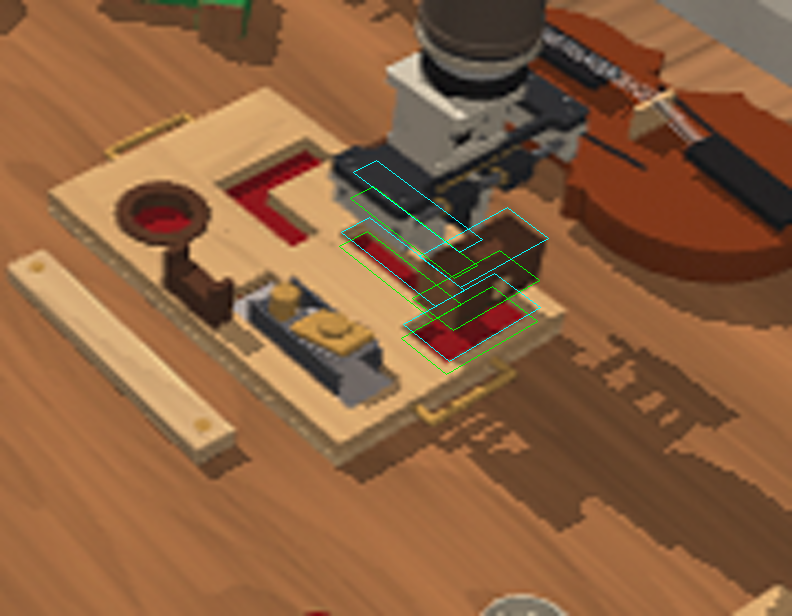

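```bash
python3 -m handwheel '[{"tx":-0.05,"ty":0,"tz":0.8,"wx":0,"wy":0,"wz":0.1,"claw":0.1},{"tx":-0.05,"ty":0,"tz":1.6,"wx":0,"wy":0,"wz":0.1,"claw":0.1},{"tx":-0.05,"ty":0,"tz":2.1,"wx":0,"wy":0,"wz":0.1,"claw":0.1},{"tx":-0.05,"ty":0,"tz":2.5,"wx":0,"wy":0,"wz":0.1,"claw":0.1},{"tx":-0.05,"ty":0,"tz":2.8,"wx":0,"wy":0,"wz":0.1,"claw":0.1},{"tx":-0.05,"ty":0,"tz":3.1,"wx":0,"wy":0,"wz":0.1,"claw":0.1},{"tx":-0.05,"ty":0,"tz":3.1,"wx":0,"wy":0,"wz":0.1,"claw":0.1}]'; python3 go.py .6915 -.1281 .0416 1.7 -f
```

```text
clock: 17.9
position: [0.6905, -0.1283, 0.0495]
ee_rot: [-2.189, -2.252, 0.001]
force: [0.3, 0.7, -2.5]
width: 0.256
clock 17.90 pos [ 0.6905 -0.1283  0.0495] jaw 1.6 width 0.256 f [ 0.3  0.7 -2.5] q7 0.49
"tx":0.02,"ty":0.10,"tz":0.79,"wx":-0.1,"wy":-0.0,"wz":-0.1
```

Mallet's underside is already below the board top with no contact force, so I'll finish seating it.

```bash
python3 -m handwheel '[{"tx":0,"ty":0.05,"tz":0.4,"wx":0,"wy":0,"wz":0,"claw":0.1},{"tx":0,"ty":0.05,"tz":0.7,"wx":0,"wy":0,"wz":0,"claw":0.1},{"tx":0,"ty":0.05,"tz":0.75,"wx":0,"wy":0,"wz":0,"claw":0.1},{"tx":0,"ty":0.05,"tz":0.75,"wx":0,"wy":0,"wz":0,"claw":0.1}]'; python3 -m handwheel '[{"tx":0,"ty":0,"tz":0,"wx":0,"wy":0,"wz":0,"claw":0.5},{"tx":0,"ty":0,"tz":0,"wx":0,"wy":0,"wz":0,"claw":0.5},{"tx":0,"ty":0,"tz":0,"wx":0,"wy":0,"wz":0,"claw":0.5},{"tx":0,"ty":0,"tz":-2,"wx":0,"wy":0,"wz":0,"claw":0.5},{"tx":0,"ty":0,"tz":-5,"wx":0,"wy":0,"wz":0,"claw":0.5},{"tx":0,"ty":0,"tz":-9,"wx":0,"wy":0,"wz":0,"claw":0.5},{"tx":0,"ty":0,"tz":-12,"wx":0,"wy":0,"wz":0,"claw":0.5}]'; python3 go.py .456 .4123 .17 -52.4 -f
python3 - <<'E'
from fit import *
im,d=grab('side','s10')
cv2.imwrite('pics/c10.png',cv2.resize(im[130:290,180:420],None,fx=3.3,fy=3.3,interpolation=cv2.INTER_CUBIC))
im,d=grab('top','t10'); np.save('t10.npy',d)
pr('square',fit('top',d,M['square'],(.4561,.4125,np.radians(307.6))))
for g in [(.505,-.42),(.427,.252)]: print(fitcup(d,g))
E
```

```text
clock: 18.23
position: [0.6912, -0.1283, 0.0425]
ee_rot: [-2.189, -2.252, 0.0]
force: [-0.2, 0.3, -2.7]
width: 0.258
clock: 18.82
position: [0.6918, -0.1289, 0.1657]
ee_rot: [2.189, 2.251, 0.001]
force: [1.1, 0.4, 0.9]
width: 0.496
clock 18.82 pos [ 0.6918 -0.1289  0.1657] jaw 1.6 width 0.496 f [1.1 0.4 0.9] q7 0.44
"tx":54.75,"ty":-22.05,"tz":-0.50,"wx":0.1,"wy":-0.0,"wz":54.0
square [0.4561 0.4123] yaw 307.74 cost 3.7
(array([ 0.50103577, -0.41260379]), np.float64(0.0017603565369208585), 72)
(array([0.42352353, 0.24809799]), np.float64(0.0014200170374234558), 54)
```

View pics/c10.png

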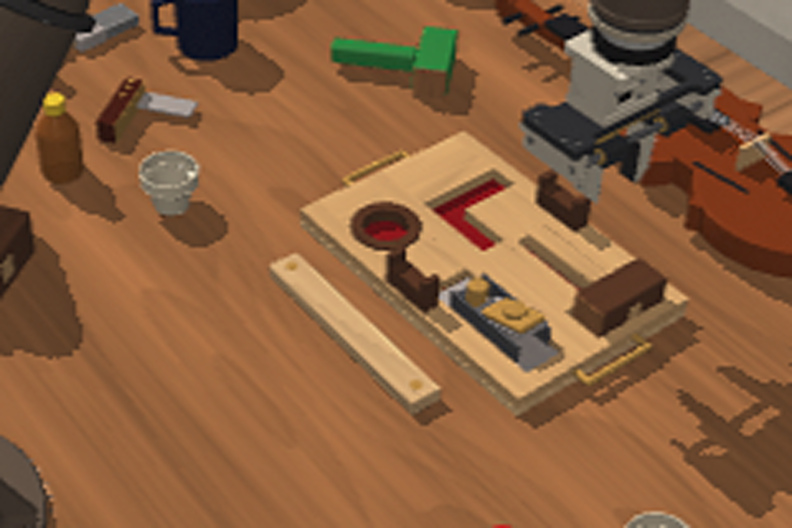

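```bash
python3 -m handwheel '[{"tx":3.6,"ty":-1.4,"tz":0,"wx":0,"wy":0,"wz":4,"claw":0.5},{"tx":7.2,"ty":-2.8,"tz":0,"wx":0,"wy":0,"wz":8,"claw":0.5},{"tx":10.8,"ty":-4.2,"tz":0,"wx":0,"wy":0,"wz":12,"claw":0.5},{"tx":14.4,"ty":-5.7,"tz":0,"wx":0,"wy":0,"wz":16,"claw":0.5},{"tx":18,"ty":-7.1,"tz":0,"wx":0,"wy":0,"wz":20,"claw":0.5},{"tx":21.6,"ty":-8.6,"tz":0,"wx":0,"wy":0,"wz":24,"claw":0.5},{"tx":25.2,"ty":-10,"tz":0,"wx":0,"wy":0,"wz":28,"claw":0.5},{"tx":28.8,"ty":-11.5,"tz":0,"wx":0,"wy":0,"wz":32,"claw":0.5},{"tx":32.4,"ty":-13,"tz":0,"wx":0,"wy":0,"wz":36,"claw":0.5},{"tx":36,"ty":-14.4,"tz":0,"wx":0,"wy":0,"wz":40,"claw":0.5},{"tx":39.6,"ty":-15.9,"tz":0,"wx":0,"wy":0,"wz":44,"claw":0.5},{"tx":43.2,"ty":-17.3,"tz":0,"wx":0,"wy":0,"wz":48,"claw":0.5}]'; python3 go.py .4601 .4154 .15 -52.3 -f
```

```text
clock: 19.92
position: [0.505, 0.3002, 0.1628]
ee_rot: [-2.918, -1.162, -0.0]
force: [0.8, 0.6, -0.5]
width: 0.501
clock 19.92 pos [0.505  0.3002 0.1628] jaw -46.6 width 0.501 f [ 0.8  0.6 -0.5] q7 -0.98
"tx":4.66,"ty":-11.45,"tz":1.28,"wx":-0.0,"wy":-0.0,"wz":5.7
```

```bash
python3 -m handwheel '[{"tx":1.5,"ty":-3.8,"tz":0,"wx":0,"wy":0,"wz":5,"claw":0.5},{"tx":3,"ty":-7.6,"tz":0,"wx":0,"wy":0,"wz":5.7,"claw":0.5},{"tx":4.6,"ty":-11.4,"tz":3,"wx":0,"wy":0,"wz":5.7,"claw":0.5},{"tx":4.6,"ty":-11.4,"tz":6,"wx":0,"wy":0,"wz":5.7,"claw":0.5},{"tx":4.6,"ty":-11.4,"tz":9,"wx":0,"wy":0,"wz":5.7,"claw":0.5},{"tx":4.6,"ty":-11.4,"tz":9,"wx":0,"wy":0,"wz":5.7,"claw":0.5},{"tx":4.6,"ty":-11.4,"tz":9,"wx":0,"wy":0,"wz":5.7,"claw":0.5},{"tx":4.6,"ty":-11.4,"tz":9,"wx":0,"wy":0,"wz":5.7,"claw":0.5},{"tx":4.6,"ty":-11.4,"tz":9,"wx":0,"wy":0,"wz":5.7,"claw":0.5}]';python3 go.py .4601 .4154 .03 -52.3 -f
python3 - <<'E'
from fit import *
im,d=grab('side','s11')
cv2.imwrite('pics/c11.png',cv2.resize(im[110:230,170:330],None,fx=4.5,fy=4.5,interpolation=cv2.INTER_CUBIC))
E
```

```text
clock: 20.67
position: [0.4626, 0.4127, 0.0751]
ee_rot: [-2.971, -1.018, -0.005]
force: [0.2, -0.7, -0.5]
width: 0.501
clock 20.67 pos [0.4626 0.4127 0.0751] jaw -52.2 width 0.501 f [ 0.2 -0.7 -0.5] q7 -1.17
"tx":-0.05,"ty":-0.37,"tz":4.51,"wx":-0.0,"wy":-0.2,"wz":0.1
```

View pics/c11.png

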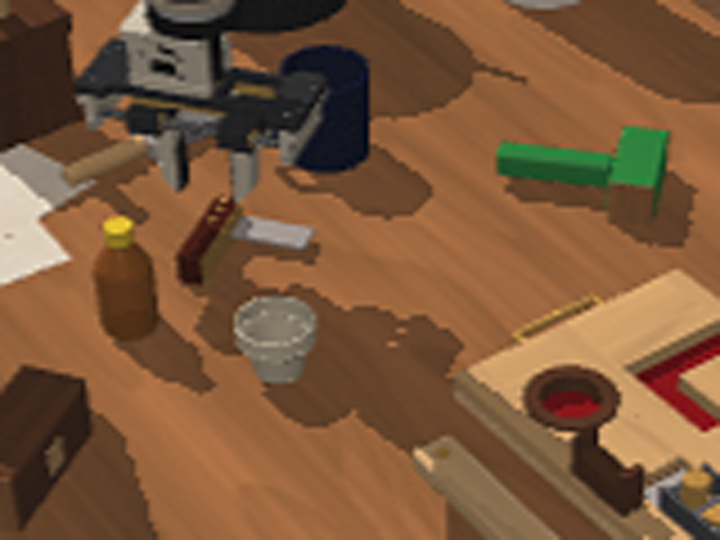

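```bash
python3 -m handwheel '[{"tx":0,"ty":-0.35,"tz":1,"wx":0,"wy":0,"wz":0.1,"claw":0.5},{"tx":0,"ty":-0.35,"tz":2.2,"wx":0,"wy":0,"wz":0.1,"claw":0.5},{"tx":0,"ty":-0.35,"tz":2.2,"wx":0,"wy":0,"wz":0.1,"claw":0.5},{"tx":0,"ty":-0.35,"tz":2.2,"wx":0,"wy":0,"wz":0.1,"claw":0.5},{"tx":0,"ty":-0.35,"tz":2.2,"wx":0,"wy":0,"wz":0.1,"claw":0.5}]';python3 go.py .4601 .4154 .03 -52.3 -f
```

```text
clock: 21.13
position: [0.4587, 0.4153, 0.0506]
ee_rot: [2.972, 1.018, -0.001]
force: [-0.1, 0.3, 0.5]
width: 0.499
clock 21.13 pos [0.4587 0.4153 0.0506] jaw -52.2 width 0.499 f [-0.1  0.3  0.5] q7 -1.15
"tx":0.12,"ty":0.08,"tz":2.06,"wx":0.0,"wy":0.0,"wz":0.1
```

```bash
python3 -m handwheel '[{"tx":0.1,"ty":0.08,"tz":0.8,"wx":0,"wy":0,"wz":0.1,"claw":0.5},{"tx":0.1,"ty":0.08,"tz":1.6,"wx":0,"wy":0,"wz":0.1,"claw":0.5},{"tx":0.1,"ty":0.08,"tz":2.0,"wx":0,"wy":0,"wz":0.1,"claw":0.5},{"tx":0.1,"ty":0.08,"tz":2.0,"wx":0,"wy":0,"wz":0.1,"claw":0.3},{"tx":0.1,"ty":0.08,"tz":2.0,"wx":0,"wy":0,"wz":0.1,"claw":0.1},{"tx":0.1,"ty":0.08,"tz":2.0,"wx":0,"wy":0,"wz":0.1,"claw":0.1},{"tx":0.1,"ty":0.08,"tz":2.0,"wx":0,"wy":0,"wz":0.1,"claw":0.1},{"tx":0.1,"ty":0.08,"tz":2.0,"wx":0,"wy":0,"wz":0.1,"claw":0.1},{"tx":0.1,"ty":0.08,"tz":2.0,"wx":0,"wy":0,"wz":0.1,"claw":0.1}]' 50;python3 go.py .4601 .4154 .03 -52.3 -f
```

```text
clock: 21.88
position: [0.4602, 0.4156, 0.0311]
ee_rot: [-2.973, -1.015, -0.001]
force: [1.1, -1.4, 0.1]
width: 0.252
clock 21.88 pos [0.4602 0.4156 0.0311] jaw -52.3 width 0.252 f [ 1.1 -1.4  0.1] q7 -1.14
"tx":-0.02,"ty":0.01,"tz":0.11,"wx":0.0,"wy":-0.0,"wz":0.0
```

```bash
python3 go.py .648 .0281 .12 1.7 -f; python3 -m handwheel '[{"tx":0,"ty":0,"tz":-1,"wx":0,"wy":0,"wz":0,"claw":0.1},{"tx":0,"ty":0,"tz":-3,"wx":0,"wy":0,"wz":0,"claw":0.1},{"tx":0,"ty":0,"tz":-6,"wx":0,"wy":0,"wz":0,"claw":0.1},{"tx":0,"ty":0,"tz":-9,"wx":0,"wy":0,"wz":0,"claw":0.1},{"tx":0,"ty":0,"tz":-9,"wx":0,"wy":0,"wz":0,"claw":0.1},{"tx":0,"ty":0,"tz":-9,"wx":0,"wy":0,"wz":0,"claw":0.1}]';  python3 go.py .648 .0281 .12 1.7 -f
```

```text
clock 21.88 pos [0.4602 0.4156 0.0311] jaw -52.3 width 0.252 f [ 1.1 -1.4  0.1] q7 -1.14
"tx":-8.84,"ty":42.14,"tz":-8.90,"wx":0.0,"wy":-0.0,"wz":-54.0
clock: 22.38
position: [0.4608, 0.4163, 0.123]
ee_rot: [-2.971, -1.015, -0.005]
force: [-1.3, 0.6, -2.5]
width: 0.254
clock 22.38 pos [0.4608 0.4163 0.123 ] jaw -52.3 width 0.254 f [-1.3  0.6 -2.5] q7 -1.21
"tx":-8.95,"ty":42.16,"tz":0.23,"wx":0.0,"wy":-0.2,"wz":-54.0
```

```bash
python3 -m handwheel '[{"tx":-0.7,"ty":3.5,"tz":0,"wx":0,"wy":0,"wz":-4.5,"claw":0.1},{"tx":-1.4,"ty":7,"tz":0,"wx":0,"wy":0,"wz":-9,"claw":0.1},{"tx":-2.2,"ty":10.5,"tz":0,"wx":0,"wy":0,"wz":-13.5,"claw":0.1},{"tx":-2.9,"ty":14,"tz":0,"wx":0,"wy":0,"wz":-18,"claw":0.1},{"tx":-3.6,"ty":17.5,"tz":0,"wx":0,"wy":0,"wz":-22.5,"claw":0.1},{"tx":-4.4,"ty":21,"tz":0,"wx":0,"wy":0,"wz":-27,"claw":0.1},{"tx":-5.2,"ty":24.5,"tz":0,"wx":0,"wy":0,"wz":-31.5,"claw":0.1},{"tx":-5.9,"ty":28,"tz":0,"wx":0,"wy":0,"wz":-36,"claw":0.1},{"tx":-6.6,"ty":31.5,"tz":0,"wx":0,"wy":0,"wz":-40.5,"claw":0.1},{"tx":-7.4,"ty":35,"tz":0,"wx":0,"wy":0,"wz":-45,"claw":0.1},{"tx":-8.1,"ty":38.5,"tz":0,"wx":0,"wy":0,"wz":-49.5,"claw":0.1},{"tx":-8.9,"ty":42.1,"tz":0,"wx":0,"wy":0,"wz":-54,"claw":0.1}]';python3 -m handwheel '[{"tx":0,"ty":0,"tz":2,"wx":0,"wy":0,"wz":0,"claw":0.1},{"tx":0,"ty":0,"tz":4,"wx":0,"wy":0,"wz":0,"claw":0.1},{"tx":0,"ty":0,"tz":4,"wx":0,"wy":0,"wz":0,"claw":0.1},{"tx":0,"ty":0,"tz":4,"wx":0,"wy":0,"wz":0,"claw":0.1},{"tx":0,"ty":0,"tz":4,"wx":0,"wy":0,"wz":0,"claw":0.1},{"tx":0,"ty":0,"tz":4,"wx":0,"wy":0,"wz":0,"claw":0.1},{"tx":0,"ty":0,"tz":4,"wx":0,"wy":0,"wz":0,"claw":0.1},{"tx":0,"ty":0,"tz":4,"wx":0,"wy":0,"wz":0,"claw":0.1}]'; python3 go.py .648 .0281 .0411 1.7 -f
cat > chk.py <<'E'
import sys
from fit import *
im,d=grab('side',sys.argv[1]); s=sensors.observe(); p=s['position']; z0=p[2]-.0311
y=np.radians(1.7); q=(p[0]+.0053*np.sin(y),p[1]-.0053*np.cos(y),y)
overlay(im,'side',[(M['square'],q,z0),([(-.015,.015,-.048,.048,0,.014),(-.015,.08,.014,.048,0,.014)],(.6482,.0228,y),.01)],'o'+sys.argv[1],(240,400,150,270),4.8)
E
python3 chk.py s12
```

```text
clock: 23.38
position: [0.6467, 0.027, 0.1196]
ee_rot: [-2.182, -2.258, 0.002]
force: [-0.4, 0.9, -2.2]
width: 0.253
clock: 24.05
position: [0.6476, 0.0286, 0.0817]
ee_rot: [2.186, 2.255, 0.002]
force: [-0.2, 0.2, -0.9]
width: 0.25
clock 24.05 pos [0.6476 0.0286 0.0817] jaw 1.8 width 0.250 f [-0.2  0.2 -0.9] q7 0.25
"tx":-0.05,"ty":0.04,"tz":4.06,"wx":0.1,"wy":-0.0,"wz":0.1
```

View pics/os12.png

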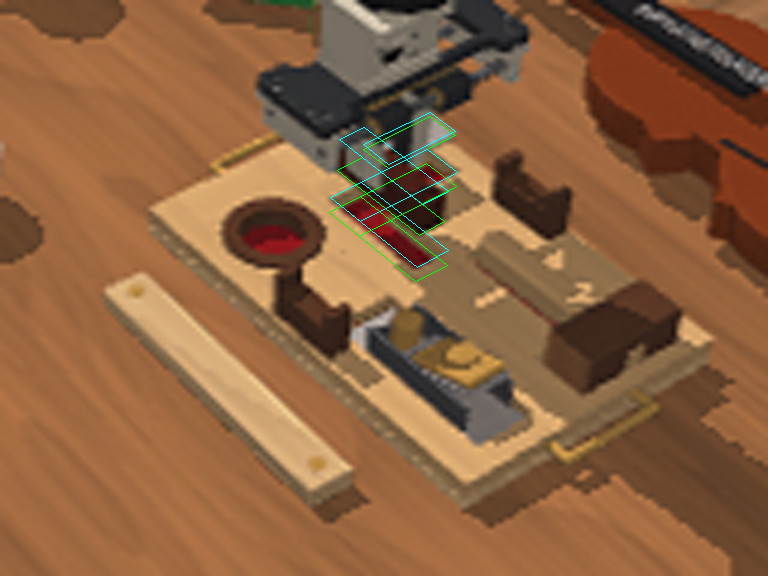

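```bash
python3 -m handwheel '[{"tx":-0.05,"ty":0.02,"tz":0.8,"wx":0,"wy":0,"wz":0.1,"claw":0.1},{"tx":-0.05,"ty":0.02,"tz":1.6,"wx":0,"wy":0,"wz":0.1,"claw":0.1},{"tx":-0.05,"ty":0.02,"tz":2.1,"wx":0,"wy":0,"wz":0.1,"claw":0.1},{"tx":-0.05,"ty":0.02,"tz":2.5,"wx":0,"wy":0,"wz":0.1,"claw":0.1},{"tx":-0.05,"ty":0.02,"tz":2.8,"wx":0,"wy":0,"wz":0.1,"claw":0.1},{"tx":-0.05,"ty":0.02,"tz":3.1,"wx":0,"wy":0,"wz":0.1,"claw":0.1},{"tx":-0.05,"ty":0.02,"tz":3.1,"wx":0,"wy":0,"wz":0.1,"claw":0.1}]'; python3 go.py .648 .0281 .0411 1.7 -f; python3 chk.py s13
```

```text
clock: 24.68
position: [0.6471, 0.0276, 0.0491]
ee_rot: [-2.189, -2.252, 0.001]
force: [-0.7, -0.9, -1.0]
width: 0.255
clock 24.68 pos [0.6471 0.0276 0.0491] jaw 1.6 width 0.255 f [-0.7 -0.9 -1. ] q7 0.27
"tx":0.05,"ty":0.10,"tz":0.80,"wx":-0.0,"wy":0.0,"wz":-0.1
```

View pics/os13.png

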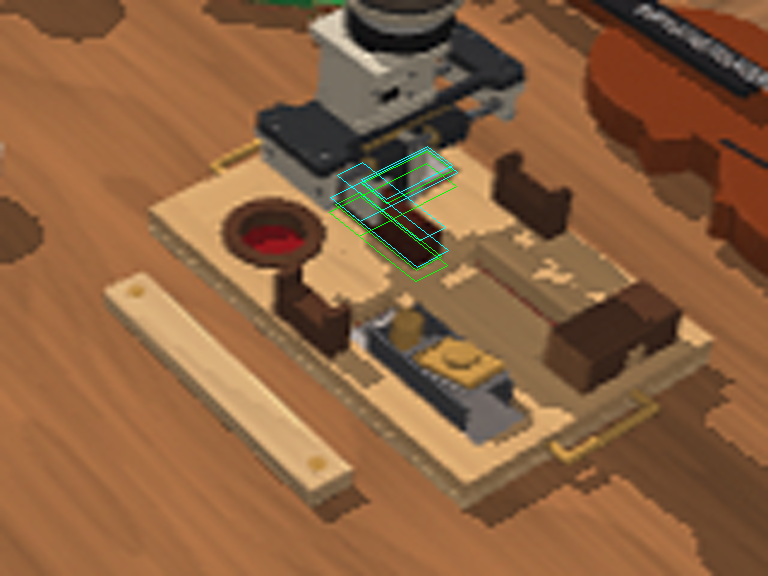

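```bash
python3 -m handwheel '[{"tx":0,"ty":0.05,"tz":0.4,"wx":0,"wy":0,"wz":0,"claw":0.1},{"tx":0,"ty":0.05,"tz":0.7,"wx":0,"wy":0,"wz":0,"claw":0.1},{"tx":0,"ty":0.05,"tz":0.8,"wx":0,"wy":0,"wz":0,"claw":0.1},{"tx":0,"ty":0.05,"tz":0.8,"wx":0,"wy":0,"wz":0,"claw":0.1}]'; python3 -m handwheel '[{"tx":0,"ty":0,"tz":0,"wx":0,"wy":0,"wz":0,"claw":0.5},{"tx":0,"ty":0,"tz":0,"wx":0,"wy":0,"wz":0,"claw":0.5},{"tx":0,"ty":0,"tz":0,"wx":0,"wy":0,"wz":0,"claw":0.5},{"tx":0,"ty":0,"tz":-2,"wx":0,"wy":0,"wz":0,"claw":0.5},{"tx":0,"ty":0,"tz":-5,"wx":0,"wy":0,"wz":0,"claw":0.5},{"tx":0,"ty":0,"tz":-9,"wx":0,"wy":0,"wz":0,"claw":0.7},{"tx":0,"ty":0,"tz":-12,"wx":0,"wy":0,"wz":0,"claw":0.95}]'; python3 go.py .423 .248 .17 0 -f
python3 - <<'E'
from fit import *
im,d=grab('side','s14'); np.save('s14.npy',d)
cv2.imwrite('pics/c14.png',cv2.resize(im[130:290,180:420],None,fx=3.3,fy=3.3,interpolation=cv2.INTER_CUBIC))
im,d=grab('top','t14'); np.save('t14.npy',d)
for g in [(.505,-.42),(.427,.252)]: print(fitcup(d,g))
E
```

```text
clock: 25.07
position: [0.6476, 0.0277, 0.0414]
ee_rot: [-2.189, -2.252, 0.001]
force: [0.3, -1.2, -1.5]
width: 0.255
clock: 25.65
position: [0.6483, 0.0273, 0.1645]
ee_rot: [2.189, 2.251, 0.001]
force: [0.3, -0.2, -0.3]
width: 0.601
clock 25.65 pos [0.6483 0.0273 0.1645] jaw 1.6 width 0.601 f [ 0.3 -0.2 -0.3] q7 0.20
"tx":22.69,"ty":-21.90,"tz":-0.59,"wx":0.1,"wy":0.0,"wz":1.6
(array([ 0.50064269, -0.41274154]), np.float64(0.001591085594026519), 56)
(array([0.47561138, 0.27063039]), np.float64(0.0034663490814089274), 23)
```

View pics/c14.png

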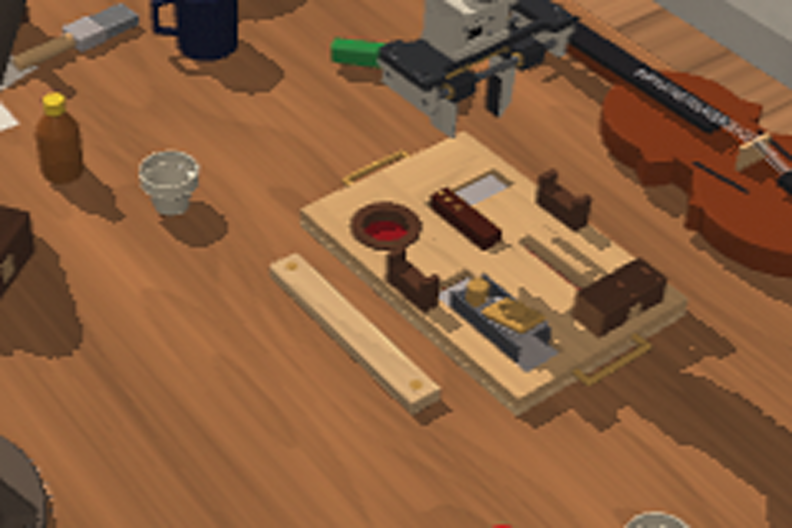

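```bash
cp pics/t14.png pics/t14b.png; python3 - <<'E'
from fit import *
im=cv2.imread('pics/t14.png'); cv2.imwrite('pics/c14t.png',cv2.resize(im[120:260,170:360],None,fx=4,fy=4,interpolation=cv2.INTER_CUBIC))
E
```

```text
(no output)
```

View pics/c14t.png

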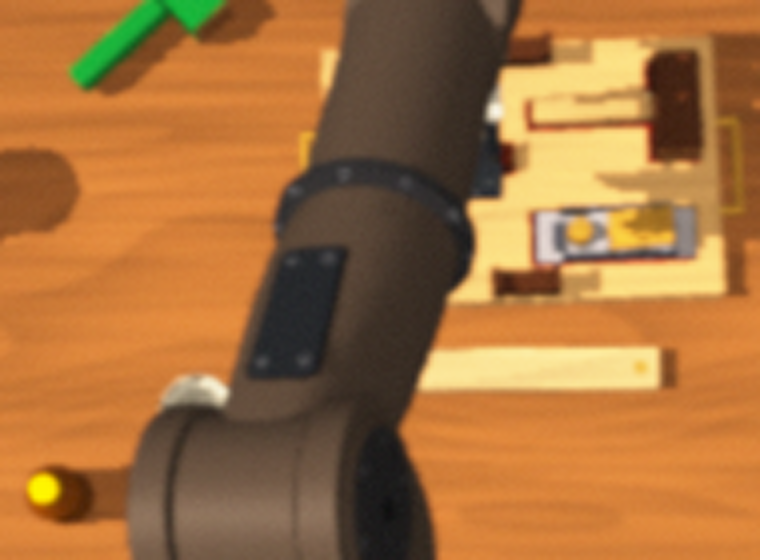

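```bash
python3 - <<'E'
from fit import *
im=cv2.imread('pics/t10.png')
K,t,Rm=cam('top')
def w(u,v,z):
    D=Rm@np.array([(u-K[0,2])/K[0,0],(v-K[1,2])/K[1,1],1]); return t+D*(z-t[2])/D[2]
items=[]
for g in [(.5009,-.4126),(.4232,.2481)]:
    items.append(g)
o=[]
for i,g in enumerate(items):
    u,v=proj('top',np.array([[*g,.05]]))[0]; u0,v0=int(u)-18,int(v)-18
    c=cv2.resize(im[v0:v0+36,u0:u0+36],None,fx=10,fy=10,interpolation=cv2.INTER_CUBIC)
    for z,r,col in ((.05,.0315,(255,255,0)),(.0,.019,(0,255,0))):
        a=np.linspace(0,2*np.pi,60); q=(proj('top',np.c_[g[0]+r*np.cos(a),g[1]+r*np.sin(a),a*0+z])-[u0-.5,v0-.5])*10
        cv2.polylines(c,[q.round().astype(int)],True,col,1)
    o.append(c)
cv2.imwrite('pics/cups.png',np.hstack(o))
E
```

```text
(no output)
```

View pics/cups.png

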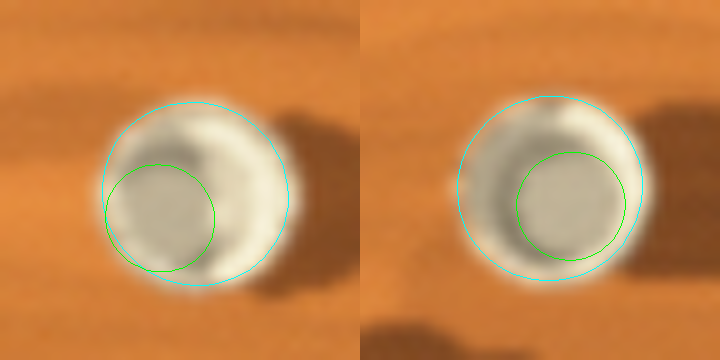

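```bash
python3 -m handwheel '[{"tx":0,"ty":0,"tz":0,"wx":0,"wy":0,"wz":0,"claw":0.95},{"tx":0,"ty":0,"tz":0,"wx":0,"wy":0,"wz":0,"claw":0.95}]'; python3 go.py .4215 .2461 .16 0 -f
```

```text
clock: 25.92
position: [0.6475, 0.0279, 0.1614]
ee_rot: [-2.189, -2.252, 0.0]
force: [-0.7, -0.0, 0.3]
width: 0.829
clock 25.92 pos [0.6475 0.0279 0.1614] jaw 1.6 width 0.829 f [-0.7 -0.   0.3] q7 0.20
"tx":22.46,"ty":-21.96,"tz":0.16,"wx":-0.0,"wy":-0.0,"wz":1.6
```

```bash
python3 -m handwheel '[{"tx":2.8,"ty":-2.8,"tz":0,"wx":0,"wy":0,"wz":1.6,"claw":0.95},{"tx":5.6,"ty":-5.5,"tz":0,"wx":0,"wy":0,"wz":1.6,"claw":0.95},{"tx":8.4,"ty":-8.2,"tz":0,"wx":0,"wy":0,"wz":1.6,"claw":0.95},{"tx":11.2,"ty":-11,"tz":0,"wx":0,"wy":0,"wz":1.6,"claw":0.95},{"tx":14,"ty":-13.7,"tz":0,"wx":0,"wy":0,"wz":1.6,"claw":0.95},{"tx":16.8,"ty":-16.5,"tz":0,"wx":0,"wy":0,"wz":1.6,"claw":0.95},{"tx":19.6,"ty":-19.2,"tz":0,"wx":0,"wy":0,"wz":1.6,"claw":0.95},{"tx":22.4,"ty":-22,"tz":0,"wx":0,"wy":0,"wz":1.6,"claw":0.95},{"tx":22.4,"ty":-22,"tz":3,"wx":0,"wy":0,"wz":1.6,"claw":0.95},{"tx":22.4,"ty":-22,"tz":6,"wx":0,"wy":0,"wz":1.6,"claw":0.95},{"tx":22.4,"ty":-22,"tz":6,"wx":0,"wy":0,"wz":1.6,"claw":0.95},{"tx":22.4,"ty":-22,"tz":6,"wx":0,"wy":0,"wz":1.6,"claw":0.95}]'; python3 -m handwheel '[{"tx":0,"ty":0,"tz":0,"wx":0,"wy":0,"wz":0,"claw":0.95},{"tx":0,"ty":0,"tz":0,"wx":0,"wy":0,"wz":0,"claw":0.95}]';python3 go.py .4215 .2461 .047 0 -f
python3 - <<'E'
from fit import *
im,d=grab('side','s15')
cv2.imwrite('pics/c15.png',cv2.resize(im[130:250,170:330],None,fx=4.5,fy=4.5,interpolation=cv2.INTER_CUBIC))
E
```

```text
clock: 26.92
position: [0.4203, 0.244, 0.1005]
ee_rot: [2.222, 2.221, -0.008]
force: [0.8, 0.0, 0.9]
width: 0.952
clock: 27.08
position: [0.4227, 0.245, 0.1029]
ee_rot: [2.223, 2.22, 0.002]
force: [-0.4, 0.3, -0.3]
width: 0.949
clock 27.08 pos [0.4227 0.245  0.1029] jaw -0.1 width 0.949 f [-0.4  0.3 -0.3] q7 -0.31
"tx":0.11,"ty":-0.13,"tz":5.59,"wx":0.1,"wy":-0.0,"wz":-0.1
```

View pics/c15.png

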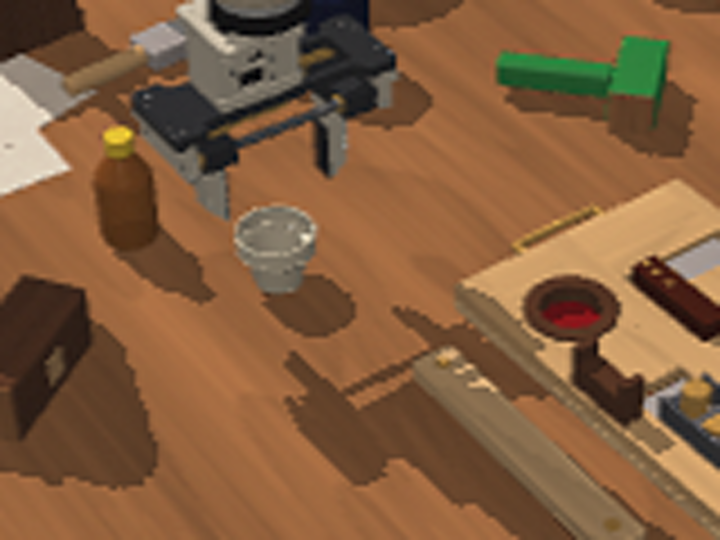

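```bash
python3 -m handwheel '[{"tx":0.1,"ty":-0.1,"tz":2,"wx":0,"wy":0,"wz":0,"claw":0.95},{"tx":0.1,"ty":-0.1,"tz":4,"wx":0,"wy":0,"wz":0,"claw":0.95},{"tx":0.1,"ty":-0.1,"tz":5,"wx":0,"wy":0,"wz":0,"claw":0.95},{"tx":0.1,"ty":-0.1,"tz":5.5,"wx":0,"wy":0,"wz":0,"claw":0.95},{"tx":0.1,"ty":-0.1,"tz":5.5,"wx":0,"wy":0,"wz":0,"claw":0.95},{"tx":0.1,"ty":-0.1,"tz":5.5,"wx":0,"wy":0,"wz":0,"claw":0.75},{"tx":0.1,"ty":-0.1,"tz":5.5,"wx":0,"wy":0,"wz":0,"claw":0.6},{"tx":0.1,"ty":-0.1,"tz":5.5,"wx":0,"wy":0,"wz":0,"claw":0.5},{"tx":0.1,"ty":-0.1,"tz":5.5,"wx":0,"wy":0,"wz":0,"claw":0.5},{"tx":0.1,"ty":-0.1,"tz":5.5,"wx":0,"wy":0,"wz":0,"claw":0.5}]' 20;python3 go.py .5736 .0622 .1 1.7 -f
```

```text
clock: 27.97
position: [0.4211, 0.2466, 0.0474]
ee_rot: [2.221, 2.222, 0.002]
force: [0.2, -0.7, 5.4]
width: 0.682
clock 27.97 pos [0.4211 0.2466 0.0474] jaw 0.0 width 0.682 f [ 0.2 -0.7  5.4] q7 -0.24
"tx":-18.45,"ty":15.25,"tz":-5.26,"wx":0.1,"wy":-0.0,"wz":-1.7
```

```bash
python3 -m handwheel '[{"tx":0,"ty":0,"tz":-2,"wx":0,"wy":0,"wz":0,"claw":0.5},{"tx":0,"ty":0,"tz":-5,"wx":0,"wy":0,"wz":0,"claw":0.5},{"tx":-1,"ty":1,"tz":-8,"wx":0,"wy":0,"wz":-0.3,"claw":0.5},{"tx":-4,"ty":3.5,"tz":-8,"wx":0,"wy":0,"wz":-1,"claw":0.5},{"tx":-7,"ty":6,"tz":-8,"wx":0,"wy":0,"wz":-1.7,"claw":0.5},{"tx":-10,"ty":8.5,"tz":-8,"wx":0,"wy":0,"wz":-1.7,"claw":0.5},{"tx":-13,"ty":11,"tz":-8,"wx":0,"wy":0,"wz":-1.7,"claw":0.5},{"tx":-16,"ty":13.3,"tz":-8,"wx":0,"wy":0,"wz":-1.7,"claw":0.5},{"tx":-18.4,"ty":15.2,"tz":-8,"wx":0,"wy":0,"wz":-1.7,"claw":0.5},{"tx":-18.4,"ty":15.2,"tz":-6,"wx":0,"wy":0,"wz":-1.7,"claw":0.5},{"tx":-18.4,"ty":15.2,"tz":-5,"wx":0,"wy":0,"wz":-1.7,"claw":0.5},{"tx":-18.4,"ty":15.2,"tz":-5,"wx":0,"wy":0,"wz":-1.7,"claw":0.5}]'; python3 -m handwheel '[{"tx":0,"ty":0,"tz":0,"wx":0,"wy":0,"wz":0,"claw":0.5},{"tx":0,"ty":0,"tz":0,"wx":0,"wy":0,"wz":0,"claw":0.5},{"tx":0,"ty":0,"tz":0,"wx":0,"wy":0,"wz":0,"claw":0.5}]';python3 go.py .5736 .0622 .0574 1.7 -f
python3 - <<'E'
from fit import *
im,d=grab('side','s16')
cv2.imwrite('pics/c16.png',cv2.resize(im[130:250,230:390],None,fx=4.5,fy=4.5,interpolation=cv2.INTER_CUBIC))
E
```

```text
clock: 28.97
position: [0.5706, 0.0626, 0.0945]
ee_rot: [-2.186, -2.252, 0.006]
force: [-0.8, 1.2, -0.2]
width: 0.684
clock: 29.22
position: [0.5727, 0.0635, 0.0975]
ee_rot: [2.186, 2.256, 0.001]
force: [0.0, -0.1, -0.4]
width: 0.683
clock 29.22 pos [0.5727 0.0635 0.0975] jaw 1.8 width 0.683 f [ 0.  -0.1 -0.4] q7 0.17
"tx":-0.14,"ty":0.08,"tz":4.01,"wx":0.0,"wy":-0.0,"wz":0.1
```

View pics/c16.png

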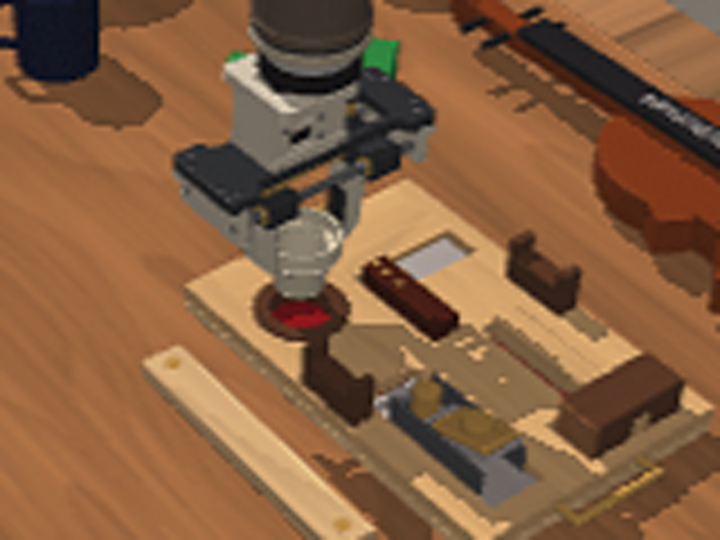

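Cup is over the ring at (300,310). I'll lower it in, release and rise.

```bash
python3 -m handwheel '[{"tx":-0.1,"ty":0.08,"tz":0.8,"wx":0,"wy":0,"wz":0,"claw":0.5},{"tx":-0.1,"ty":0.08,"tz":1.6,"wx":0,"wy":0,"wz":0,"claw":0.5},{"tx":-0.1,"ty":0.08,"tz":2.4,"wx":0,"wy":0,"wz":0,"claw":0.5},{"tx":-0.1,"ty":0.08,"tz":3,"wx":0,"wy":0,"wz":0,"claw":0.5},{"tx":-0.1,"ty":0.08,"tz":3.5,"wx":0,"wy":0,"wz":0,"claw":0.5},{"tx":-0.1,"ty":0.08,"tz":3.9,"wx":0,"wy":0,"wz":0,"claw":0.5},{"tx":-0.1,"ty":0.08,"tz":3.9,"wx":0,"wy":0,"wz":0,"claw":0.5},{"tx":-0.1,"ty":0.08,"tz":3.9,"wx":0,"wy":0,"wz":0,"claw":0.5}]';python3 go.py .5736 .0622 .0574 1.7 -f
```

```text
clock: 29.93
position: [0.5736, 0.0613, 0.0575]
ee_rot: [-2.188, -2.254, 0.0]
force: [0.5, -0.5, -0.8]
width: 0.688
clock 29.93 pos [0.5736 0.0613 0.0575] jaw 1.7 width 0.688 f [ 0.5 -0.5 -0.8] q7 0.21
"tx":0.09,"ty":0.01,"tz":0.01,"wx":-0.0,"wy":0.0,"wz":0.0
```

```bash
python3 -m handwheel '[{"tx":0,"ty":0,"tz":0,"wx":0,"wy":0,"wz":0,"claw":0.8},{"tx":0,"ty":0,"tz":0,"wx":0,"wy":0,"wz":0,"claw":0.8},{"tx":0,"ty":0,"tz":0,"wx":0,"wy":0,"wz":0,"claw":0.8},{"tx":0,"ty":0,"tz":-2,"wx":0,"wy":0,"wz":0,"claw":0.8},{"tx":0,"ty":0,"tz":-5,"wx":0,"wy":0,"wz":0,"claw":0.8},{"tx":0,"ty":0,"tz":-8,"wx":0,"wy":0,"wz":0,"claw":0.95},{"tx":0,"ty":0,"tz":-10,"wx":0,"wy":0,"wz":0,"claw":0.95},{"tx":0,"ty":0,"tz":-10,"wx":0,"wy":0,"wz":0,"claw":0.95},{"tx":0,"ty":0,"tz":-10,"wx":0,"wy":0,"wz":0,"claw":0.95}]';python3 go.py .5 -.4143 .157 0 -f
python3 - <<'E'
from fit import *
im,d=grab('side','s17'); np.save('s17.npy',d)
cv2.imwrite('pics/c17.png',cv2.resize(im[140:330,230:450],None,fx=3.5,fy=3.1,interpolation=cv2.INTER_CUBIC))
im,d=grab('top','t17'); np.save('t17.npy',d); print(fitcup(d,(.505,-.42)))
E
```

```text
clock: 30.68
position: [0.5743, 0.0616, 0.159]
ee_rot: [2.187, 2.254, 0.004]
force: [-0.6, -0.1, 0.1]
width: 0.948
clock 30.68 pos [0.5743 0.0616 0.159 ] jaw 1.7 width 0.948 f [-0.6 -0.1  0.1] q7 0.13
"tx":-47.34,"ty":-8.86,"tz":0.13,"wx":0.2,"wy":-0.1,"wz":1.7
(array([ 0.50099672, -0.41301756]), np.float64(0.001510619061162025), 67)
```

View pics/c17.png

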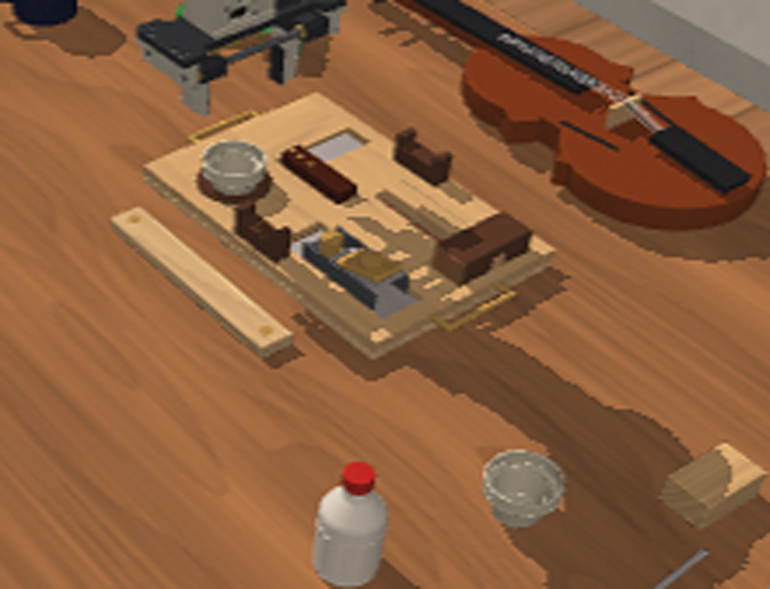

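```bash
python3 -m handwheel '[{"tx":-3.9,"ty":-0.7,"tz":0,"wx":0,"wy":0,"wz":-4,"claw":0.95},{"tx":-7.8,"ty":-1.4,"tz":0,"wx":0,"wy":0,"wz":-8,"claw":0.95},{"tx":-11.8,"ty":-2.2,"tz":0,"wx":0,"wy":0,"wz":-12,"claw":0.95},{"tx":-15.7,"ty":-2.9,"tz":0,"wx":0,"wy":0,"wz":-16,"claw":0.95},{"tx":-19.7,"ty":-3.7,"tz":0,"wx":0,"wy":0,"wz":-20,"claw":0.95},{"tx":-23.6,"ty":-4.4,"tz":0,"wx":0,"wy":0,"wz":-24,"claw":0.95},{"tx":-27.6,"ty":-5.1,"tz":0,"wx":0,"wy":0,"wz":-28,"claw":0.95},{"tx":-31.5,"ty":-5.9,"tz":0,"wx":0,"wy":0,"wz":-32,"claw":0.95},{"tx":-35.5,"ty":-6.6,"tz":0,"wx":0,"wy":0,"wz":-36,"claw":0.95},{"tx":-39.4,"ty":-7.4,"tz":0,"wx":0,"wy":0,"wz":-40,"claw":0.95},{"tx":-43.4,"ty":-8.1,"tz":0,"wx":0,"wy":0,"wz":-43.3,"claw":0.95},{"tx":-47.3,"ty":-8.8,"tz":0,"wx":0,"wy":0,"wz":-43.3,"claw":0.95}]'; python3 -m handwheel '[{"tx":0,"ty":0,"tz":2,"wx":0,"wy":0,"wz":0,"claw":0.95},{"tx":0,"ty":0,"tz":5,"wx":0,"wy":0,"wz":0,"claw":0.95},{"tx":0,"ty":0,"tz":5,"wx":0,"wy":0,"wz":0,"claw":0.95},{"tx":0,"ty":0,"tz":5,"wx":0,"wy":0,"wz":0,"claw":0.95},{"tx":0,"ty":0,"tz":5,"wx":0,"wy":0,"wz":0,"claw":0.95},{"tx":0,"ty":0,"tz":5,"wx":0,"wy":0,"wz":0,"claw":0.95}]';python3 go.py .5 -.4143 .047 45 -f
python3 - <<'E'
from fit import *
im,d=grab('side','s18')
cv2.imwrite('pics/c18.png',cv2.resize(im[200:380,300:500],None,fx=3.5,fy=3.1,interpolation=cv2.INTER_CUBIC))
E
```

```text
clock: 31.78
position: [0.4984, -0.4157, 0.1562]
ee_rot: [-1.196, -2.903, -0.001]
force: [0.9, 0.5, -0.0]
width: 0.951
clock: 32.28
position: [0.5006, -0.414, 0.1091]
ee_rot: [1.2, 2.902, -0.0]
force: [-0.5, 0.7, -0.6]
width: 0.952
clock 32.28 pos [ 0.5006 -0.414   0.1091] jaw 45.1 width 0.952 f [-0.5  0.7 -0.6] q7 1.63
"tx":0.04,"ty":-0.07,"tz":6.21,"wx":0.0,"wy":0.1,"wz":0.1
```

View pics/c18.png

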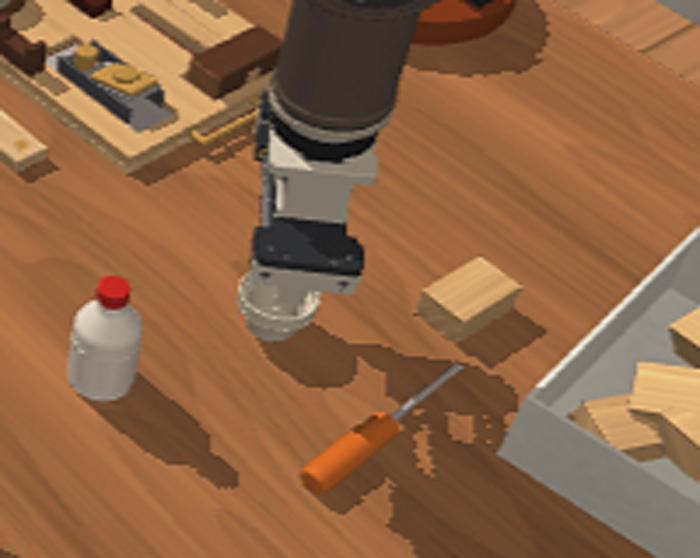

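```bash
python3 -m handwheel '[{"tx":0,"ty":0,"tz":2,"wx":0,"wy":0,"wz":0,"claw":0.95},{"tx":0,"ty":0,"tz":4,"wx":0,"wy":0,"wz":0,"claw":0.95},{"tx":0,"ty":0,"tz":5.5,"wx":0,"wy":0,"wz":0,"claw":0.95},{"tx":0,"ty":0,"tz":6.1,"wx":0,"wy":0,"wz":0,"claw":0.95},{"tx":0,"ty":0,"tz":6.1,"wx":0,"wy":0,"wz":0,"claw":0.95},{"tx":0,"ty":0,"tz":6.1,"wx":0,"wy":0,"wz":0,"claw":0.75},{"tx":0,"ty":0,"tz":6.1,"wx":0,"wy":0,"wz":0,"claw":0.6},{"tx":0,"ty":0,"tz":6.1,"wx":0,"wy":0,"wz":0,"claw":0.5},{"tx":0,"ty":0,"tz":6.1,"wx":0,"wy":0,"wz":0,"claw":0.5},{"tx":0,"ty":0,"tz":6.1,"wx":0,"wy":0,"wz":0,"claw":0.5},{"tx":0,"ty":0,"tz":6.1,"wx":0,"wy":0,"wz":0,"claw":0.5}]' 20;python3 go.py .5736 .0615 .15 1.7 -f
```

```text
clock: 33.25
position: [0.5003, -0.4144, 0.0477]
ee_rot: [1.201, 2.901, -0.0]
force: [-1.2, 1.4, 5.2]
width: 0.693
clock 33.25 pos [ 0.5003 -0.4144  0.0477] jaw 45.0 width 0.693 f [-1.2  1.4  5.2] q7 1.65
"tx":28.44,"ty":38.85,"tz":-10.25,"wx":0.1,"wy":0.1,"wz":43.3
```

```bash
python3 -m handwheel '[{"tx":0,"ty":0,"tz":-2,"wx":0,"wy":0,"wz":0,"claw":0.5},{"tx":0,"ty":0,"tz":-5,"wx":0,"wy":0,"wz":0,"claw":0.5},{"tx":0,"ty":0,"tz":-8.5,"wx":0,"wy":0,"wz":0,"claw":0.5},{"tx":1.5,"ty":2,"tz":-10.3,"wx":0,"wy":0,"wz":3,"claw":0.5},{"tx":3.5,"ty":5,"tz":-10.3,"wx":0,"wy":0,"wz":7,"claw":0.5},{"tx":5.8,"ty":8,"tz":-10.3,"wx":0,"wy":0,"wz":11,"claw":0.5},{"tx":8,"ty":11,"tz":-10.3,"wx":0,"wy":0,"wz":15,"claw":0.5},{"tx":10.2,"ty":14,"tz":-10.3,"wx":0,"wy":0,"wz":19,"claw":0.5},{"tx":12.4,"ty":17,"tz":-10.3,"wx":0,"wy":0,"wz":23,"claw":0.5},{"tx":14.6,"ty":20,"tz":-10.3,"wx":0,"wy":0,"wz":27,"claw":0.5},{"tx":16.8,"ty":23,"tz":-10.3,"wx":0,"wy":0,"wz":31,"claw":0.5},{"tx":19,"ty":26,"tz":-10.3,"wx":0,"wy":0,"wz":35,"claw":0.5}]'; python3 go.py .5736 .0615 .15 1.7 -f
python3 - <<'E'
from fit import *
im,d=grab('top','t19'); np.save('t19.npy',d)
cv2.imwrite('pics/c19.png',cv2.resize(im[120:240,230:380],None,fx=5,fy=4.8,interpolation=cv2.INTER_CUBIC))
print(fitcup(d,(.5736,.0615),zr=(.05,.064),r=.04))
E
```

```text
clock: 34.25
position: [0.5491, -0.094, 0.15]
ee_rot: [2.023, 2.403, 0.001]
force: [1.9, -0.0, -1.0]
width: 0.688
clock 34.25 pos [ 0.5491 -0.094   0.15  ] jaw 9.8 width 0.688 f [ 1.9 -0.  -1. ] q7 0.54
"tx":14.90,"ty":5.07,"tz":0.00,"wx":0.0,"wy":-0.0,"wz":8.1
(array([0.5733861 , 0.06387691]), np.float64(0.0009813077549651055), 52)
```

View pics/c19.png

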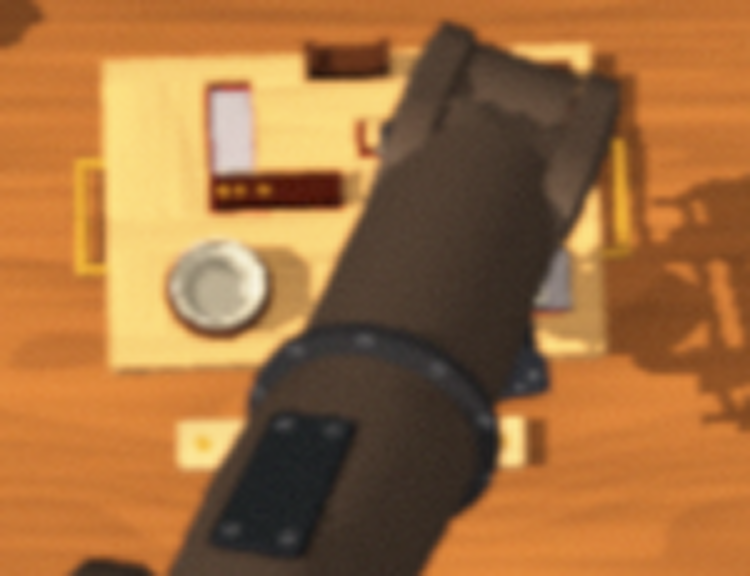

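```bash
python3 - <<'E'
from h import *
K,t,Rm=cam('top'); D=Rm@np.array([(273.1-K[0,2])/K[0,0],(179.1-K[1,2])/K[1,1],1]); print(t+D*(.06-t[2])/D[2])
E
python3 -m handwheel '[{"tx":3,"ty":1,"tz":0,"wx":0,"wy":0,"wz":4,"claw":0.5},{"tx":6,"ty":2,"tz":0,"wx":0,"wy":0,"wz":8.1,"claw":0.5},{"tx":9,"ty":3,"tz":0,"wx":0,"wy":0,"wz":8.1,"claw":0.5},{"tx":12,"ty":4.1,"tz":0,"wx":0,"wy":0,"wz":8.1,"claw":0.5},{"tx":14.9,"ty":5.05,"tz":0,"wx":0,"wy":0,"wz":8.1,"claw":0.5},{"tx":14.9,"ty":5.05,"tz":0,"wx":0,"wy":0,"wz":8.1,"claw":0.5},{"tx":14.9,"ty":5.05,"tz":1,"wx":0,"wy":0,"wz":8.1,"claw":0.5},{"tx":14.9,"ty":5.05,"tz":2,"wx":0,"wy":0,"wz":8.1,"claw":0.5},{"tx":14.9,"ty":5.05,"tz":2,"wx":0,"wy":0,"wz":8.1,"claw":0.5},{"tx":14.9,"ty":5.05,"tz":2,"wx":0,"wy":0,"wz":8.1,"claw":0.5},{"tx":14.9,"ty":5.05,"tz":2,"wx":0,"wy":0,"wz":8.1,"claw":0.5},{"tx":14.9,"ty":5.05,"tz":2,"wx":0,"wy":0,"wz":8.1,"claw":0.5}]';python3 go.py .573 .0618 .0757 1.7 -f
python3 - <<'E'
from fit import *
im,d=grab('side','s20')
cv2.imwrite('pics/c20.png',cv2.resize(im[130:250,230:390],None,fx=4.5,fy=4.5,interpolation=cv2.INTER_CUBIC))
E
```

```text
[0.569666   0.06237518 0.06      ]
clock: 35.3
position: [0.5731, 0.0588, 0.13]
ee_rot: [2.185, 2.257, 0.0]
force: [0.5, -0.2, -1.8]
width: 0.686
clock 35.30 pos [0.5731 0.0588 0.13  ] jaw 1.8 width 0.686 f [ 0.5 -0.2 -1.8] q7 0.17
"tx":0.30,"ty":-0.01,"tz":5.43,"wx":0.0,"wy":0.0,"wz":0.1
```

View pics/c20.png

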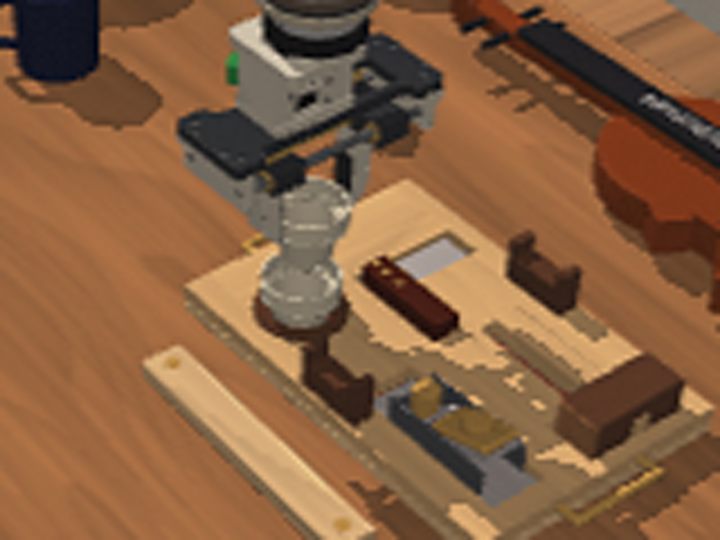

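```bash
python3 -m handwheel '[{"tx":0.3,"ty":-0.05,"tz":0,"wx":0,"wy":0,"wz":0,"claw":0.5},{"tx":0.3,"ty":-0.05,"tz":0.5,"wx":0,"wy":0,"wz":0,"claw":0.5},{"tx":0.3,"ty":-0.05,"tz":1.3,"wx":0,"wy":0,"wz":0,"claw":0.5},{"tx":0.3,"ty":-0.05,"tz":2.1,"wx":0,"wy":0,"wz":0,"claw":0.5},{"tx":0.3,"ty":-0.05,"tz":2.9,"wx":0,"wy":0,"wz":0,"claw":0.5},{"tx":0.3,"ty":-0.05,"tz":3.5,"wx":0,"wy":0,"wz":0,"claw":0.5},{"tx":0.3,"ty":-0.05,"tz":4.0,"wx":0,"wy":0,"wz":0,"claw":0.5},{"tx":0.3,"ty":-0.05,"tz":4.4,"wx":0,"wy":0,"wz":0,"claw":0.5},{"tx":0.3,"ty":-0.05,"tz":4.7,"wx":0,"wy":0,"wz":0,"claw":0.5},{"tx":0.3,"ty":-0.05,"tz":4.7,"wx":0,"wy":0,"wz":0,"claw":0.5}]';python3 go.py .573 .0618 .0757 1.7 -f
python3 - <<'E'
from fit import *
im,d=grab('side','s21')
cv2.imwrite('pics/c21.png',cv2.resize(im[130:250,230:390],None,fx=4.5,fy=4.5,interpolation=cv2.INTER_CUBIC))
E
```

```text
clock: 36.18
position: [0.5721, 0.0626, 0.0821]
ee_rot: [-2.184, -2.258, 0.001]
force: [-0.1, 0.5, -0.7]
width: 0.686
clock 36.18 pos [0.5721 0.0626 0.0821] jaw 1.9 width 0.686 f [-0.1  0.5 -0.7] q7 0.20
"tx":-0.08,"ty":0.09,"tz":0.64,"wx":-0.0,"wy":0.0,"wz":0.2
```

View pics/c21.png

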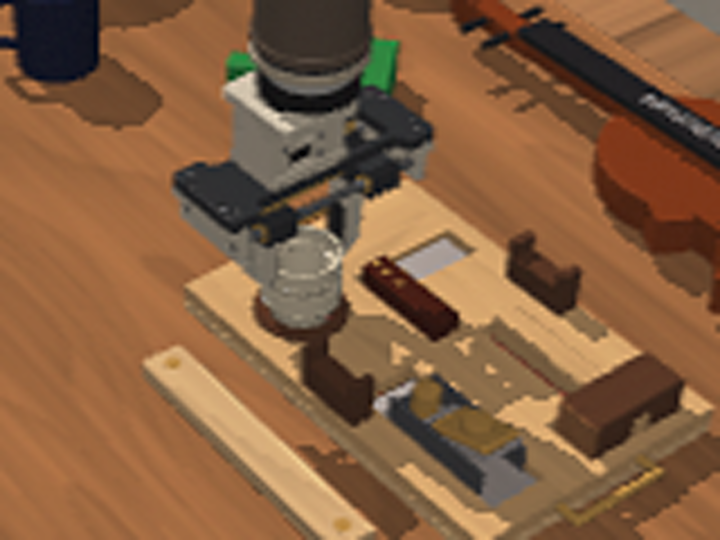

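```bash
python3 -m handwheel '[{"tx":0,"ty":0.05,"tz":0.3,"wx":0,"wy":0,"wz":0,"claw":0.5},{"tx":0,"ty":0.05,"tz":0.55,"wx":0,"wy":0,"wz":0,"claw":0.5},{"tx":0,"ty":0.05,"tz":0.6,"wx":0,"wy":0,"wz":0,"claw":0.5},{"tx":0,"ty":0.05,"tz":0.6,"wx":0,"wy":0,"wz":0,"claw":0.5}]'; python3 -m handwheel '[{"tx":0,"ty":0,"tz":0,"wx":0,"wy":0,"wz":0,"claw":0.8},{"tx":0,"ty":0,"tz":0,"wx":0,"wy":0,"wz":0,"claw":0.8},{"tx":0,"ty":0,"tz":0,"wx":0,"wy":0,"wz":0,"claw":0.8},{"tx":0,"ty":0,"tz":-2,"wx":0,"wy":0,"wz":0,"claw":0.8},{"tx":0,"ty":0,"tz":-5,"wx":0,"wy":0,"wz":0,"claw":0.8},{"tx":0,"ty":0,"tz":-8,"wx":0,"wy":0,"wz":0,"claw":0.7},{"tx":0,"ty":0,"tz":-8,"wx":0,"wy":0,"wz":0,"claw":0.6},{"tx":0,"ty":0,"tz":-8,"wx":0,"wy":0,"wz":0,"claw":0.6},{"tx":0,"ty":0,"tz":-8,"wx":0,"wy":0,"wz":0,"claw":0.6}]';python3 go.py .462 -.0305 .157 0 -f
python3 - <<'E'
from fit import *
im,d=grab('side','s22'); np.save('s22.npy',d)
cv2.imwrite('pics/c22.png',cv2.resize(im[130:280,230:430],None,fx=4,fy=4,interpolation=cv2.INTER_CUBIC))
im,d=grab('top','t22'); np.save('t22.npy',d)
E
```

```text
clock: 36.57
position: [0.5728, 0.0627, 0.0767]
ee_rot: [-2.184, -2.258, 0.0]
force: [0.3, -0.6, -0.5]
width: 0.689
clock: 37.32
position: [0.5727, 0.0629, 0.1566]
ee_rot: [-2.183, -2.259, -0.001]
force: [0.9, -1.2, -0.7]
width: 0.608
clock 37.32 pos [0.5727 0.0629 0.1566] jaw 1.9 width 0.608 f [ 0.9 -1.2 -0.7] q7 0.15
"tx":-8.96,"ty":-11.38,"tz":-0.04,"wx":0.0,"wy":-0.0,"wz":1.9
```

View pics/c22.png

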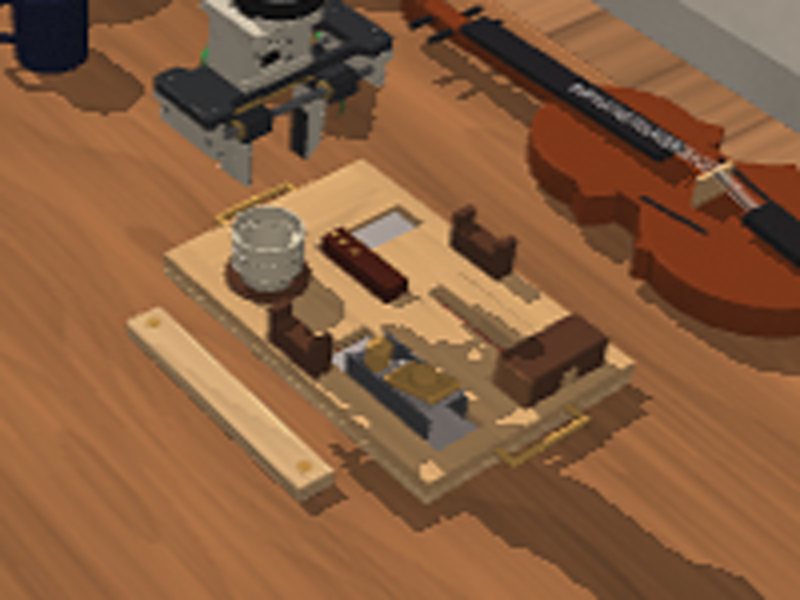

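View pics/t22.png

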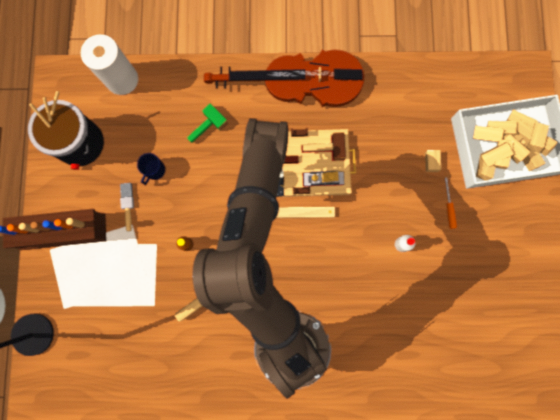

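```bash
python3 - <<'E'
from fit import *
d=np.load('s22.npy'); W=cloud('side',d)
def zat(x,y,r=.006,zg=.04):
    m=(np.abs(W[...,0]-x)<r)&(np.abs(W[...,1]-y)<r)&(W[...,2]>.0); z=W[m][:,2]; return m.sum(), np.nanmedian(z).round(4)
D=np.radians
def loc(p,yaw,x,y): c,s=np.cos(D(yaw)),np.sin(D(yaw)); return p[0]+c*x-s*y,p[1]+s*x+c*y
print('head .052',[zat(*loc((.691,-.1115),271.7,.0525,y)) for y in(-.03,0,.03)])
print('handle .044',[zat(*loc((.691,-.1115),271.7,x,0)) for x in(-.06,-.03,0.)])
print('stock .038',[zat(*loc((.6482,.0228),1.7,0,y)) for y in(-.03,0,.03)])
print('blade .022',[zat(*loc((.6482,.0228),1.7,x,.031)) for x in(.03,.045,.06)])
print('plane ends .018',[zat(*loc((.5808,-.110),1.7,0,y)) for y in(-.063,.063)])
print('board .024',zat(.62,.1),zat(.64,-.08), 'bench',zat(.42,-.03))
print('cup rim ref'); m=(np.hypot(W[...,0]-.573,W[...,1]-.062)<.04); print(np.nanpercentile(W[m][:,2],[80,90,95,98]))
b=fit('side',d,M['bar'],(.463,-.03,D(-89.7)),r=.11); pr('bar side',b)
d3=np.load('t14.npy'); m=np.ones(d3.shape,bool)
im=cv2.imread('pics/s22.png'); overlay(im,'side',[(M['bar'],(.463,-.0304,D(-89.7)),0),(M['mallet'],(.691,-.1115,D(271.7)),.01),(M['square'],(.6482,.0228,D(1.7)),.01),(M['plane'],(.5808,-.11,D(91.7)),.01)],'o22',(230,430,130,280),4)
E
```

```text
head .052 [(np.int64(8), np.float64(0.0491)), (np.int64(8), np.float64(0.0505)), (np.int64(11), np.float64(0.0482))]
handle .044 [(np.int64(5), np.float64(0.0418)), (np.int64(10), np.float64(0.0417)), (np.int64(10), np.float64(0.0424))]
stock .038 [(np.int64(9), np.float64(0.0349)), (np.int64(20), np.float64(0.2215)), (np.int64(14), np.float64(0.2212))]
blade .022 [(np.int64(7), np.float64(0.02)), (np.int64(5), np.float64(0.0192)), (np.int64(8), np.float64(0.0198))]
plane ends .018 [(np.int64(9), np.float64(0.016)), (np.int64(5), np.float64(0.0157))]
board .024 (np.int64(1), np.float64(0.54)) (np.int64(10), np.float64(0.0212)) bench (np.int64(2), np.float64(0.0026))
cup rim ref
[0.39185611 0.43186166 0.45162347 0.56429343]
bar side [ 0.4606 -0.0291] yaw -89.48 cost 6.049
```

View pics/o22.png

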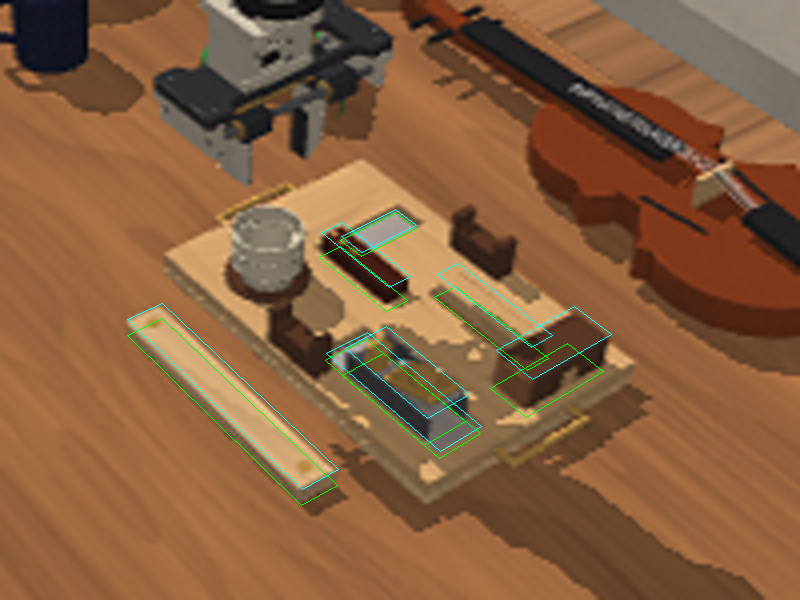

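```bash
python3 - <<'E'
from fit import *
im=cv2.imread('pics/top0.png'); im3=cv2.imread('pics/t3.png')
K,t,Rm=cam('top')
def w(u,v,z):
    D=Rm@np.array([(u-K[0,2])/K[0,0],(v-K[1,2])/K[1,1],1]); return ((t+D*(z-t[2])/D[2])*1000).round(1)
for nm,i in (('0',im),('3',im3)):
  for v in (129,130,131,132,133,187,188,189,190,191,192):
    print(nm,v,i[v,286:314,1].tolist())
cv2.imwrite('pics/sad.png',np.hstack([cv2.resize(a,None,fx=9,fy=9,interpolation=cv2.INTER_CUBIC) for a in (im3[122:150,282:320],im[176:204,282:320])]))
print(w(299,131.5,.062),w(300.9,190,.062),w(299,131.5,.024),w(300.9,190,.024))
E
```

```text
0 129 [115, 114, 114, 114, 94, 76, 71, 104, 173, 215, 226, 217, 207, 190, 189, 203, 215, 218, 181, 108, 68, 71, 80, 86, 81, 81, 85, 87]
0 130 [128, 130, 131, 126, 100, 70, 57, 86, 159, 212, 225, 221, 214, 205, 202, 211, 219, 215, 177, 104, 61, 68, 89, 100, 103, 106, 111, 110]
0 131 [169, 170, 170, 160, 127, 78, 58, 80, 155, 209, 223, 222, 218, 216, 215, 215, 217, 214, 174, 103, 61, 73, 103, 122, 126, 128, 130, 130]
0 132 [197, 198, 200, 189, 149, 91, 53, 79, 152, 209, 224, 220, 221, 220, 218, 216, 218, 213, 174, 105, 59, 73, 107, 130, 136, 135, 135, 137]
0 133 [211, 211, 211, 202, 159, 92, 49, 70, 146, 209, 225, 221, 219, 220, 217, 216, 217, 214, 179, 110, 55, 67, 108, 132, 137, 137, 137, 139]
0 187 [218, 216, 216, 217, 215, 209, 175, 129, 115, 129, 161, 201, 219, 219, 206, 194, 190, 201, 215, 220, 202, 146, 78, 65, 99, 123, 128, 134]
0 188 [212, 211, 209, 210, 211, 202, 163, 98, 66, 73, 123, 188, 219, 220, 211, 203, 203, 213, 224, 221, 204, 148, 79, 68, 105, 130, 140, 140]
0 189 [206, 206, 206, 205, 204, 197, 156, 92, 54, 57, 112, 186, 218, 221, 217, 216, 219, 224, 226, 224, 206, 15
[... 1248 characters left out ...]
215, 214, 214, 214, 205, 165, 103, 68, 69, 78, 85, 91, 83, 80, 79, 80, 78, 76, 77, 74, 71, 61, 55, 49, 51, 56, 59]
3 189 [208, 209, 208, 209, 209, 201, 158, 95, 55, 53, 65, 80, 83, 82, 84, 80, 80, 77, 77, 77, 72, 65, 57, 50, 54, 62, 64, 66]
3 190 [210, 207, 209, 209, 211, 203, 163, 97, 61, 58, 75, 83, 84, 83, 81, 81, 82, 79, 78, 73, 66, 55, 52, 58, 64, 68, 67, 69]
3 191 [216, 216, 216, 214, 217, 208, 173, 111, 69, 72, 81, 84, 86, 84, 82, 83, 83, 82, 79, 70, 59, 53, 57, 68, 71, 70, 72, 70]
3 192 [216, 220, 217, 219, 218, 210, 175, 114, 79, 84, 88, 87, 86, 86, 86, 84, 86, 82, 73, 59, 52, 59, 68, 72, 74, 75, 72, 72]
[736.7 -27.1  62. ] [531.  -32.1  62. ] [748.9 -27.8  24. ] [538.3 -32.9  24. ]
```

View pics/sad.png

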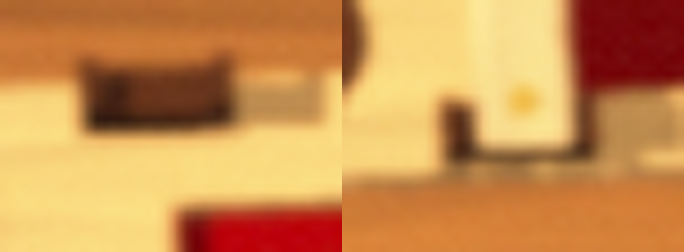

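```bash
python3 -m handwheel '[{"tx":-2.2,"ty":-2.8,"tz":0,"wx":0,"wy":0,"wz":1.6,"claw":0.55},{"tx":-4.5,"ty":-5.7,"tz":0,"wx":0,"wy":0,"wz":1.6,"claw":0.55},{"tx":-6.7,"ty":-8.5,"tz":0,"wx":0,"wy":0,"wz":1.6,"claw":0.55},{"tx":-8.9,"ty":-11.3,"tz":0,"wx":0,"wy":0,"wz":1.6,"claw":0.55},{"tx":-8.9,"ty":-11.3,"tz":3,"wx":0,"wy":0,"wz":1.6,"claw":0.55},{"tx":-8.9,"ty":-11.3,"tz":6,"wx":0,"wy":0,"wz":1.6,"claw":0.55},{"tx":-8.9,"ty":-11.3,"tz":9,"wx":0,"wy":0,"wz":1.6,"claw":0.55},{"tx":-8.9,"ty":-11.3,"tz":9,"wx":0,"wy":0,"wz":1.6,"claw":0.55},{"tx":-8.9,"ty":-11.3,"tz":9,"wx":0,"wy":0,"wz":1.6,"claw":0.55},{"tx":-8.9,"ty":-11.3,"tz":9,"wx":0,"wy":0,"wz":1.6,"claw":0.55},{"tx":-8.9,"ty":-11.3,"tz":9,"wx":0,"wy":0,"wz":1.6,"claw":0.55}]';python3 go.py .4629 -.0296 .0185 0.3 -f
```

```text
clock: 38.33
position: [0.4639, -0.0301, 0.068]
ee_rot: [2.214, 2.227, 0.002]
force: [0.3, -0.4, 0.3]
width: 0.549
clock 38.33 pos [ 0.4639 -0.0301  0.068 ] jaw 0.3 width 0.549 f [ 0.3 -0.4  0.3] q7 0.37
"tx":0.05,"ty":-0.11,"tz":4.95,"wx":0.1,"wy":-0.0,"wz":0.0
```

```bash
python3 -m handwheel '[{"tx":0.05,"ty":-0.1,"tz":1.5,"wx":0,"wy":0,"wz":0,"claw":0.55},{"tx":0.05,"ty":-0.1,"tz":3,"wx":0,"wy":0,"wz":0,"claw":0.55},{"tx":0.05,"ty":-0.1,"tz":4,"wx":0,"wy":0,"wz":0,"claw":0.55},{"tx":0.05,"ty":-0.1,"tz":4.7,"wx":0,"wy":0,"wz":0,"claw":0.55},{"tx":0.05,"ty":-0.1,"tz":4.8,"wx":0,"wy":0,"wz":0,"claw":0.55},{"tx":0.05,"ty":-0.1,"tz":4.8,"wx":0,"wy":0,"wz":0,"claw":0.45},{"tx":0.05,"ty":-0.1,"tz":4.8,"wx":0,"wy":0,"wz":0,"claw":0.2},{"tx":0.05,"ty":-0.1,"tz":4.8,"wx":0,"wy":0,"wz":0,"claw":0.2},{"tx":0.05,"ty":-0.1,"tz":4.8,"wx":0,"wy":0,"wz":0,"claw":0.2},{"tx":0.05,"ty":-0.1,"tz":4.8,"wx":0,"wy":0,"wz":0,"claw":0.2}]' 40;python3 go.py .6385 -.0302 .16 91.7 -f
```

```text
clock: 39.17
position: [0.4624, -0.0296, 0.0194]
ee_rot: [2.215, 2.227, 0.002]
force: [0.1, -0.5, 7.3]
width: 0.392
clock 39.17 pos [ 0.4624 -0.0296  0.0194] jaw 0.3 width 0.392 f [ 0.1 -0.5  7.3] q7 0.44
"tx":-0.16,"ty":17.62,"tz":-14.04,"wx":0.1,"wy":0.0,"wz":-91.4
```

```bash
python3 -m handwheel '[{"tx":0,"ty":0,"tz":-2,"wx":0,"wy":0,"wz":0,"claw":0.2},{"tx":0,"ty":0,"tz":-5,"wx":0,"wy":0,"wz":0,"claw":0.2},{"tx":0,"ty":0,"tz":-9,"wx":0,"wy":0,"wz":0,"claw":0.2},{"tx":0,"ty":1,"tz":-12,"wx":0,"wy":0,"wz":-6,"claw":0.2},{"tx":0,"ty":3,"tz":-13,"wx":0,"wy":0,"wz":-13,"claw":0.2},{"tx":0,"ty":5,"tz":-13,"wx":0,"wy":0,"wz":-20,"claw":0.2},{"tx":0,"ty":7,"tz":-13,"wx":0,"wy":0,"wz":-27,"claw":0.2},{"tx":0,"ty":9,"tz":-13,"wx":0,"wy":0,"wz":-34,"claw":0.2},{"tx":0,"ty":11,"tz":-13,"wx":0,"wy":0,"wz":-41,"claw":0.2},{"tx":0,"ty":13,"tz":-13,"wx":0,"wy":0,"wz":-48,"claw":0.2},{"tx":0,"ty":15,"tz":-13,"wx":0,"wy":0,"wz":-55,"claw":0.2},{"tx":0,"ty":17,"tz":-13,"wx":0,"wy":0,"wz":-62,"claw":0.2}]';python3 go.py .6385 -.0302 .15 91.7 -f
```

```text
clock: 40.17
position: [0.6324, -0.0286, 0.1486]
ee_rot: [-0.742, -3.052, 0.0]
force: [-0.7, -0.4, -2.3]
width: 0.389
clock 40.17 pos [ 0.6324 -0.0286  0.1486] jaw 62.7 width 0.389 f [-0.7 -0.4 -2.3] q7 1.23
"tx":-0.62,"ty":0.14,"tz":-0.14,"wx":-0.0,"wy":-0.0,"wz":-29.0
```

```bash
python3 -m handwheel '[{"tx":-0.6,"ty":0.1,"tz":0,"wx":0,"wy":0,"wz":-7,"claw":0.2},{"tx":-0.6,"ty":0.1,"tz":0,"wx":0,"wy":0,"wz":-14,"claw":0.2},{"tx":-0.6,"ty":0.1,"tz":0,"wx":0,"wy":0,"wz":-21,"claw":0.2},{"tx":-0.6,"ty":0.1,"tz":0,"wx":0,"wy":0,"wz":-29,"claw":0.2},{"tx":-0.6,"ty":0.1,"tz":1,"wx":0,"wy":0,"wz":-29,"claw":0.2},{"tx":-0.6,"ty":0.1,"tz":3,"wx":0,"wy":0,"wz":-29,"claw":0.2},{"tx":-0.6,"ty":0.1,"tz":4,"wx":0,"wy":0,"wz":-29,"claw":0.2},{"tx":-0.6,"ty":0.1,"tz":4,"wx":0,"wy":0,"wz":-29,"claw":0.2},{"tx":-0.6,"ty":0.1,"tz":4,"wx":0,"wy":0,"wz":-29,"claw":0.2},{"tx":-0.6,"ty":0.1,"tz":4,"wx":0,"wy":0,"wz":-29,"claw":0.2},{"tx":-0.6,"ty":0.1,"tz":4,"wx":0,"wy":0,"wz":-29,"claw":0.2},{"tx":-0.6,"ty":0.1,"tz":4,"wx":0,"wy":0,"wz":-29,"claw":0.2}]';python3 go.py .6385 -.0302 .0674 91.7 -f
python3 - <<'E'
from fit import *
im,d=grab('side','s23'); np.save('s23.npy',d); s=sensors.observe(); p=s['position']
cv2.imwrite('pics/c23.png',cv2.resize(im[130:280,230:430],None,fx=4,fy=4,interpolation=cv2.INTER_CUBIC))
overlay(im,'side',[(M['bar'],(p[0],p[1],np.radians(1.7)),p[2]-.0194),(M['bar'],(.6385,-.0302,np.radians(1.7)),.048)],'o23',(230,430,130,280),4)
E
```

```text
clock: 41.17
position: [0.6382, -0.0304, 0.1096]
ee_rot: [-0.036, 3.14, 0.0]
force: [-0.4, 0.5, -1.5]
width: 0.387
clock 41.17 pos [ 0.6382 -0.0304  0.1096] jaw 91.3 width 0.387 f [-0.4  0.5 -1.5] q7 1.67
"tx":-0.02,"ty":0.02,"tz":4.22,"wx":0.0,"wy":0.1,"wz":-0.4
```

View pics/o23.png

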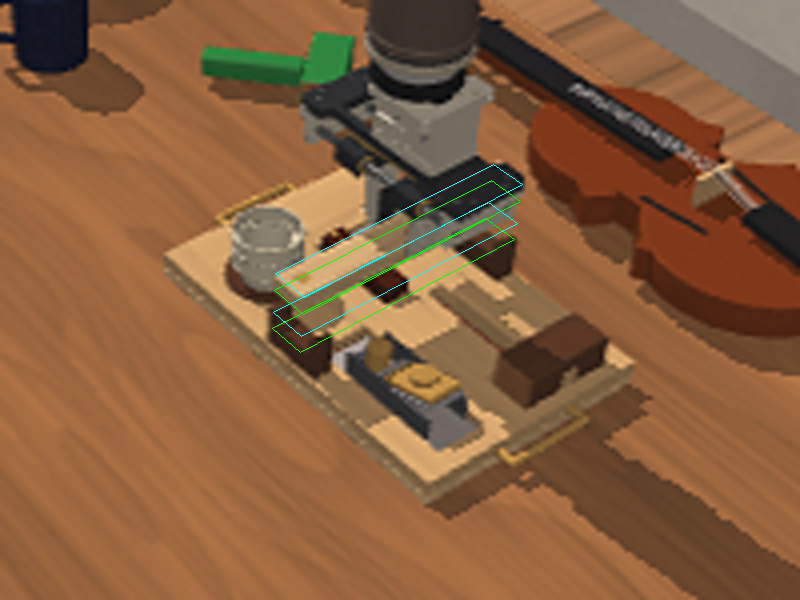

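```bash
python3 -m handwheel '[{"tx":0,"ty":0,"tz":0.8,"wx":0,"wy":0,"wz":-0.4,"claw":0.2},{"tx":0,"ty":0,"tz":1.6,"wx":0,"wy":0,"wz":-0.4,"claw":0.2},{"tx":0,"ty":0,"tz":2.2,"wx":0,"wy":0,"wz":-0.4,"claw":0.2},{"tx":0,"ty":0,"tz":2.7,"wx":0,"wy":0,"wz":-0.4,"claw":0.2},{"tx":0,"ty":0,"tz":3.2,"wx":0,"wy":0,"wz":-0.4,"claw":0.2},{"tx":0,"ty":0,"tz":3.5,"wx":0,"wy":0,"wz":-0.4,"claw":0.2},{"tx":0,"ty":0,"tz":3.5,"wx":0,"wy":0,"wz":-0.4,"claw":0.2},{"tx":0,"ty":0,"tz":3.5,"wx":0,"wy":0,"wz":-0.4,"claw":0.2}]';python3 go.py .6385 -.0302 .0674 91.7 -f
```

```text
clock: 41.88
position: [0.6376, -0.0305, 0.0736]
ee_rot: [0.047, -3.141, 0.0]
force: [0.2, 0.4, -1.3]
width: 0.386
clock 41.88 pos [ 0.6376 -0.0305  0.0736] jaw 91.7 width 0.386 f [ 0.2  0.4 -1.3] q7 1.68
"tx":-0.09,"ty":0.03,"tz":0.62,"wx":-0.0,"wy":-0.0,"wz":0.0
```

```bash
python3 -m handwheel '[{"tx":-0.05,"ty":0,"tz":0.3,"wx":0,"wy":0,"wz":0,"claw":0.2},{"tx":-0.05,"ty":0,"tz":0.5,"wx":0,"wy":0,"wz":0,"claw":0.2},{"tx":-0.05,"ty":0,"tz":0.6,"wx":0,"wy":0,"wz":0,"claw":0.2},{"tx":-0.05,"ty":0,"tz":0.6,"wx":0,"wy":0,"wz":0,"claw":0.2}]';python3 go.py .6385 -.0302 .0674 91.7 -f
python3 - <<'E'
from fit import *
im,d=grab('side','s24'); s=sensors.observe(); p=s['position']
cv2.imwrite('pics/c24.png',cv2.resize(im[130:280,230:430],None,fx=4,fy=4,interpolation=cv2.INTER_CUBIC))
E
```

```text
clock: 42.22
position: [0.6381, -0.0304, 0.0676]
ee_rot: [0.047, -3.141, -0.0]
force: [-0.9, 0.6, -1.0]
width: 0.39
clock 42.22 pos [ 0.6381 -0.0304  0.0676] jaw 91.7 width 0.390 f [-0.9  0.6 -1. ] q7 1.68
"tx":-0.04,"ty":0.02,"tz":0.02,"wx":0.0,"wy":-0.0,"wz":0.0
```

View pics/c24.png

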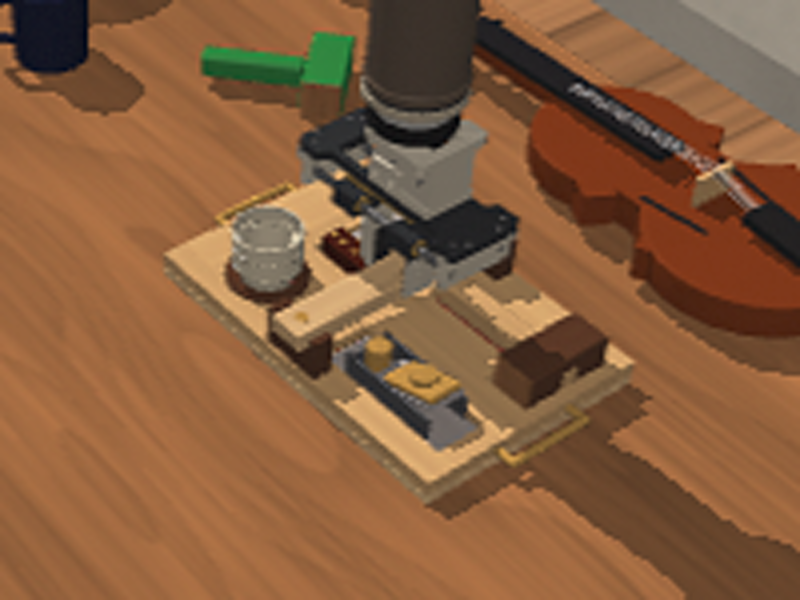

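Bar is in both saddles. I'll release it, rise, and move clear to the right for a final look.

```bash
python3 -m handwheel '[{"tx":0,"ty":0,"tz":0,"wx":0,"wy":0,"wz":0,"claw":0.5},{"tx":0,"ty":0,"tz":0,"wx":0,"wy":0,"wz":0,"claw":0.5},{"tx":0,"ty":0,"tz":0,"wx":0,"wy":0,"wz":0,"claw":0.5},{"tx":0,"ty":0,"tz":-1,"wx":0,"wy":0,"wz":0,"claw":0.5},{"tx":0,"ty":0,"tz":-3,"wx":0,"wy":0,"wz":0,"claw":0.5},{"tx":0,"ty":0,"tz":-7,"wx":0,"wy":0,"wz":0,"claw":0.5},{"tx":0,"ty":0,"tz":-11,"wx":0,"wy":0,"wz":0,"claw":0.5},{"tx":0,"ty":0,"tz":-15,"wx":0,"wy":0,"wz":0,"claw":0.5},{"tx":0,"ty":0,"tz":-17,"wx":0,"wy":0,"wz":0,"claw":0.5}]'; python3 go.py .45 .4 .28 91.7 -f
```

```text
clock: 43.02
position: [0.6398, -0.0308, 0.2442]
ee_rot: [-0.047, 3.134, 0.0]
force: [0.5, -0.0, 0.6]
width: 0.503
clock 43.02 pos [ 0.6398 -0.0308  0.2442] jaw 91.7 width 0.503 f [ 0.5 -0.   0.6] q7 1.65
"tx":17.67,"ty":43.63,"tz":-3.71,"wx":-0.0,"wy":0.4,"wz":0.0
```

```bash
python3 -m handwheel '[{"tx":17.6,"ty":43.6,"tz":-3.7,"wx":0,"wy":0,"wz":0,"claw":0.5},{"tx":17.6,"ty":43.6,"tz":-3.7,"wx":0,"wy":0,"wz":0,"claw":0.5},{"tx":17.6,"ty":43.6,"tz":-3.7,"wx":0,"wy":0,"wz":0,"claw":0.5},{"tx":17.6,"ty":43.6,"tz":-3.7,"wx":0,"wy":0,"wz":0,"claw":0.5},{"tx":17.6,"ty":43.6,"tz":-3.7,"wx":0,"wy":0,"wz":0,"claw":0.5},{"tx":17.6,"ty":43.6,"tz":-3.7,"wx":0,"wy":0,"wz":0,"claw":0.5},{"tx":17.6,"ty":43.6,"tz":-3.7,"wx":0,"wy":0,"wz":0,"claw":0.5},{"tx":17.6,"ty":43.6,"tz":-3.7,"wx":0,"wy":0,"wz":0,"claw":0.5},{"tx":17.6,"ty":43.6,"tz":-3.7,"wx":0,"wy":0,"wz":0,"claw":0.5},{"tx":17.6,"ty":43.6,"tz":-3.7,"wx":0,"wy":0,"wz":0,"claw":0.5},{"tx":17.6,"ty":43.6,"tz":-3.7,"wx":0,"wy":0,"wz":0,"claw":0.5},{"tx":17.6,"ty":43.6,"tz":-3.7,"wx":0,"wy":0,"wz":0,"claw":0.5}]'
python3 - <<'E'
from fit import *
D=np.radians
im,d=grab('top','t25'); np.save('t25.npy',d); im2,d2=grab('side','s25')
pr('bar',fit('top',d,M['bar'],(.6385,-.0302,D(1.7)),z0=.048,ground=.024,pad=0))
pr('bar0',fit('top',np.load('top0.npy'),M['bar'],(.6385,-.0302,D(1.7)),z0=.048,ground=.024,pad=0))
pr('tray',fit('top',d,M['trayb'],(.638,-.0285,D(1.7))))
for n,p in (('mallet',(.691,-.1115,D(271.7))),('square',(.6482,.0228,D(1.7))),('plane',(.5808,-.11,D(91.7)))):
    pr(n,fit('top',d,M[n],p,z0=.01,ground=.024,pad=-.015))
print(fitcup(d,(.573,.062),zr=(.068,.083),r=.04))
W=cloud('top',d); m=np.hypot(W[...,0]-.573,W[...,1]-.062)<.04; print(np.nanpercentile(W[m][:,2],[50,75,90,97]))
overlay(im,'top',[(M['bar'],(.6385,-.0302,D(1.7)),.048)],'o25',(230,370,115,215),5.6)
cv2.imwrite('pics/c25.png',cv2.resize(im2[130:280,230:430],None,fx=4,fy=4,interpolation=cv2.INTER_CUBIC))
print(sensors.observe()['clock'],sensors.observe()['position'])
E
```

```text
clock: 44.02
position: [0.4446, 0.4069, 0.2761]
ee_rot: [0.06, -3.14, -0.007]
force: [0.1, -0.3, 0.3]
width: 0.499
bar [ 0.6381 -0.0287] yaw 1.71 cost 6.318
bar0 [ 0.6448 -0.0302] yaw 1.79 cost 6.311
tray [ 0.6382 -0.0285] yaw 1.69 cost 4.766
mallet [ 0.6907 -0.1112] yaw 272.74 cost 5.277
square [0.6484 0.0224] yaw 1.09 cost 6.547
plane [ 0.5815 -0.1108] yaw 91.51 cost 5.612
(array([0.57253384, 0.06319634]), np.float64(0.0014163754085158632), 69)
[0.03671314 0.06253736 0.07407761 0.07932062]
44.1167 [0.44656072 0.40386942 0.27561212]
```

View pics/o25.png

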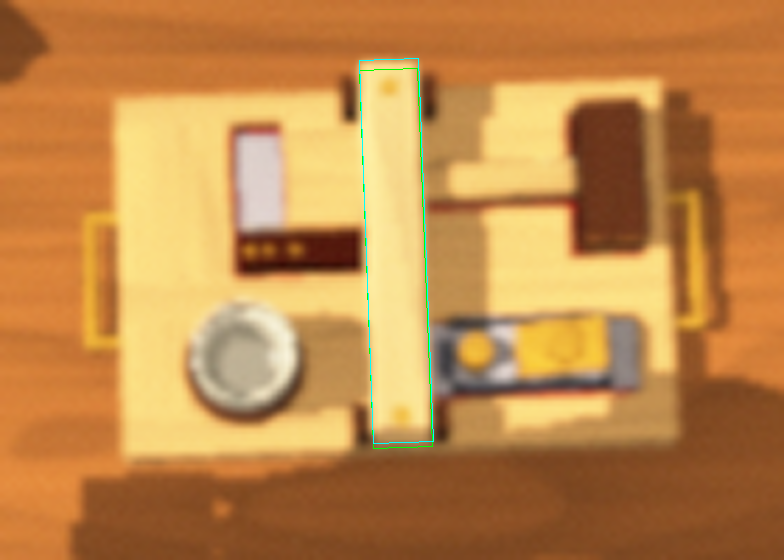

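View pics/c25.png

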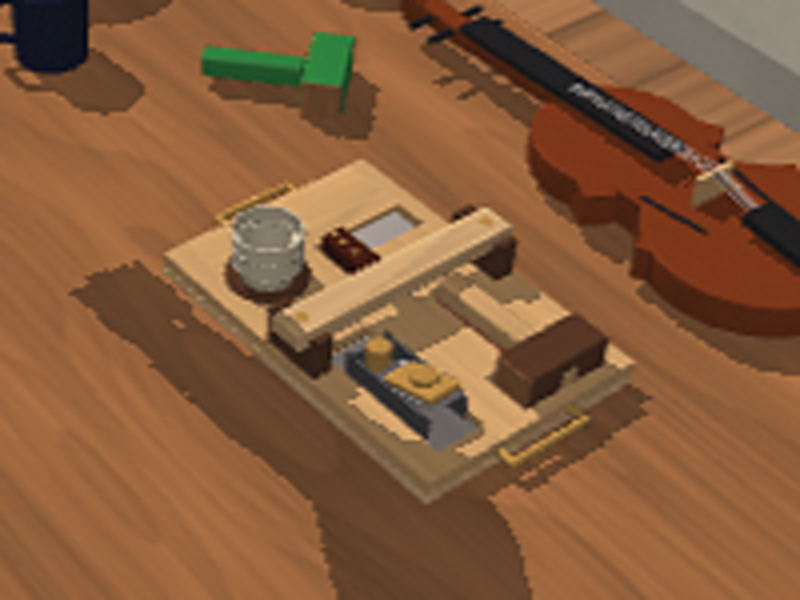

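View pics/t25.png

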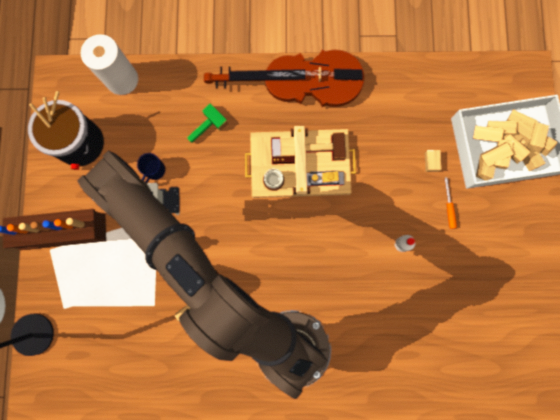

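```bash
python3 -m handwheel '[{"tx":0,"ty":0,"tz":0,"wx":0,"wy":0,"wz":0,"claw":0.5},{"tx":0,"ty":0,"tz":0,"wx":0,"wy":0,"wz":0,"claw":0.5},{"tx":0,"ty":0,"tz":0,"wx":0,"wy":0,"wz":0,"claw":0.5},{"tx":0,"ty":0,"tz":0,"wx":0,"wy":0,"wz":0,"claw":0.5}]'; python3 - <<'E'
from fit import *
D=np.radians; im,d=grab('top'); W=cloud('top',d)
def zat(p,yaw,x,y,r=.009):
    c,s=np.cos(D(yaw)),np.sin(D(yaw)); X,Y=p[0]+c*x-s*y,p[1]+s*x+c*y
    m=(np.abs(W[...,0]-X)<r)&(np.abs(W[...,1]-Y)<r); return round(float(np.nanmedian(W[m][:,2])),4)
print('board',zat((.638,-.0285),1.7,0,.13),'bar.066',[zat((.6385,-.0302),1.7,x,0) for x in(-.1,0,.1)],'head.052',[zat((.691,-.1115),271.7,.0525,y) for y in (-.03,.03)],'stock.038',[zat((.6482,.0228),1.7,0,y) for y in (0,.03)],'blade.022',zat((.6482,.0228),1.7,.05,.031),'plane end.018',zat((.5808,-.11),1.7,0,-.061))
print(arm.sign_off())
E
```

```text
clock: 44.45
position: [0.4501, 0.3985, 0.275]
ee_rot: [-0.043, 3.141, -0.001]
force: [0.0, 0.2, -0.6]
width: 0.5
board 0.0235 bar.066 [0.0672, 0.0667, 0.0655] head.052 [0.0537, 0.0523] stock.038 [0.038, 0.0387] blade.022 0.0231 plane end.018 0.0192
the job is handed in; nothing more can be done
None
```

The tray is packed and handed in at about 44 s of the 200 s allowed; no verdict was reported. I laid the bar aside, seated the plane, the small mallet and the square, nested the two cups there were in the round pocket, and laid the bar back across both saddles.

**Heights (last top view):** Everything measured within 2 mm of its seated value:

| Part | Measured (mm) | Expected (mm) |
|---|---|---|
| Bar top, three points | 65.5 to 67.2 | 66 |
| Mallet head | 52 to 54 | 52 |
| Square stock | 38 to 39 | 38 |
| Square blade | 23 | 22 |
| Plane's outer end | 19 | 18 |
| Cup stack rim | about 78 | 78 |

**Position:** The bar fitted within 1 mm of the tray's centre, parallel to it within 0.1°.

**Disagreements:**
- The side camera read heights about 2 to 3 mm low everywhere, the board included. It also put things about 2 mm nearer the robot in x, which fits its calibration error, so I relied on the top camera.
- The rough final fit turned the mallet about 1° from its pocket's direction. The pictures show it down in its slot, so I left it.

I noticed no knocked-aside tools or grip slips, and did not handle anything else on the bench.

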